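# Check a bored bearing housing in the tilting vise with a go / no-go plug gauge

### The job

Check the blind bore of the housing clamped in the tilted vise with the double-ended plug gauge: slide the long slim go end in until it stops on the floor of the bore and hold it there with a steady push of about 10 N for a second, draw it out, then turn the gauge end for end and hold the short thick no-go end squarely against the mouth of the bore, again with about 10 N for a second, to confirm that it will not enter. Do not force the gauge (at most about 25 N), and leave the other things on the bench alone. Then lay the gauge back in both V's of its wooden rest, either way round, and let go.

Things in the scene. Friction and masses are not known exactly. Their poses are not given: they have to be found in the camera images.
- gauge: double-ended steel plug gauge, 154 mm long, 0.34 to 0.5 kg, at first lying level in its wooden rest: a dark hexagonal handle with a bright cylinder at each end, the go end long and slim, the no-go end short and thick. Origin: on its long axis, at the middle of the handle; x runs along the gauge towards the go end
- gauge_mid (a point): middle of the gauge's handle, on its axis (same point and axes as gauge), the place to grip. Handle: hexagonal bar 88 mm long (x -44 to +44 mm), 22 mm across flats, two flats facing the gauge's +y and -y (upright at the start). The centre of mass lies about 11 mm from here towards the go end
- go_tip (a point): centre of the end face of the go end, 90 mm from the handle's middle. The go end is a plain cylinder 28 mm in diameter and 46 mm long, its nose tapering to 24 mm over the last 4 mm. Axes as the gauge (x points out of the go end)
- nogo_tip (a point): centre of the end face of the no-go end, 64 mm from the handle's middle on the other side. The no-go end is a plain cylinder 33 mm in diameter and 20 mm long. Axes as the gauge (x points into the gauge, towards the go end)
- housing: aluminium block 52 x 74 x 62 mm clamped in the vise jaws, 26 mm of it standing out of the jaws, with a blind round bore in the middle of its 52 x 74 mm outer face. Origin: centre of its underside; z axis runs along the bore out of the mouth, y along the vise jaws (level)
- bore_mouth (a point): centre of the bore's mouth, in the outer face of the housing. z points straight out of the bore; it leans 46 to 57 degrees from vertical, away from the robot. Bore 29.2 mm in diameter, blind, with a flat rigid floor (bore_floor in the rules) whose depth is unfinished and not known beforehand, 20 to 40 mm: it has to be felt
- vise_bed (a joint): tilt of the vise's bed about its hinge, rad: the angle between the bore's axis and vertical; it is locked and does not move
- vise: grey tilting machine vise bolted to the bench: base 215 x 150 mm; the bed, hinged at the base's front edge, stands tilted up between two curved side plates, its screw and cross bar at the high rear end towards the robot. Origin: on the bench under the hinge; x points horizontally the way the bore leans. All of the vise lies at least 26 mm behind the plane of the bore's mouth
- rest: wooden gauge rest fixed to the bench: board 190 x 80 x 14 mm with two upright V cheeks, each 12 mm thick and about 60 mm high, that carry the gauge by its two cylinders and leave the handle free between them (96 mm gap). Origin: on the bench, under the seated handle's middle; x along the gauge, cheek centres at x = +54 and -54 mm
- rest_seat (a point): where the middle of the gauge's handle sits in the rest: 55 mm above the bench; x along the seated gauge (the gauge starts with its go end towards +x)
- oil_bottle: upright amber bottle, 44 mm diameter, 125 mm high, origin centre of its underside; leave it alone
- mallet: small wooden mallet lying on the bench, head 48 mm diameter and 95 mm long, handle 150 mm; origin under the head's middle; leave it alone
- tin: open brass tin 85 x 75 x 60 mm, origin centre of its underside; leave it alone

How it is judged:
On the way, in this order (a step that is already met when the one before it is completed fails the run):
1. the go end presses on the floor of the bore with 3 to 15 N for 0.8 s (tip over 17 mm deep, within 4 mm of the bore's axis, in line with it within 5 degrees) (z of go_tip in the frame of bore_mouth below -0.017 m and x of go_tip in the frame of bore_mouth between -0.004 and 0.004 m and y of go_tip in the frame of bore_mouth between -0.004 and 0.004 m and angle between the x axis of go_tip and the z axis of bore_mouth, either way round below 0.09 rad and contact force between gauge and bore_floor between 3 and 15 N), for 0.8 s.
2. the no-go end is held square against the mouth of the bore (its end face's centre within 5 mm of the mouth's centre, in line within 7 degrees) with 5 to 15 N for 0.8 s (distance between nogo_tip and bore_mouth below 0.005 m and angle between the x axis of nogo_tip and the z axis of bore_mouth, either way round below 0.12 rad and contact force between gauge and housing between 5 and 15 N), for 0.8 s.
At the end, for the whole second after the job is handed in: the gauge lies at rest in both V's of its wooden rest, either way round, let go: handle's middle within 12 mm of the seat point, axis within 7 degrees of the rest's (distance between gauge_mid and rest_seat below 0.012 m and angle between the x axis of gauge_mid and the x axis of rest_seat, either way round below 0.12 rad and contact force between gauge and rest above 1 N and linear speed of gauge below 0.02 m/s and angular speed of gauge below 0.2 rad/s); the robot touches nothing.
It fails at once if the gauge is forced against the housing (over 30 N) (contact force between gauge and housing above 30 N).
It fails at once if the oil bottle, the mallet or the tin is disturbed (moved over 15 mm) (distance of any of oil_bottle, mallet, tin from where it was at the start of the episode above 0.015 m).
It also fails if it takes over 72 s, if anything falls off the work surface, if the arm or the gripper's body presses on something with over 40 N, if the wrist force passes 120 N, or if a joint passes its speed limit or range.

### The arm

A 6-joint arm with a two-finger parallel gripper is mounted at the origin on the work surface. World frame = base frame: x ahead of the robot, y to its left, z up, the work surface at z = 0. Lengths are in m, angles in rad, forces in N, time in s.
With the tool pointing down it reaches from about 0.375 to 0.975 m from the base axis. Payload 3.8 kg.
Tool frame: the origin (TCP) lies at the very end of the fingers, on their centre line; the grasp point (between the pads) lies 19 mm behind it; z points along the fingers, y is the direction in which the jaws open and shut (so a half turn about z gives the same grasp; the last joint's range is limited). The gripper opens to 85 mm and grips with 20 to 120 N. Pads are 22 mm wide; open, the fingers measure 114 mm over their backs; the gripper's body (76 mm by 85 mm) begins 54 mm behind the grasp point. The pads swing forward as they close: fully open they stand 13 mm farther back than shut.
Start: joints at [1.137, 0.264, 1.604, -0, 1.274, -0.037], TCP at [0.261, 0.623, 0.194] pointing down, gripper open.
Joint ranges: [-2.63, 2.63], [-0.94, 2.18], [0.31, 2.57], [-1.31, 4.45], [0, 2.66], [-2.55, 2.55]. Speed limits (rad/s): [2.57, 2.57, 3.14, 3.14, 3.14, 3.14].

### API

Orientations are given as a unit quaternion [x, y, z, w].
In Python, from rig import sensors, grab_frame, job gives the robot as it stands.
- The arm moves only by the tool jog_arm, never from a script. Its argument "moves" is a list of rows, each an object of numbers: "jaw": the closure, from 0 (fully open) to 1 (shut); "dx", "dy", "dz": the shift along the tool's x, y, z in m; "roll": the turn about the tool's z in rad. A call has 1 to 5 rows; each row is the pose to reach, as a shift and turn from the pose commanded when the call began, along the tool's axes at that moment; what a row does not reach only later rows make up. A row lasts 1/10 s, in which the tool goes at most 50 mm and 8.59 degrees, less where a joint would pass 70% of its speed; a pose out of reach is approached as far as the arm can. A call with a gripper value outside its range is refused whole. The fingers move at their own pace and stop on an object; "newtons" is the grip in N (left out, the last holds). Time passes only in rows, so rows that repeat a pose let the fingers close. It gives the time, the measured TCP pose, the force and the opening at its end, in the units of the state.
- sensors.sense(): the state, without advancing time (a new reading comes with each control period).
- grab_frame(name): name is "side" or "top"; returns a dict with "pixels" (384x512x3 uint8, red, green, blue), "z_map" (384x512 float32, m along the optical axis (not along the pixel's ray), 0 where there is no reading), "fx", "fy", "cx", "cy" (pixels), "k1" (the pictures are not rectified: a ray, as slopes to the right and down, at radius r is drawn at 1 + k1 r^2 times it, then the intrinsics apply), "R" (3x3) and "t" (3): a world point X has camera coordinates R X + t. Camera axes: x right, y down, z forward; pixel columns grow to the right and rows downward; lengths in m; the calibration is good to about 2 mm. A picture is of the moment at which its call begins.
- job.close_job(): hands the job in, once; it reports no verdict.
The state is a dict: "t": time; "joint_pos": joint angles; "joint_vel": joint speeds; "joint_torque": joint torques, N m; "tcp_pos": TCP position; "ee_rot": TCP orientation; "wrist_force": force on the tool from outside, world axes, zero at the start; "torque": the same for the moment, N m; "finger_gap": finger opening in m.
Only numpy, scipy, OpenCV 4.12 (cv2) and the standard library are available. Lean on these libraries where they do the work, as an engineer would, in place of code of your own. Each camera call takes 0.05 s, during which the arm holds its last target.

## Working session

There is one attempt and no reset: what is moved stays moved. The work goes in short steps, Python scripts to look and compute and a tool call to move; the robot and the scene stay as the last step left them, time stands still between calls to the robot, and variables do not carry over. Pictures are saved under pics/ and viewed, and the job is handed in when it is done.

Besides the shell and the picture viewer there is one more tool, called after ">>>" by a JSON object that holds its "method" and its "body", one argument or row to a line. jog_arm: Moves the arm, as the interface text tells. Its arguments: {"type":"object","properties":{"moves":{"type":"array","items":{"type":"object","properties":{"jaw":{"type":"number"},"dx":{"type":"number"},"dy":{"type":"number"},"dz":{"type":"number"},"roll":{"type":"number"}}}},"newtons":{"type":"number"}},"required":["moves"]}

```bash
mkdir -p pics; ls; cat > h.py <<'E'
import sys; sys.path.insert(0,'.')
import numpy as np, cv2
from rig import sensors, grab_frame, job
def shot(name,fn,save=True):
    f=grab_frame(name)
    cv2.imwrite('pics/'+fn+'.png',cv2.cvtColor(f['pixels'],cv2.COLOR_RGB2BGR))
    np.savez('pics/'+fn+'.npz',**f)
    return f
def cloud(f):
    H,W=f['z_map'].shape
    u,v=np.meshgrid(np.arange(W),np.arange(H))
    xd=(u-f['cx'])/f['fx']; yd=(v-f['cy'])/f['fy']
    x,y=xd.copy(),yd.copy()
    for _ in range(20):
        s=1+f['k1']*(x*x+y*y); x,y=xd/s,yd/s
    z=f['z_map']; P=np.stack([x*z,y*z,z],-1)
    Wp=(P-f['t'])@f['R']
    Wp[z==0]=np.nan
    return Wp
def load(fn): return dict(np.load('pics/'+fn+'.npz'))
E
python3 - <<'E'
from h import *
for n in('side','top'):
    f=shot(n,n+'0'); print(n,f['fx'],f['fy'],f['cx'],f['cy'],f['k1'],-np.array(f['R']).T@f['t']); print(np.round(f['R'],3))
s=sensors.sense()
for k in s: print(k,np.round(s[k],4))
E
```

```text
pics
side 421.62596231221266 421.62596231221266 254.32967954697108 196.13855826526756 -0.018996976718040983 [0.5257937  0.76996674 0.62056486]
[[-0.99  -0.141  0.01 ]
 [-0.085  0.539 -0.838]
 [ 0.113 -0.83  -0.546]]
top 414.1486415962506 414.1486415962506 259.26653388643507 191.94747762300798 -0.04073289368784285 [ 0.48731558 -0.01802389  1.16080675]
[[ 0.015 -1.    -0.011]
 [-0.993 -0.013 -0.118]
 [ 0.118  0.012 -0.993]]
t 0.1
joint_pos [ 1.1371  0.2647  1.6053  0.      1.2737 -0.0369]
joint_vel [ 0.0007 -0.0009 -0.0053  0.0003  0.0006  0.0004]
joint_torque [ 9.00000e-04 -5.16707e+01 -3.68588e+01  1.00000e-04  6.30000e-03
  0.00000e+00]
tcp_pos [0.2606 0.6219 0.1928]
ee_rot [ 1.971e-01  9.804e-01 -1.000e-03 -2.000e-04]
wrist_force [-0.6766  0.3109 -1.0605]
torque [ 0.0149 -0.0794 -0.0093]
finger_gap 0.0857
```

View pics/side0.png

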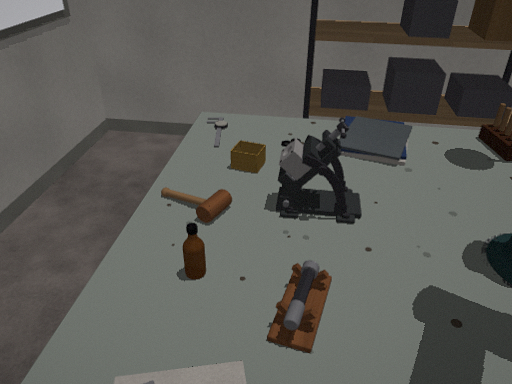

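View pics/top0.png

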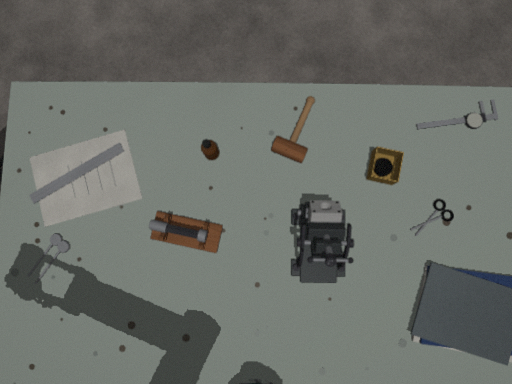

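```bash
python3 - <<'E'
from h import *
f=load('side0');t=load('top0')
a=cv2.resize(cv2.cvtColor(f['pixels'],cv2.COLOR_RGB2BGR)[110:230,260:380],None,fx=5,fy=5,interpolation=cv2.INTER_CUBIC)
cv2.imwrite('pics/z1.png',cv2.convertScaleAbs(a,alpha=1.6,beta=20))
a=cv2.resize(cv2.cvtColor(t['pixels'],cv2.COLOR_RGB2BGR)[180:295,130:370],None,fx=3.3,fy=3.3,interpolation=cv2.INTER_CUBIC)
cv2.imwrite('pics/z2.png',cv2.convertScaleAbs(a,alpha=1.6,beta=20))
C=cloud(t)
for (u,v) in [(155,226),(180,231),(202,237),(325,210),(312,205),(340,205),(325,220),(325,215),(322,245),(210,150),(290,150),(385,165)]:
    print('top',u,v,np.round(C[v,u],4))
C=cloud(f)
for (u,v) in [(292,160),(285,158),(300,165),(295,170),(312,268),(303,295),(293,315)]:
    print('side',u,v,np.round(C[v,u],4))
E
```

```text
top 155 226 [0.5227 0.2708 0.0654]
top 180 231 [0.5106 0.204  0.0637]
top 202 237 [0.4957 0.1448 0.0661]
top 325 210 [ 0.564  -0.1647  0.1639]
top 312 205 [ 0.5771 -0.1353  0.1472]
top 340 205 [ 0.5782 -0.2044  0.1451]
top 325 220 [ 0.5404 -0.166   0.1544]
top 325 215 [ 0.552  -0.1649  0.1625]
top 322 245 [ 0.4804 -0.1521  0.2012]
top 210 150 [0.7249 0.1275 0.087 ]
top 290 150 [ 0.7363 -0.0867  0.0477]
top 385 165 [ 0.7045 -0.3562  0.0141]
side 292 160 [ 0.558  -0.1258  0.1441]
side 285 158 [ 0.5753 -0.1313  0.1452]
side 300 165 [ 0.5381 -0.1249  0.1327]
side 295 170 [ 0.5493 -0.1286  0.1159]
side 312 268 [0.4961 0.16   0.0673]
side 303 295 [0.5099 0.2289 0.0636]
side 293 315 [0.5246 0.2824 0.0693]
```

View pics/z1.png

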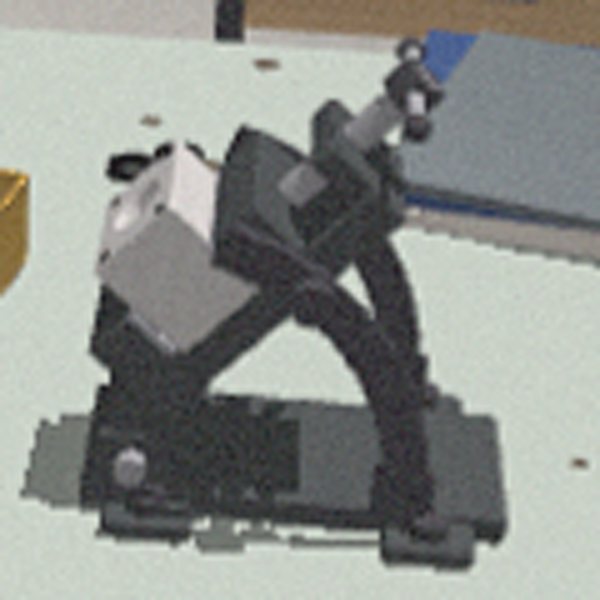

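View pics/z2.png

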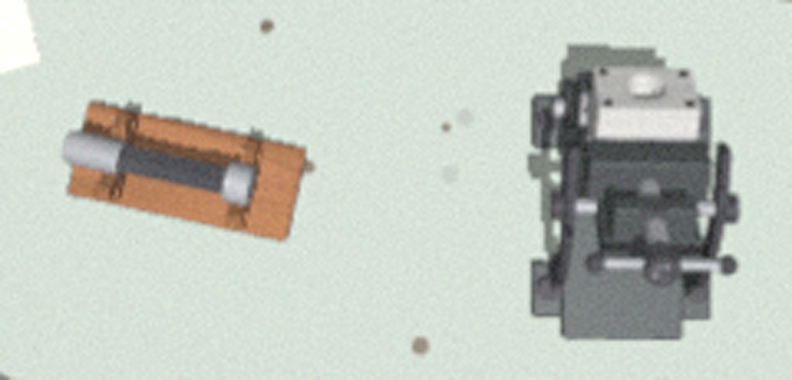

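```bash
python3 - <<'E'
from h import *
t=load('top0');C=cloud(t); f=load('side0');S=cloud(f)
print('top z mm; x'); 
for v in range(196,224,2): print(v, [int(1000*C[v,u,0]) for u in (316,)], [int(1e3*C[v,u,2]) if C[v,u,2]==C[v,u,2] else -1 for u in range(304,350,2)])
print([int(1e3*C[206,u,1]) for u in range(304,350,2)])
# plane ransac
def ransac(P,tol=.0015,n=3000,cond=None):
    rng=np.random.default_rng(0);best=None
    for _ in range(n):
        a,b,c=P[rng.choice(len(P),3,False)]
        nn=np.cross(b-a,c-a);l=np.linalg.norm(nn)
        if l<1e-6: continue
        nn/=l
        if cond is not None and not cond(nn): continue
        m=abs((P-a)@nn)<tol
        if best is None or m.sum()>best.sum(): best=m
    Q=P[best];c=Q.mean(0);n_=np.linalg.svd(Q-c)[2][2]
    return n_*np.sign(n_[2]),c,best
def sel(C,lo,hi):
    P=C.reshape(-1,3);m=np.all((P>lo)&(P<hi),1);return P[m]
lo=np.array([.52,-.22,.085]);hi=np.array([.64,-.11,.19])
for nm,X in(('top',C),('side',S),('both',np.concatenate([C.reshape(-1,3),S.reshape(-1,3)]))):
    P=sel(X,lo,hi)
    for cnd,l in((lambda n:abs(n[0])>.5 and n[0]*n[2]>0 ,'face'),(lambda n:abs(n[0])>.5 and n[0]*n[2]<0,'topside')):
        n,c,m=ransac(P,.002,cond=cnd);print(nm,l,len(P),m.sum(),np.round(n,4),'lean',np.degrees(np.arccos(n[2])),np.degrees(np.arctan2(n[1],n[0])),np.round(c,4), np.round(P[m].min(0),3),np.round(P[m].max(0),3))
E
```

```text
top z mm; x
196 [615] [3, -1, 1, 0, 0, 2, -1, -3, -1, 3, 0, -1, 0, -2, -1, -5, 0, 2, 2, -1, 1, 2, 0]
198 [610] [-1, -2, -2, -3, -1, 0, 0, -2, 0, 1, 0, -2, -3, 1, 0, 0, -2, 0, 0, -1, -2, 0, 2]
200 [590] [-1, 1, -4, 131, 131, 130, 133, 131, 131, 129, 135, 130, 130, 131, 127, 130, 127, 129, 1, 0, -2, 3, 2]
202 [585] [-1, 90, 92, 136, 134, 141, 137, -1, 137, 137, 139, 140, 139, 132, 137, 139, 135, 135, -2, 0, 0, 0, -2]
204 [579] [17, 100, 102, 141, 141, 141, 146, 144, 140, 135, 135, 135, 138, 143, 144, 141, 142, 142, 142, 2, 2, 2, 0]
206 [574] [43, 103, 107, 140, 150, 152, 150, 147, 137, 134, 125, 130, 136, 139, 145, 148, 152, 146, 151, -2, 0, 2, -1]
208 [569] [49, 109, 113, 139, 159, 155, 156, 157, 155, 124, 128, 125, 130, 136, 153, 152, 155, 155, 154, 0, 1, -4, 5]
210 [563] [47, 106, 107, 137, 161, 163, 161, 159, 162, 162, 161, 158, 162, 162, 163, 163, 159, 161, 159, 9, 10, 0, 0]
212 [558] [70, 105, 102, 140, 166, 169, 168, 169, 166, 169, 170, 169, 169, 168, 165, 168, 165, 166, 169, 168, 12, -1, 2]
214 [553] [67, 99, 102, 137, 163, 165, 164, 163, 168, 167, 164, 165, 165, 166, 165, 162,
[... 920 characters left out ...]
 -0.213  0.148] [ 0.559 -0.125  0.171]
side face 1083 229 [ 7.571e-01 -7.000e-04  6.533e-01] lean 49.20582757509274 -0.05225792472501968 [ 0.5478 -0.1521  0.1377] [ 0.52  -0.22   0.088] [ 0.59  -0.114  0.171]
side topside 1083 140 [-0.6661  0.0106  0.7458] lean 41.77155138081474 179.09183730555407 [ 0.5462 -0.1602  0.1584] [ 0.534 -0.205  0.143] [ 0.558 -0.12   0.168]
both face 2144 461 [ 0.7711 -0.0138  0.6366] lean 50.4638768128328 -1.022617571296857 [ 0.541  -0.1591  0.1482] [ 0.52  -0.22   0.087] [ 0.593 -0.111  0.176]
both topside 2144 403 [-6.585e-01 -3.000e-04  7.526e-01] lean 41.18247539023368 -179.97083120662742 [ 0.5475 -0.1655  0.1592] [ 0.534 -0.213  0.148] [ 0.559 -0.119  0.171]
```

```bash
python3 - <<'E'
from h import *
for n,(u0,v0,w,h,s) in {'top0':(300,192,52,36,14),'side0':(272,132,52,54,11)}.items():
    f=load(n)
    a=cv2.resize(cv2.cvtColor(f['pixels'],cv2.COLOR_RGB2BGR)[v0:v0+h,u0:u0+w],None,fx=s,fy=s,interpolation=cv2.INTER_CUBIC)
    a=cv2.convertScaleAbs(a,alpha=1.3,beta=10)
    for i in range(0,w,5):
        cv2.putText(a,str(u0+i),(int((i+.5)*s),10),0,.35,(0,0,255)); cv2.line(a,(int((i+.5)*s),12),(int((i+.5)*s),18),(0,0,255))
    for i in range(0,h,5):
        cv2.putText(a,str(v0+i),(0,int((i+.5)*s)),0,.35,(0,0,255)); cv2.line(a,(25,int((i+.5)*s)),(31,int((i+.5)*s)),(0,0,255))
    cv2.imwrite('pics/h_'+n+'.png',a)
E
```

```text
(no output)
```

View pics/h_top0.png

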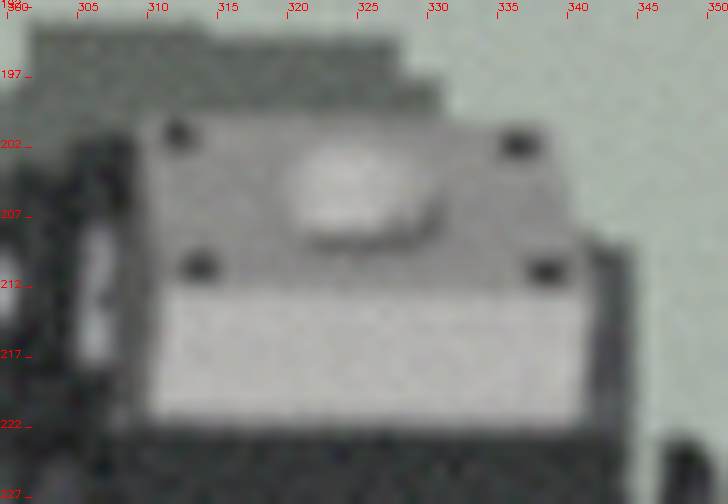

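View pics/h_side0.png

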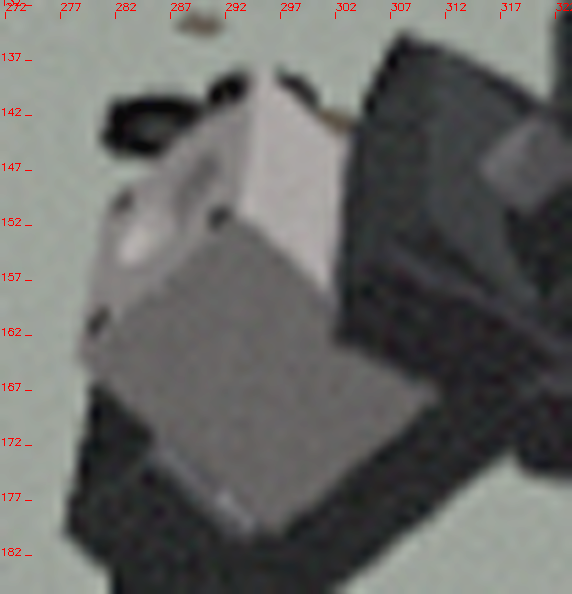

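```bash
cat > fit.py <<'E'
from h import *
from scipy.optimize import least_squares
def proj(f,X):
    c=np.asarray(X)@f['R'].T+f['t']; x=c[:,0]/c[:,2];y=c[:,1]/c[:,2];s=1+f['k1']*(x*x+y*y)
    return np.stack([f['fx']*x*s+f['cx'],f['fy']*y*s+f['cy']],-1)
if __name__=='__main__':
    t=load('top0');s=load('side0')
    def frame(lean,yaw):
        z=np.array([np.sin(lean)*np.cos(yaw),np.sin(lean)*np.sin(yaw),np.cos(lean)])
        y=np.array([-np.sin(yaw),np.cos(yaw),0]);x=np.cross(y,z);return x,y,z
    # x: along 52 dir pointing (outward/down), local coords (a,b,d)
    H,W=.026,.037
    # top: left = +y ; near robot = upper edge = -x local
    def pts(p):
        A,B=p[5],p[6]
        T=[(A,B,0),(A,-B,0),(-A,B,0),(-A,-B,0),(-H,W,0),(-H,-W,0),(H,W,0),(H,-W,0),(0,0,0)]
        S=[(-H,W,0),(H,W,0),(-H,-W,0),(-A,B,0),(A,B,0),(A,-B,0),(H,W,-.062)]
        x,y,z=frame(p[3],p[4]);M=np.stack([x,y,z])
        return np.array(T)@M+p[:3],np.array(S)@M+p[:3]
    oT=np.array([(312.36,201.14),(336.57,201.86),(313.64,210.64),(338.57,210.86),(311.1,212.2),(341.9,212.4),(309.7,199.7),(338.6,200.4),(325.6,205.1)])
    oS=np.array([(292.9,151.),(279.2,164.7),(295.6,138),(291.7,151.05),(280.3,160.6),(282.6,149.7),(294.7,179.7)])
    def res(p):
        a,b=pts(p)
        return np.concatenate([(proj(t,a+p[7:10])-oT).ravel(),(proj(s,b-p[7:10])-oS).ravel(),p[7:10]/.001])
    r=least_squares(res,[.574,-.168,.151,.85,0,.02,.03,0,0,0],loss='soft_l1')
    print(np.round(r.x,4),np.degrees(r.x[3:5])); print(np.round(r.fun.reshape(-1)[:32].reshape(-1,2),2))
E
python3 fit.py
```

```text
[ 5.745e-01 -1.682e-01  1.467e-01  8.362e-01 -5.400e-03  1.890e-02
  3.000e-02  5.000e-04  1.000e-04  0.000e+00] [47.90853972 -0.31143649]
[[ 0.1   0.07]
 [-0.01 -0.2 ]
 [ 0.12 -0.1 ]
 [ 0.03  0.14]
 [ 0.01  0.1 ]
 [-0.01  0.47]
 [-0.26 -0.23]
 [ 0.37 -0.38]
 [-0.26  0.93]
 [ 0.32 -0.18]
 [-1.26 -0.74]
 [-0.33 -0.38]
 [-0.39  0.28]
 [-0.05  0.26]
 [-0.1   0.14]
 [ 1.09  0.52]]
```

```bash
python3 - <<'E'
from h import *
from fit import proj
t=load('top0');s=load('side0')
for n,f in(('top',t),('side',s)):
    C=cloud(f);P=C.reshape(-1,3);rgb=f['pixels'].reshape(-1,3).astype(int)
    sat=rgb.max(1)-rgb.min(1)
    m=np.all((P>[.45,.10,.05])&(P<[.57,.32,.09]),1)&(sat<22)
    Q=P[m];c=Q.mean(0)
    u,_,v=np.linalg.svd((Q-c)[:,:2]);d=v[0]*np.sign(v[0][1])
    pr=(Q-c)[:,:2]@d
    lo,hi=np.percentile(pr,[0.5,99.5])
    print(n,m.sum(),np.round(c,4),'yaw',np.degrees(np.arctan2(d[1],d[0])),lo,hi,'golen',hi-lo, 'mid=',np.round(c[:2]+d*((lo+hi)/2-.013),4))
    im=cv2.cvtColor(f['pixels'],cv2.COLOR_RGB2BGR).copy()
b=load('top0')
a=cv2.resize(cv2.cvtColor(b['pixels'],cv2.COLOR_RGB2BGR)[205:257,145:227],None,fx=9,fy=9,interpolation=cv2.INTER_CUBIC)
cv2.imwrite('pics/g_top.png',cv2.convertScaleAbs(a,alpha=1.3,beta=10))
b=load('side0')
a=cv2.resize(cv2.cvtColor(b['pixels'],cv2.COLOR_RGB2BGR)[255:350,262:340],None,fx=6,fy=6,interpolation=cv2.INTER_CUBIC)
cv2.imwrite('pics/g_side.png',cv2.convertScaleAbs(a,alpha=1.3,beta=10))
E
```

```text
top 549 [0.5142 0.2111 0.0648] yaw 78.69943945758722 -0.07623618305899856 0.07718907933908578 golen 0.15342526239808435 mid= [0.5118 0.1988]
side 993 [0.5133 0.2257 0.0638] yaw 78.5366103050669 -0.08426420563671724 0.0674721451189853 golen 0.15173635075570255 mid= [0.509  0.2048]
```

View pics/g_top.png

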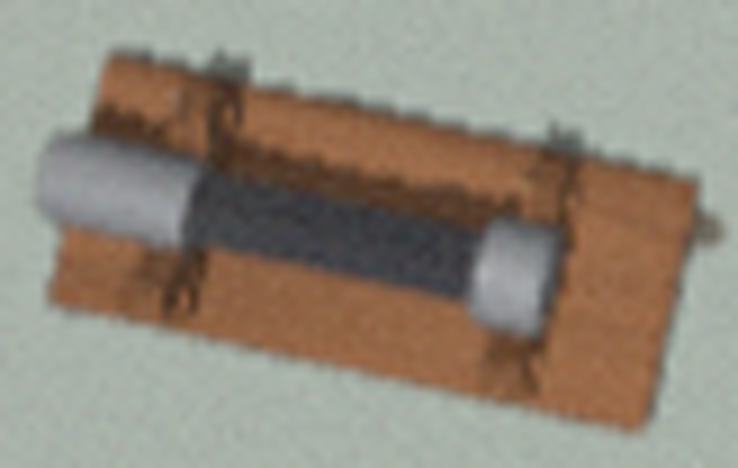

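View pics/g_side.png

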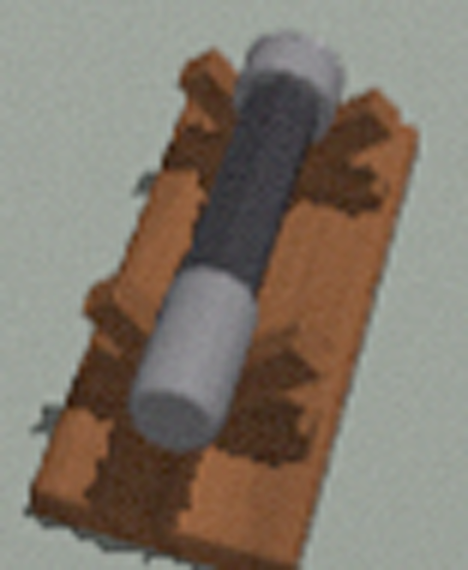

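```bash
python3 - <<'E'
from h import *
t=load('top0');C=cloud(t)
P=C.reshape(-1,3);m=np.all((P>[.36,-.28,.02])&(P<[.62,-.06,.4]),1);P=P[m]
print('max z(mm) grid; rows x, cols y from -0.06 down')
ys=np.arange(-.06,-.26,-.01)
print('      ',[int(-y*1000) for y in ys])
for x in np.arange(.38,.62,.01):
    row=[]
    for y in ys:
        k=(abs(P[:,0]-x)<.005)&(abs(P[:,1]-y+.0)<.005)
        row.append(int(np.nanmedian(P[k,2])*1000) if k.any() else 0)
    print(round(x,3),row)
S=cloud(load('side0'))
for u,v in [(309,137),(312,141),(305,150),(306,160),(320,138),(326,135),(330,150),(340,125),(344,130),(345,152),(333,142)]: print(u,v,np.round(S[v,u],3))
E
```

```text
max z(mm) grid; rows x, cols y from -0.06 down
       [60, 69, 79, 89, 99, 109, 119, 129, 139, 149, 159, 169, 179, 189, 199, 209, 219, 229, 239, 249]
0.38 [0, 0, 0, 0, 0, 0, 0, 0, 20, 0, 0, 0, 0, 0, 20, 0, 0, 0, 0, 0]
0.39 [0, 0, 0, 0, 0, 0, 0, 0, 20, 0, 0, 21, 0, 0, 0, 0, 20, 0, 0, 0]
0.4 [0, 0, 0, 0, 0, 0, 0, 0, 21, 20, 20, 0, 0, 0, 0, 20, 0, 0, 0, 0]
0.41 [0, 0, 0, 0, 22, 22, 0, 20, 0, 0, 0, 20, 0, 0, 0, 0, 21, 21, 0, 0]
0.42 [0, 0, 0, 0, 22, 25, 44, 0, 20, 0, 0, 21, 0, 0, 0, 0, 39, 24, 21, 0]
0.43 [0, 0, 0, 0, 20, 61, 70, 0, 0, 0, 21, 0, 20, 0, 0, 0, 62, 83, 0, 0]
0.44 [0, 0, 0, 0, 0, 88, 222, 224, 0, 0, 224, 225, 226, 0, 0, 224, 89, 0, 0, 0]
0.45 [0, 0, 0, 0, 0, 113, 225, 223, 222, 222, 229, 232, 227, 223, 223, 225, 119, 120, 0, 0]
0.46 [0, 0, 0, 0, 0, 125, 175, 176, 179, 182, 211, 226, 188, 181, 181, 0, 122, 127, 0, 0]
0.47 [0, 0, 0, 0, 0, 136, 0, 171, 185, 189, 195, 208, 191, 190, 179, 0, 133, 139, 0, 0]
0.48 [0, 0, 0, 0, 146, 145, 142, 154, 191, 199, 200, 200, 199, 197, 197, 139, 140, 145, 145, 0]
0.49 [0, 0, 0, 0, 147, 150, 145, 149, 157, 197, 196, 198, 197, 196, 158, 143, 1
[... 675 characters left out ...]
47, 116, 154, 155, 132, 127, 138, 154, 155, 154, 0, 0, 0, 0]
0.58 [0, 0, 0, 0, 0, 32, 47, 105, 145, 143, 138, 134, 140, 145, 144, 140, 0, 0, 0, 0]
0.59 [0, 0, 0, 0, 0, 0, 68, 95, 134, 135, 133, 134, 133, 133, 133, 0, 0, 0, 0, 0]
0.6 [0, 0, 0, 0, 0, 0, 0, 0, 0, 0, 0, 0, 0, 0, 0, 0, 0, 0, 0, 0]
0.61 [0, 0, 0, 0, 0, 0, 0, 0, 0, 0, 0, 0, 0, 0, 0, 0, 0, 0, 0, 0]
309 137 [ 0.522 -0.216  0.166]
312 141 [ 0.514 -0.175  0.174]
305 150 [ 0.529 -0.154  0.159]
306 160 [ 0.525 -0.105  0.158]
320 138 [ 0.483 -0.575 -0.002]
326 135 [ 0.483 -0.16   0.199]
330 150 [ 0.471 -0.133  0.174]
340 125 [ 0.454 -0.16   0.227]
344 130 [ 0.444 -0.142  0.223]
345 152 [ 0.404 -0.457  0.011]
333 142 [ 0.465 -0.15   0.187]
```

>>> {"method": "jog_arm", "body": {
  "moves": [
    {"dx": -0.396, "dy": -0.306, "roll": 1.374, "jaw": 0},
    {"dx": -0.396, "dy": -0.306, "roll": 1.374, "jaw": 0},
    {"dx": -0.396, "dy": -0.306, "roll": 1.374, "jaw": 0},
    {"dx": -0.396, "dy": -0.306, "roll": 1.374, "jaw": 0},
    {"dx": -0.396, "dy": -0.306, "roll": 1.374, "jaw": 0}
  ]
}}

```text
invalid input
```

```bash
cat > st.py <<'E'
from h import *
from scipy.spatial.transform import Rotation as R
def st(): 
    s=sensors.sense();M=R.from_quat(s['ee_rot']).as_matrix();return s,np.array(s['tcp_pos']),M
def to(target,yawx=None,p=None):
    s,q,M=st()
    d=M.T@(np.array(target)-q)
    yx=np.degrees(np.arctan2(M[1,0],M[0,0]))
    print('t',round(s['t'],2),'tcp',np.round(q,4),'yawx',round(yx,2),'tilt',round(np.degrees(np.arccos(-M[2,2])),2),'F',np.round(s['wrist_force'],2),'gap',round(s['finger_gap'],4),'q6',round(s['joint_pos'][5],2))
    print('d',np.round(d,4),'roll',None if yawx is None else round(-np.radians((yawx-yx+180)%360-180),4))
E
python3 -c "
from st import *
to([.508,.186,.141],78.6)"
```

```text
t 0.1 tcp [0.2606 0.6219 0.1928] yawx 157.26 tilt 0.12 F [-0.68  0.31 -1.06] gap 0.0857 q6 -0.04
d [-0.3967 -0.3062  0.0524] roll 1.3729
```

>>> {"method": "jog_arm", "body": {
  "moves": [
    {"dx": -0.04, "dy": -0.03, "dz": 0.0, "roll": 0.14, "jaw": 0.0},
    {"dx": -0.08, "dy": -0.06, "dz": 0.0, "roll": 0.28, "jaw": 0.0},
    {"dx": -0.12, "dy": -0.09, "dz": 0.0, "roll": 0.42, "jaw": 0.0},
    {"dx": -0.16, "dy": -0.12, "dz": 0.0, "roll": 0.56, "jaw": 0.0},
    {"dx": -0.2, "dy": -0.15, "dz": 0.0, "roll": 0.7, "jaw": 0.0}
  ],
  "newtons": 20
}}

```text
t: 0.6
tcp_pos: [0.3877, 0.4049, 0.1936]
ee_rot: [0.524, 0.852, -0.0, -0.0]
wrist_force: [1.8, -0.2, 0.1]
finger_gap: 0.0853
```

```bash
python3 -c "
from st import *
to([.508,.186,.141],78.6)"
```

```text
t 0.6 tcp [0.3877 0.4049 0.1936] yawx 116.86 tilt 0.04 F [ 1.83 -0.21  0.13] gap 0.0853 q6 0.29
d [-0.2497  0.0085  0.0526] roll 0.6678
```

>>> {"method": "jog_arm", "body": {
  "moves": [
    {"dx": -0.25, "dy": 0.01, "dz": 0.05, "roll": 0.67, "jaw": 0.0},
    {"dx": -0.25, "dy": 0.01, "dz": 0.05, "roll": 0.67, "jaw": 0.0},
    {"dx": -0.25, "dy": 0.01, "dz": 0.05, "roll": 0.67, "jaw": 0.0},
    {"dx": -0.25, "dy": 0.01, "dz": 0.05, "roll": 0.67, "jaw": 0.0},
    {"dx": -0.25, "dy": 0.01, "dz": 0.05, "roll": 0.67, "jaw": 0.0}
  ]
}}

```text
t: 1.1
tcp_pos: [0.5082, 0.1915, 0.1445]
ee_rot: [0.774, 0.633, -0.0, -0.0]
wrist_force: [0.1, 0.9, -0.7]
finger_gap: 0.0856
```

```bash
python3 -c "
from st import *
to([.508,.186,.121],78.6)"
```

```text
t 1.1 tcp [0.5082 0.1915 0.1445] yawx 78.51 tilt 0.01 F [ 0.14  0.93 -0.65] gap 0.0856 q6 0.51
d [-0.0054  0.0009  0.0235] roll -0.0016
```

>>> {"method": "jog_arm", "body": {
  "moves": [
    {"dx": -0.004, "dy": 0.001, "dz": 0.05, "roll": 0.0, "jaw": 0.0},
    {"dx": -0.004, "dy": 0.001, "dz": 0.08, "roll": 0.0, "jaw": 0.0},
    {"dx": -0.004, "dy": 0.001, "dz": 0.1, "roll": 0.0, "jaw": 0.0},
    {"dx": -0.004, "dy": 0.001, "dz": 0.103, "roll": 0.0, "jaw": 0.0},
    {"dx": -0.004, "dy": 0.001, "dz": 0.103, "roll": 0.0, "jaw": 0.0}
  ]
}}

```text
t: 1.6
tcp_pos: [0.5074, 0.1891, 0.0414]
ee_rot: [0.773, 0.635, -0.001, -0.0]
wrist_force: [0.9, 0.6, 0.3]
finger_gap: 0.0852
```

```bash
python3 -c "
from st import *
to([.508,.186,.041],78.6)
f=shot('side','s1')
cv2.imwrite('pics/s1z.png',cv2.resize(cv2.cvtColor(f['pixels'],cv2.COLOR_RGB2BGR)[150:350,230:400],None,fx=3,fy=3,interpolation=cv2.INTER_CUBIC))
f=shot('top','t1')
cv2.imwrite('pics/t1z.png',cv2.resize(cv2.cvtColor(f['pixels'],cv2.COLOR_RGB2BGR)[180:290,120:260],None,fx=4,fy=4,interpolation=cv2.INTER_CUBIC))
"
```

```text
t 1.6 tcp [0.5074 0.1891 0.0414] yawx 78.77 tilt 0.11 F [0.91 0.62 0.3 ] gap 0.0852 q6 0.51
d [-0.0029  0.0012  0.0004] roll 0.003
```

View pics/s1z.png

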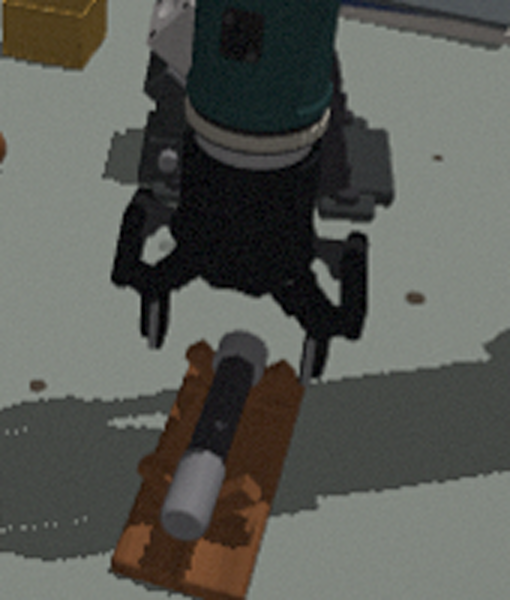

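View pics/t1z.png

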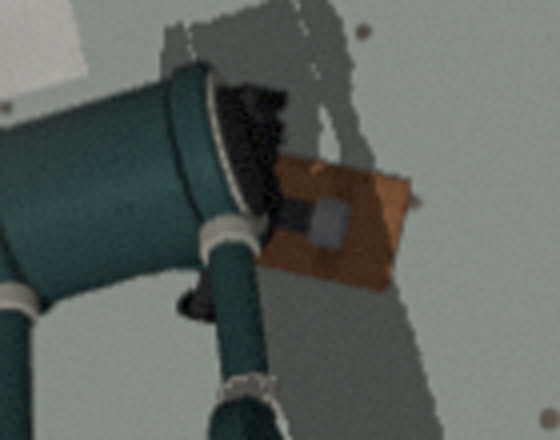

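```bash
python3 -c "
from st import *
from fit import proj
f=load('s1'); s,q,M=st()
for z in (0,-.013,-.032):
  for y in (-.043,0,.043):
    p=proj(f,[q+M@np.array([0,y,z])])[0]; print(z,y,np.round((p-[230,150])*3,0))
print((proj(f,[[.511,.2005,.055],[.511+.198*.09,.2005+.98*.09,.055],[.511-.198*.064,.2005-.98*.064,.055]])-[230,150])*3)
C=cloud(f)
for u,v in [(155,335),(315,368),(150,310)]: print(np.round(C[150+v//3,230+u//3],4))
"
```

```text
0 -0.043 [288. 429.]
0 0 [221. 412.]
0 0.043 [155. 396.]
-0.013 -0.043 [290. 414.]
-0.013 0 [222. 397.]
-0.013 0.043 [156. 381.]
-0.032 -0.043 [294. 392.]
-0.032 0 [225. 375.]
-0.032 0.043 [157. 358.]
[[218.26526418 410.94615548]
 [179.12228453 520.1366001 ]
 [242.01703086 344.58326121]]
[0.5544 0.1918 0.1053]
[0.4579 0.2075 0.1066]
[0.5571 0.1911 0.1233]
```

```bash
python3 -c "
from st import *
to([.508,.186,.041],78.6)
f=shot('side','s2');C=cloud(f)
P=C.reshape(-1,3);s,q,M=st();L=(P-q)@M
m=(abs(L[:,0])<.03)&(abs(L[:,1])<.07)&(L[:,2]>-.2)&(L[:,2]<.02)&(abs(L[:,1])>.022)
for a in np.arange(-.2,.02,.01):
    k=m&(abs(L[:,2]-a)<.005); print(round(a,3),k.sum(),np.round(np.percentile(L[k,1],[2,50,98]),3) if k.any() else '',np.round(np.median(P[k,2]),3) if k.any() else '')
cv2.imwrite('pics/s2z.png',cv2.resize(cv2.cvtColor(f['pixels'],cv2.COLOR_RGB2BGR)[200:300,260:360],None,fx=6,fy=6,interpolation=cv2.INTER_CUBIC))
"
```

```text
t 1.7 tcp [0.5092 0.1899 0.0435] yawx 78.79 tilt 0.13 F [0.06 0.01 0.38] gap 0.0855 q6 0.51
d [-0.004  -0.0004  0.0024] roll 0.0033
-0.2 39 [-0.038 -0.029  0.035] 0.241
-0.19 75 [-0.038 -0.029  0.033] 0.234
-0.18 79 [-0.038 -0.03   0.032] 0.223
-0.17 67 [-0.038 -0.029  0.035] 0.214
-0.16 33 [-0.039 -0.034  0.061] 0.201
-0.15 390 [-0.069 -0.031  0.065] 0.194
-0.14 251 [-0.069 -0.025  0.065] 0.184
-0.13 152 [-0.069 -0.025  0.068] 0.175
-0.12 193 [-0.068 -0.027  0.068] 0.162
-0.11 211 [-0.069 -0.033  0.069] 0.155
-0.1 257 [-0.068 -0.041  0.067] 0.145
-0.09 74 [-0.062 -0.044  0.064] 0.135
-0.08 76 [-0.057  0.041  0.055] 0.124
-0.07 79 [-0.057  0.042  0.055] 0.114
-0.06 74 [-0.057  0.041  0.054] 0.104
-0.05 13 [-0.05   0.042  0.047] 0.097
-0.04 0  
-0.03 0  
-0.02 0  
-0.01 0  
0.0 0  
0.01 0
```

View pics/s2z.png

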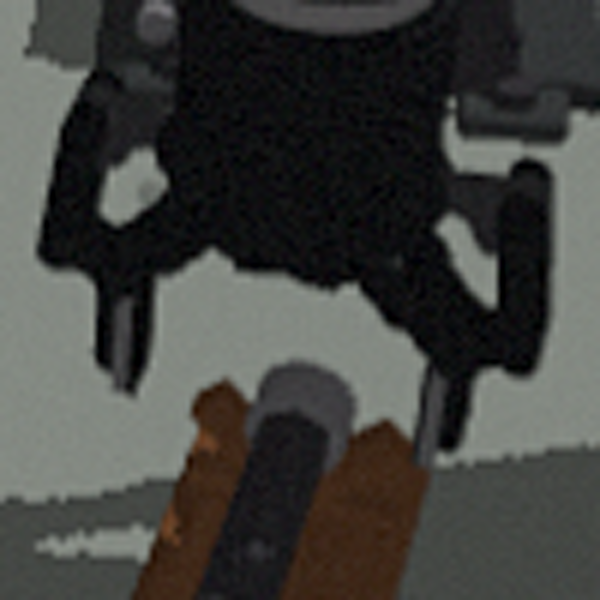

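>>> {"method": "jog_arm", "body": {
  "moves": [
    {"dx": -0.004, "dy": 0.0, "dz": 0.01, "roll": 0.0, "jaw": 0.0},
    {"dx": -0.004, "dy": 0.0, "dz": 0.02, "roll": 0.0, "jaw": 0.0},
    {"dx": -0.004, "dy": 0.0, "dz": 0.02, "roll": 0.0, "jaw": 0.0}
  ]
}}

```text
t: 2.05
tcp_pos: [0.5057, 0.1849, 0.0204]
ee_rot: [0.773, 0.634, -0.001, -0.001]
wrist_force: [0.0, 0.2, -0.6]
finger_gap: 0.0855
```

```bash
cat > tips.py <<'E'
from st import *
def tips(fn):
    to([.508,.186,.041],78.6)
    f=shot('side',fn);C=cloud(f)
    P=C.reshape(-1,3);s,q,M=st();L=(P-q)@M
    m=(abs(L[:,0])<.025)&(abs(L[:,1])<.062)&(L[:,2]>-.1)&(L[:,2]<.03)&(P[:,2]>.02)
    for sgn in (-1,1):
        k=m&(L[:,1]*sgn>.03); 
        if k.any(): print(sgn,k.sum(),'lowest world z',np.round(np.sort(P[k,2])[:5],3),'local y',np.round(np.percentile(L[k,1],[5,95]),3),'local x',np.round(np.median(L[k,0]),3))
    cv2.imwrite('pics/'+fn+'z.png',cv2.resize(cv2.cvtColor(f['pixels'],cv2.COLOR_RGB2BGR)[190:330,250:370],None,fx=5,fy=5,interpolation=cv2.INTER_CUBIC))
E
python3 -c "
from tips import *
tips('s3')"
```

```text
t 2.05 tcp [0.5057 0.1849 0.0204] yawx 78.77 tilt 0.17 F [ 0.04  0.2  -0.61] gap 0.0855 q6 0.5
d [ 0.0015  0.002  -0.0206] roll 0.0029
-1 192 lowest world z [0.071 0.073 0.073 0.073 0.074] local y [-0.058 -0.044] local x 0.012
1 190 lowest world z [0.071 0.072 0.072 0.072 0.073] local y [0.041 0.058] local x 0.01
```

View pics/s3z.png

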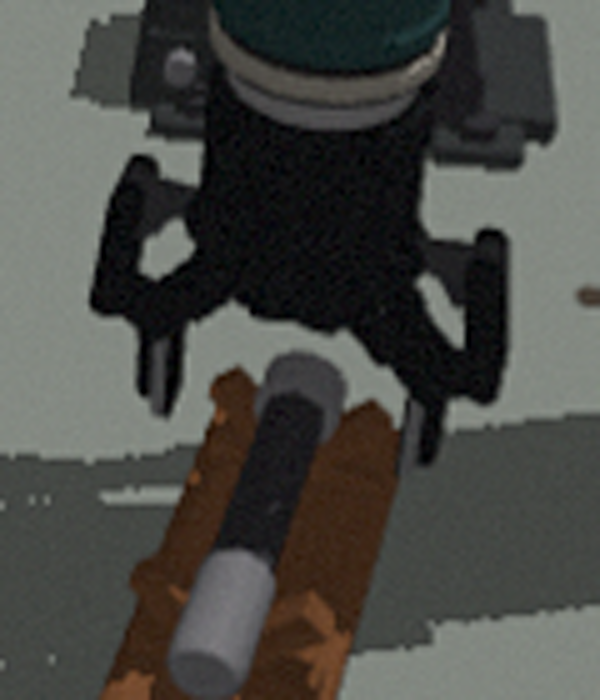

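>>> {"method": "jog_arm", "body": {
  "moves": [
    {"dx": 0.001, "dy": 0.001, "dz": 0.009, "roll": 0.0, "jaw": 0.0},
    {"dx": 0.001, "dy": 0.001, "dz": 0.018, "roll": 0.0, "jaw": 0.0},
    {"dx": 0.001, "dy": 0.001, "dz": 0.018, "roll": 0.0, "jaw": 0.0}
  ]
}}

```text
t: 2.4
tcp_pos: [0.507, 0.1857, 0.0023]
ee_rot: [0.773, 0.635, -0.001, -0.001]
wrist_force: [0.0, 0.3, 0.2]
finger_gap: 0.0853
```

```bash
python3 -c "
from tips import *
tips('s4')"
```

```text
t 2.4 tcp [0.507  0.1857 0.0023] yawx 78.77 tilt 0.18 F [0.01 0.28 0.19] gap 0.0853 q6 0.5
d [ 0.0004  0.0008 -0.0387] roll 0.003
-1 178 lowest world z [0.057 0.057 0.057 0.058 0.059] local y [-0.058 -0.044] local x 0.011
1 185 lowest world z [0.051 0.053 0.054 0.055 0.055] local y [0.041 0.057] local x 0.01
```

View pics/s4z.png

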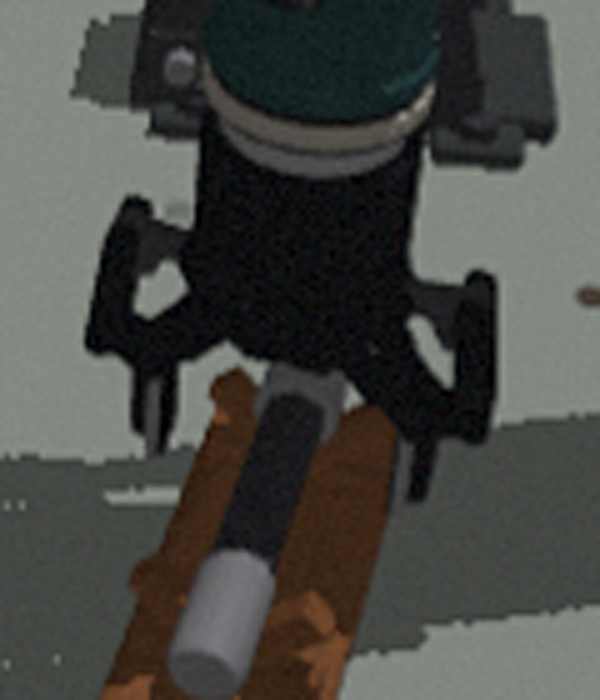

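>>> {"method": "jog_arm", "body": {
  "moves": [
    {"dx": 0.0, "dy": 0.0, "dz": 0.0, "roll": 0.0, "jaw": 1.0},
    {"dx": 0.0, "dy": 0.0, "dz": 0.0, "roll": 0.0, "jaw": 1.0},
    {"dx": 0.0, "dy": 0.0, "dz": 0.0, "roll": 0.0, "jaw": 1.0},
    {"dx": 0.0, "dy": 0.0, "dz": 0.0, "roll": 0.0, "jaw": 1.0},
    {"dx": 0.0, "dy": 0.0, "dz": 0.0, "roll": 0.0, "jaw": 1.0}
  ],
  "newtons": 40
}}

```text
t: 2.95
tcp_pos: [0.5074, 0.1865, 0.0045]
ee_rot: [0.773, 0.634, -0.001, -0.001]
wrist_force: [-3.8, 1.7, 5.2]
finger_gap: 0.0214
```

```bash
python3 -c "
from tips import *
tips('s5')"
```

```text
t 2.95 tcp [0.5074 0.1865 0.0045] yawx 78.75 tilt 0.13 F [-3.82  1.74  5.24] gap 0.0214 q6 0.5
d [-0.0003  0.0006 -0.0365] roll 0.0025
-1 96 lowest world z [0.084 0.086 0.087 0.088 0.088] local y [-0.047 -0.031] local x 0.013
1 102 lowest world z [0.084 0.086 0.087 0.088 0.088] local y [0.031 0.045] local x 0.012
```

View pics/s5z.png

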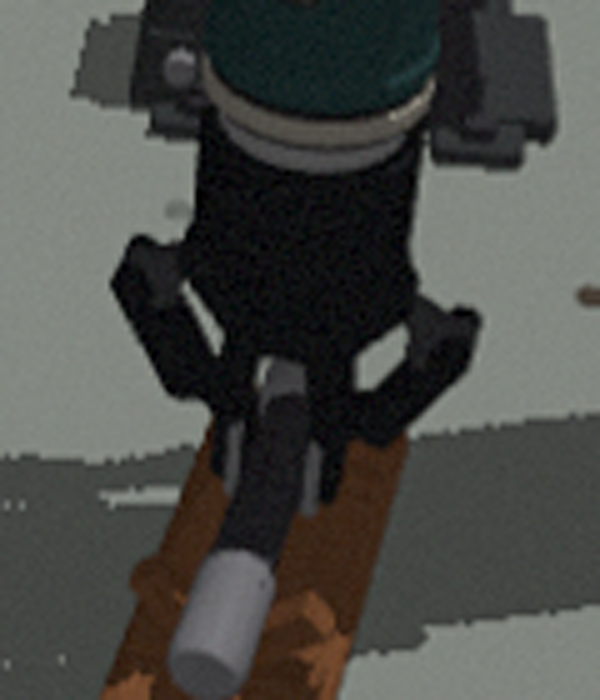

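>>> {"method": "jog_arm", "body": {
  "moves": [
    {"dx": 0.0, "dy": 0.0, "dz": -0.02, "roll": 0.0, "jaw": 1.0},
    {"dx": 0.0, "dy": 0.0, "dz": -0.06, "roll": 0.0, "jaw": 1.0},
    {"dx": 0.0, "dy": 0.0, "dz": -0.1, "roll": 0.0, "jaw": 1.0},
    {"dx": 0.0, "dy": 0.0, "dz": -0.14, "roll": 0.0, "jaw": 1.0},
    {"dx": 0.0, "dy": 0.0, "dz": -0.17, "roll": 0.0, "jaw": 1.0}
  ]
}}

```text
t: 3.5
tcp_pos: [0.5088, 0.1862, 0.1762]
ee_rot: [0.773, 0.635, 0.001, 0.0]
wrist_force: [0.7, 0.1, -2.5]
finger_gap: 0.0211
```

```bash
cat > gz.py <<'E'
from st import *
# fit gauge: reproject & estimate elevation from depth near TCP; grey/dark unsaturated pixels
def snap(fn,name='side',pad=60,scale=5,ptb=0.0386):
    s,q,M=st(); 
    f=shot(name,fn)
    from fit import proj
    g=q+[0,0,ptb+.014]
    p=proj(f,[g])[0]
    u,v=int(p[0]),int(p[1]);u0=max(0,u-pad);v0=max(0,v-pad)
    im=cv2.cvtColor(f['pixels'],cv2.COLOR_RGB2BGR)[v0:v0+2*pad,u0:u0+2*pad]
    im=cv2.resize(im,None,fx=scale,fy=scale,interpolation=cv2.INTER_CUBIC)
    cv2.imwrite('pics/'+fn+'z.png',cv2.convertScaleAbs(im,alpha=1.5,beta=15))
    print('crop origin',u0,v0,'scale',scale,'grip at',np.round((p-[u0,v0])*scale))
    return f,q,M,g
def axispts(f,q,M,g):
    C=cloud(f).reshape(-1,3); L=(C-g)@M   # local x along gauge, z down
    m=(abs(L[:,1])<.012)&(abs(L[:,0])<.13)&(abs(L[:,2])<.11)
    return C[m],L[m],m
E
python3 -c "
from gz import *
to([.52,-.06,.3],90)
f,q,M,g=snap('s6')
P,L,m=axispts(f,q,M,g)
for a in np.arange(-.12,.13,.01):
    k=abs(L[:,0]-a)<.005
    if k.sum()>3: print(round(a,2),k.sum(),np.round(np.percentile(L[k,2],[5,50,95]),3))
"
```

```text
t 3.5 tcp [0.5088 0.1862 0.1762] yawx 78.78 tilt 0.1 F [ 0.66  0.1  -2.51] gap 0.0211 q6 0.5
d [-0.2392  0.0591 -0.1238] roll -0.1959
crop origin 252 145 scale 5 grip at [301. 301.]
-0.04 25 [-0.014 -0.012 -0.008]
-0.03 62 [-0.013 -0.01  -0.003]
-0.02 30 [-0.009 -0.007 -0.004]
-0.01 48 [-0.037 -0.008 -0.004]
-0.0 63 [-0.034 -0.008 -0.005]
0.01 373 [-0.097 -0.073 -0.006]
0.02 174 [-0.09  -0.065 -0.003]
0.03 49 [-0.009 -0.006 -0.   ]
0.04 60 [-0.009 -0.006  0.003]
0.05 56 [-0.009 -0.006 -0.001]
0.06 37 [-0.01  -0.008 -0.004]
0.07 60 [-0.011 -0.009 -0.005]
0.08 66 [-0.011 -0.009 -0.005]
0.09 68 [-0.011 -0.008 -0.004]
0.1 91 [-0.01  -0.008  0.006]
0.11 166 [-0.008  0.002  0.013]
```

View pics/s6z.png

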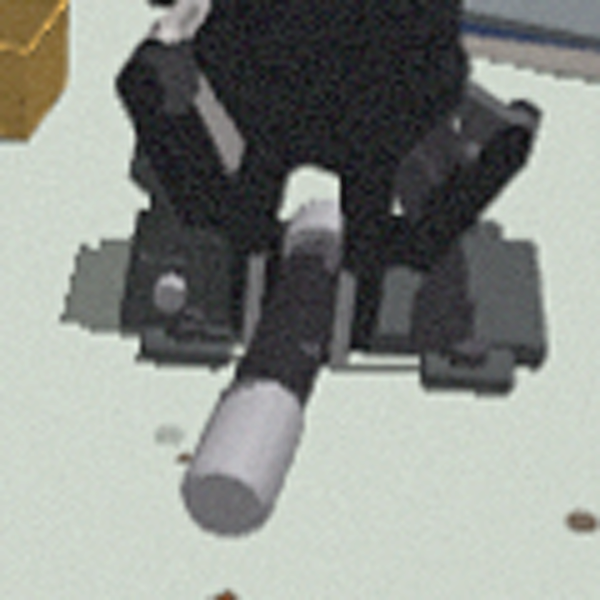

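>>> {"method": "jog_arm", "body": {
  "moves": [
    {"dx": -0.05, "dy": 0.013, "dz": -0.005, "roll": -0.04, "jaw": 1.0},
    {"dx": -0.1, "dy": 0.026, "dz": -0.01, "roll": -0.08, "jaw": 1.0},
    {"dx": -0.15, "dy": 0.039, "dz": -0.01, "roll": -0.12, "jaw": 1.0},
    {"dx": -0.2, "dy": 0.052, "dz": -0.01, "roll": -0.16, "jaw": 1.0},
    {"dx": -0.246, "dy": 0.065, "dz": -0.01, "roll": -0.196, "jaw": 1.0}
  ],
  "newtons": 25
}}

```text
t: 4.05
tcp_pos: [0.5229, -0.0646, 0.1827]
ee_rot: [0.706, 0.708, -0.0, -0.0]
wrist_force: [0.6, 0.1, -3.5]
finger_gap: 0.0212
```

```bash
python3 -c "
from gz import *
to([.525,-.068,.15],90)
f,q,M,g=snap('s7',pad=75,scale=4)
P,L,m=axispts(f,q,M,g)
for a in np.arange(-.12,.13,.01):
    k=abs(L[:,0]-a)<.005
    if k.sum()>3: print(round(a,2),k.sum(),np.round(np.percentile(L[k,2],[5,50,95]),3))
"
```

```text
t 4.05 tcp [ 0.5229 -0.0646  0.1827] yawx 90.12 tilt 0.08 F [ 0.6   0.07 -3.54] gap 0.0212 q6 -0.17
d [-0.0034  0.0022  0.0327] roll 0.002
crop origin 233 61 scale 4 grip at [304. 304.]
-0.06 8 [0.104 0.107 0.11 ]
-0.05 5 [-0.013 -0.01   0.08 ]
-0.04 18 [-0.013 -0.012 -0.008]
-0.03 38 [-0.013 -0.01  -0.005]
-0.02 22 [-0.01  -0.007 -0.004]
-0.01 21 [-0.014 -0.006 -0.003]
-0.0 21 [-0.019 -0.007 -0.003]
0.01 237 [-0.101 -0.077 -0.005]
0.02 98 [-0.099 -0.072 -0.005]
0.03 21 [-0.009 -0.006 -0.003]
0.04 22 [-0.009 -0.005 -0.003]
0.05 26 [-0.01  -0.006 -0.003]
0.06 14 [-0.009 -0.008 -0.004]
0.07 30 [-0.011 -0.009 -0.003]
0.08 25 [-0.01  -0.008 -0.004]
0.09 24 [-0.011 -0.009 -0.004]
0.1 52 [-0.01  -0.008  0.009]
0.11 107 [-0.007  0.003  0.013]
```

View pics/s7z.png

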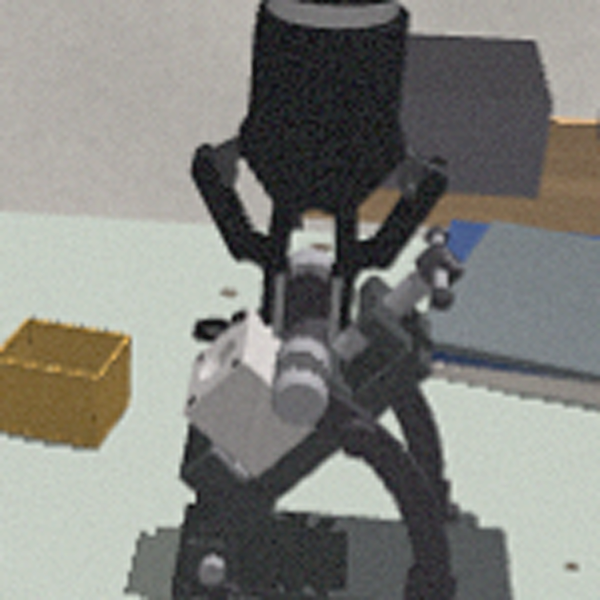

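>>> {"method": "jog_arm", "body": {
  "moves": [
    {"dx": -0.002, "dy": 0.002, "dz": 0.025, "roll": 0.0, "jaw": 1.0},
    {"dx": -0.002, "dy": 0.002, "dz": 0.043, "roll": 0.0, "jaw": 1.0},
    {"dx": -0.002, "dy": 0.002, "dz": 0.048, "roll": 0.0, "jaw": 1.0},
    {"dx": -0.002, "dy": 0.002, "dz": 0.054, "roll": 0.0, "jaw": 1.0},
    {"dx": -0.002, "dy": 0.002, "dz": 0.06, "roll": 0.0, "jaw": 1.0}
  ],
  "newtons": 22
}}

```text
t: 4.6
tcp_pos: [0.5249, -0.0632, 0.1248]
ee_rot: [0.707, 0.707, 0.0, -0.002]
wrist_force: [-4.7, 7.3, 6.1]
finger_gap: 0.0215
```

```bash
python3 -c "
from gz import *
to([.525,-.068,.108],90)
f,q,M,g=snap('s8',pad=75,scale=4)
P,L,m=axispts(f,q,M,g)
for a in np.arange(-.06,.13,.01):
    k=abs(L[:,0]-a)<.005
    if k.sum()>3: print(round(a,2),k.sum(),np.round(np.percentile(L[k,2],[5,50,95]),3))
"
```

```text
t 4.6 tcp [ 0.5249 -0.0632  0.1248] yawx 89.97 tilt 0.19 F [-4.73  7.27  6.06] gap 0.0215 q6 -0.17
d [-0.0048  0.0001  0.0167] roll -0.0005
crop origin 230 86 scale 4 grip at [304. 300.]
-0.04 19 [-0.025 -0.022 -0.019]
-0.03 40 [-0.023 -0.019 -0.014]
-0.02 45 [-0.019 -0.013 -0.009]
-0.01 29 [-0.017 -0.01  -0.006]
0.0 36 [-0.021 -0.008 -0.003]
0.01 216 [-0.099 -0.073 -0.001]
0.02 107 [-0.095 -0.067  0.   ]
0.03 31 [-0.003  0.001  0.004]
0.04 36 [-0.     0.003  0.007]
0.05 36 [0.002 0.006 0.009]
0.06 26 [0.004 0.007 0.012]
0.07 38 [0.005 0.008 0.012]
0.08 40 [0.007 0.01  0.015]
0.09 40 [0.01  0.013 0.018]
0.1 115 [0.014 0.022 0.037]
0.11 12 [0.016 0.02  0.024]
```

View pics/s8z.png

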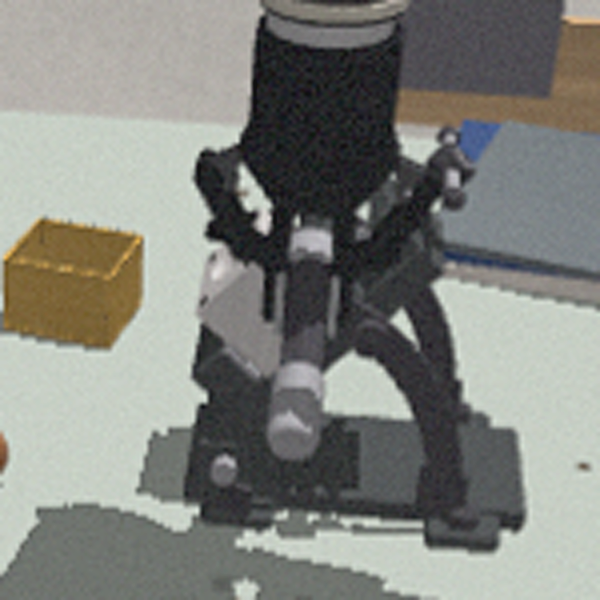

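>>> {"method": "jog_arm", "body": {
  "moves": [
    {"dx": -0.002, "dy": 0.0, "dz": 0.005, "roll": 0.0, "jaw": 1.0},
    {"dx": -0.002, "dy": 0.0, "dz": 0.01, "roll": 0.0, "jaw": 1.0},
    {"dx": -0.002, "dy": 0.0, "dz": 0.015, "roll": 0.0, "jaw": 1.0},
    {"dx": -0.002, "dy": 0.0, "dz": 0.019, "roll": 0.0, "jaw": 1.0}
  ]
}}

```text
t: 5.05
tcp_pos: [0.5264, -0.065, 0.1066]
ee_rot: [0.707, 0.707, 0.001, -0.0]
wrist_force: [-4.3, 5.0, 7.5]
finger_gap: 0.0209
```

```bash
cat >> gz.py <<'E'
def slope(f,q,M,g,lo=.04,hi=.098,halfy=.008):
    """top ridge line of go cylinder region -> elevation angle"""
    C=cloud(f).reshape(-1,3); L=(C-g)@M
    sat=np.ptp(f['pixels'].reshape(-1,3).astype(int),axis=1)
    xs,zs=[],[]
    m=(abs(L[:,1])<halfy)&(abs(L[:,2])<.11)&(L[:,0]>lo-.0)&(L[:,0]<hi)&(sat<30)
    from scipy.stats import theilslopes
    k=m
    r=theilslopes(L[k,2],L[k,0])
    print('slope deg',round(np.degrees(np.arctan(r[0])),2),np.round(np.degrees(np.arctan(r[2:])),2),k.sum(),'intercept',round(r[1],4))
    return r
E
python3 -c "
from gz import *
to([.525,-.068,.108],90)
f,q,M,g=snap('s9',pad=75,scale=4)
P,L,m=axispts(f,q,M,g)
for a in np.arange(-.06,.13,.01):
    k=abs(L[:,0]-a)<.005
    if k.sum()>3: print(round(a,2),k.sum(),np.round(np.percentile(L[k,2],[5,50,95]),3))
slope(f,q,M,g)
"
```

```text
t 5.05 tcp [ 0.5264 -0.065   0.1066] yawx 90.04 tilt 0.11 F [-4.31  4.96  7.46] gap 0.0209 q6 -0.17
d [-0.003  -0.0014 -0.0014] roll 0.0007
crop origin 229 92 scale 4 grip at [303. 303.]
-0.03 16 [-0.038 -0.034 -0.027]
-0.02 64 [-0.037 -0.03  -0.021]
-0.01 56 [-0.029 -0.019 -0.012]
0.0 55 [-0.017 -0.01  -0.005]
0.01 231 [-0.099 -0.07   0.002]
0.02 114 [-0.09  -0.059  0.01 ]
0.03 57 [0.006 0.012 0.017]
0.04 48 [0.014 0.019 0.025]
0.05 45 [0.02  0.025 0.03 ]
0.06 55 [0.026 0.03  0.037]
0.07 61 [0.033 0.037 0.045]
0.08 79 [0.04  0.047 0.07 ]
0.09 63 [0.047 0.054 0.063]
slope deg 35.62 [34.64 36.59] 229 intercept -0.0131
```

View pics/s9z.png

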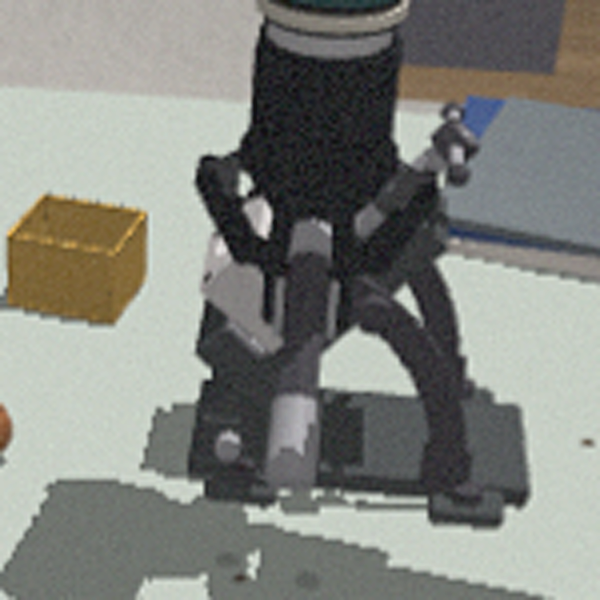

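>>> {"method": "jog_arm", "body": {
  "moves": [
    {"dx": -0.001, "dy": 0.0, "dz": 0.003, "roll": 0.0, "jaw": 1.0},
    {"dx": -0.001, "dy": 0.0, "dz": 0.005, "roll": 0.0, "jaw": 1.0},
    {"dx": -0.001, "dy": 0.0, "dz": 0.005, "roll": 0.0, "jaw": 1.0}
  ]
}}

```text
t: 5.4
tcp_pos: [0.5264, -0.0661, 0.1018]
ee_rot: [0.707, 0.707, 0.001, -0.0]
wrist_force: [-3.3, 5.6, 5.9]
finger_gap: 0.0214
```

```bash
python3 -c "
from gz import *
to([.525,-.068,.108],90)
f,q,M,g=snap('s10',pad=75,scale=4)
for a in ((.03,.09),(.02,.085),(.04,.08)): slope(f,q,M,g,*a)
for h in (.005,.011): slope(f,q,M,g,.03,.085,h)
"
```

```text
t 5.4 tcp [ 0.5264 -0.0661  0.1018] yawx 90.02 tilt 0.12 F [-3.34  5.64  5.91] gap 0.0214 q6 -0.17
d [-0.0019 -0.0014 -0.0062] roll 0.0004
crop origin 229 94 scale 4 grip at [302. 302.]
slope deg 39.91 [39.15 40.67] 256 intercept -0.0123
slope deg 40.35 [39.7  41.03] 293 intercept -0.012
slope deg 39.14 [37.85 40.54] 174 intercept -0.011
slope deg 39.97 [39.06 40.95] 158 intercept -0.0127
slope deg 39.97 [39.18 40.78] 333 intercept -0.0108
```

>>> {"method": "jog_arm", "body": {
  "moves": [
    {"dx": -0.001, "dy": 0.0, "dz": 0.001, "roll": 0.0, "jaw": 1.0},
    {"dx": -0.001, "dy": 0.0, "dz": 0.001, "roll": 0.0, "jaw": 1.0},
    {"dx": 0.005, "dy": 0.0, "dz": -0.03, "roll": 0.0, "jaw": 1.0},
    {"dx": 0.005, "dy": 0.0, "dz": -0.07, "roll": 0.0, "jaw": 1.0},
    {"dx": 0.0, "dy": 0.03, "dz": -0.11, "roll": -0.1, "jaw": 1.0}
  ],
  "newtons": 60
}}

```text
t: 5.95
tcp_pos: [0.5521, -0.0663, 0.2097]
ee_rot: [0.67, 0.743, -0.001, -0.002]
wrist_force: [1.7, 0.3, -3.3]
finger_gap: 0.0206
```

```bash
python3 -c "
from gz import *
to([.677,-.168,.21],180)
"
```

```text
t 5.95 tcp [ 0.5521 -0.0663  0.2097] yawx 95.92 tilt 0.31 F [ 1.66  0.29 -3.26] gap 0.0206 q6 -0.27
d [-0.1141  0.1137 -0.001 ] roll -1.4674
```

>>> {"method": "jog_arm", "body": {
  "moves": [
    {"dx": -0.02, "dy": 0.02, "dz": -0.01, "roll": -0.147, "jaw": 1.0},
    {"dx": -0.04, "dy": 0.04, "dz": -0.01, "roll": -0.294, "jaw": 1.0},
    {"dx": -0.06, "dy": 0.06, "dz": -0.01, "roll": -0.441, "jaw": 1.0},
    {"dx": -0.08, "dy": 0.08, "dz": -0.01, "roll": -0.588, "jaw": 1.0},
    {"dx": -0.1, "dy": 0.1, "dz": -0.01, "roll": -0.735, "jaw": 1.0}
  ]
}}

```text
t: 6.45
tcp_pos: [0.6663, -0.1573, 0.2196]
ee_rot: [0.356, 0.934, 0.0, -0.0]
wrist_force: [0.0, -0.0, -4.5]
finger_gap: 0.0204
```

```bash
python3 -c "
from gz import *
to([.677,-.168,.21],180)
"
```

```text
t 6.45 tcp [ 0.6663 -0.1573  0.2196] yawx 138.24 tilt 0.01 F [ 0.03 -0.   -4.47] gap 0.0204 q6 -1.11
d [-0.0151 -0.0008  0.0096] roll -0.7289
```

>>> {"method": "jog_arm", "body": {
  "moves": [
    {"dx": -0.004, "dy": 0.0, "dz": 0.0, "roll": -0.146, "jaw": 1.0},
    {"dx": -0.008, "dy": 0.0, "dz": 0.0, "roll": -0.292, "jaw": 1.0},
    {"dx": -0.012, "dy": 0.0, "dz": 0.0, "roll": -0.438, "jaw": 1.0},
    {"dx": -0.013, "dy": 0.0, "dz": 0.0, "roll": -0.584, "jaw": 1.0},
    {"dx": -0.013, "dy": 0.0, "dz": 0.0, "roll": -0.728, "jaw": 1.0}
  ]
}}

```text
t: 6.95
tcp_pos: [0.6752, -0.1655, 0.2194]
ee_rot: [0.001, 1.0, 0.0, -0.0]
wrist_force: [0.6, 0.5, -3.0]
finger_gap: 0.0209
```

```bash
python3 -c "
from gz import *
to([.677,-.168,.21],180)
f,q,M,g=snap('s11',pad=75,scale=5)
to([.677,-.168,.21],180)
"
```

```text
t 6.95 tcp [ 0.6752 -0.1655  0.2194] yawx 179.93 tilt 0.03 F [ 0.63  0.48 -3.04] gap 0.0209 q6 -1.85
d [-0.0018 -0.0025  0.0094] roll -0.0012
crop origin 171 24 scale 5 grip at [376. 379.]
t 7.0 tcp [ 0.6751 -0.1655  0.2194] yawx -179.77 tilt 0.03 F [-0.09  0.32 -2.72] gap 0.0207 q6 -1.85
d [-0.0019 -0.0025  0.0094] roll 0.004
```

View pics/s11z.png

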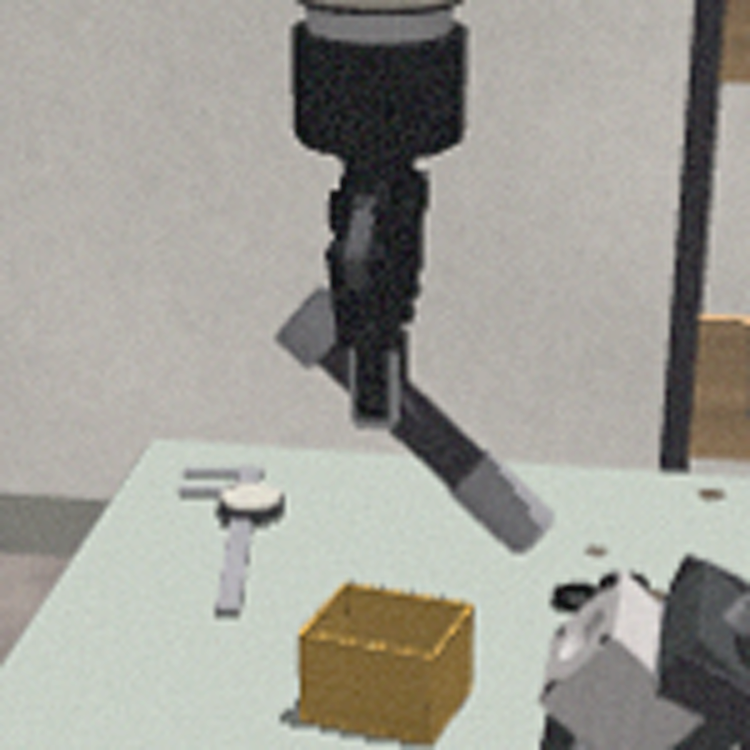

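```bash
cat > gfit.py <<'E'
from st import *
from fit import proj
from scipy.optimize import least_squares
def gfit(f,q,pts,sgn=-1,psi=0.0,y=None):
    """pts: list of (xgauge,u,v). gauge +x direction in world = sgn*cos th (world x), -sin th*(...)"""
    pts=np.array(pts)
    y=q[1] if y is None else y
    def mod(p):
        d=np.array([sgn*np.cos(p[2])*np.cos(psi),sgn*np.cos(p[2])*np.sin(psi),-np.sin(p[2])])
        G=np.array([p[0],y,p[1]])
        return G,d
    def res(p):
        G,d=mod(p); return (proj(f,G+pts[:,:1]*d)-pts[:,1:]).ravel()
    r=least_squares(res,[q[0],q[2]+.05,.7*-sgn*-1 if sgn<0 else -.7])
    G,d=mod(r.x)
    print('mid',np.round(G,4),'theta',round(np.degrees(r.x[2]),2),'res px',np.round(r.fun,2),'go tip',np.round(G+.09*d,4),'nogo tip',np.round(G-.064*d,4))
    # grip offset along gauge assuming grip at q.x
    xg=(q[0]-G[0])/d[0]; ax=G+xg*d
    print('grip x on gauge',round(xg,4),'axis height above tcp',round(ax[2]-q[2],4))
    return G,d
E
python3 -c "
from gfit import *
f=load('s11');s,q,M=st()
c=lambda x,X,Y:(x,171+X/5-.5,24+Y/5-.5)
gfit(f,q,[c(.09,535.5,536.5),c(.044,475,472.5),c(-.064,299,312.5)])
"
```

```text
mid [ 0.6638 -0.1655  0.2598] theta 42.19 res px [ 0.62 -0.01 -1.04 -0.15  0.42  0.14] go tip [ 0.5971 -0.1655  0.1993] nogo tip [ 0.7112 -0.1655  0.3027]
grip x on gauge -0.0153 axis height above tcp 0.0506
```

>>> {"method": "jog_arm", "body": {
  "moves": [
    {"dx": -0.008, "dy": -0.002, "dz": 0.009, "roll": 0.0, "jaw": 1.0},
    {"dx": -0.016, "dy": -0.0025, "dz": 0.018, "roll": 0.0, "jaw": 1.0},
    {"dx": 0.0, "dy": -0.0025, "dz": 0.032, "roll": 0.0, "jaw": 1.0},
    {"dx": 0.011, "dy": -0.0025, "dz": 0.042, "roll": 0.0, "jaw": 1.0},
    {"dx": 0.011, "dy": -0.0025, "dz": 0.042, "roll": 0.0, "jaw": 1.0}
  ]
}}

```text
t: 7.5
tcp_pos: [0.6614, -0.1677, 0.174]
ee_rot: [0.005, 1.0, 0.001, -0.003]
wrist_force: [-0.2, -1.1, -4.8]
finger_gap: 0.0209
```

```bash
python3 -c "
from gz import *
to([.6635,-.168,.177],180)
f,q,M,g=snap('s12',pad=60,scale=6)
f2=shot('top','t12')
im=cv2.cvtColor(f2['pixels'],cv2.COLOR_RGB2BGR)[150:240,290:370]
cv2.imwrite('pics/t12z.png',cv2.convertScaleAbs(cv2.resize(im,None,fx=6,fy=6,interpolation=cv2.INTER_CUBIC),alpha=1.4,beta=10))
to([.6635,-.168,.177],180)
"
```

```text
t 7.5 tcp [ 0.6614 -0.1677  0.174 ] yawx 179.44 tilt 0.38 F [-0.21 -1.13 -4.76] gap 0.0209 q6 -1.85
d [-0.0021 -0.0002 -0.003 ] roll -0.0097
crop origin 192 58 scale 6 grip at [360. 361.]
t 7.6 tcp [ 0.6642 -0.1683  0.177 ] yawx 179.49 tilt 0.04 F [ 0.27 -0.17 -2.77] gap 0.0209 q6 -1.85
d [ 0.0007  0.0003 -0.    ] roll -0.0089
```

View pics/s12z.png

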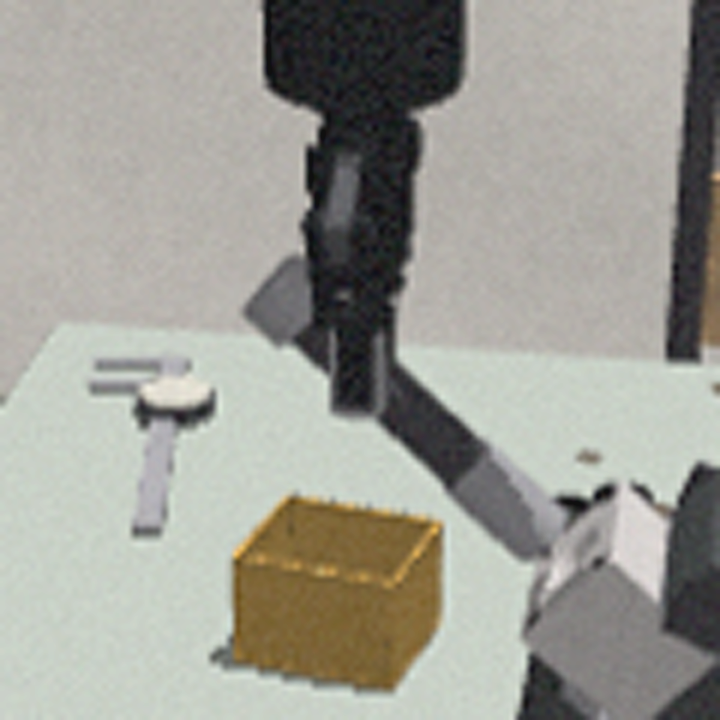

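View pics/t12z.png

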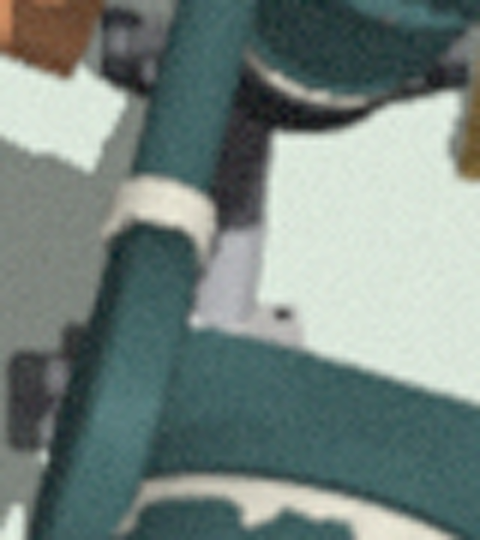

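```bash
python3 -c "
from gfit import *
f=load('s12');f2=load('t12');s,q,M=st()
c=lambda x,X,Y:(x,192+X/6-.5,58+Y/6-.5)
G,d=gfit(f,q,[c(.044,471.5,466),c(-.064,268.5,283.5)])
G,d=gfit(f,q,[c(.09,540,541),c(.044,471.5,466),c(-.064,268.5,283.5)])
for a,r in((.086,.014),(.065,.014),(.05,.014),(.03,.0127)):
    P=G+a*d+np.array([0,-r,0]); print(a,'top right edge',np.round((proj(f2,[P])[0]-[290,150]+.5)*6,0))
Mo=np.array([.5745,-.168,.147]);n=np.array([np.sin(.838),0,np.cos(.838)])
u=np.array([n[2],0,-n[0]])
v=G+.09*d-Mo;print('along',v@n,'perp',v@u,'y',v[1])
"
```

```text
mid [ 0.6505 -0.1683  0.2147] theta 41.14 res px [-0.28 -0.29  0.28  0.26] go tip [ 0.5827 -0.1683  0.1555] nogo tip [ 0.6987 -0.1683  0.2568]
grip x on gauge -0.0182 axis height above tcp 0.0497
mid [ 0.6516 -0.1683  0.2145] theta 42.55 res px [ 0.81  0.05 -1.05  0.06  0.24 -0.1 ] go tip [ 0.5853 -0.1683  0.1536] nogo tip [ 0.6988 -0.1683  0.2577]
grip x on gauge -0.017 axis height above tcp 0.049
0.086 top right edge [253. 305.]
0.065 top right edge [259. 263.]
0.05 top right edge [263. 233.]
0.03 top right edge [265. 191.]
along 0.012472715255439361 perp 0.0023586293904058497 y -0.00031648177886223205
```

```bash
python3 -c "
from gfit import *
f=load('s12')
Mo=np.array([.5745,-.168,.147]);l=.838;n=np.array([np.sin(l),0,np.cos(l)]);u=np.array([n[2],0,-n[0]])
im=cv2.cvtColor(f['pixels'],cv2.COLOR_RGB2BGR)
u0,v0,S=225,95,9
im=cv2.convertScaleAbs(cv2.resize(im[v0:v0+80,u0:u0+85],None,fx=S,fy=S,interpolation=cv2.INTER_CUBIC),alpha=1.4,beta=10)
def P(X): return tuple(int(a) for a in (proj(f,[X])[0]-[u0,v0]+.5)*S)
for a in np.linspace(0,2*np.pi,40):
    cv2.circle(im,P(Mo+.0146*(np.cos(a)*u+np.sin(a)*np.array([0,1,0]))),1,(0,0,255),-1)
cv2.line(im,P(Mo),P(Mo+.17*n),(0,255,0),1)
for k in(-1,1):
  cv2.line(im,P(Mo+k*.014*u),P(Mo+k*.014*u+.06*n),(255,0,0),1)
cv2.imwrite('pics/ov12.png',im)
"
```

```text
(no output)
```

View pics/ov12.png

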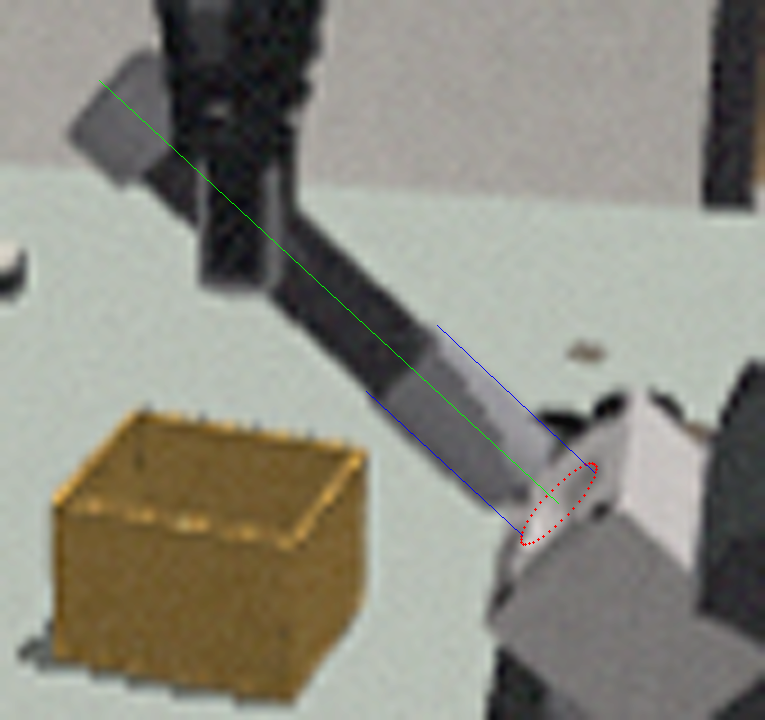

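>>> {"method": "jog_arm", "body": {
  "moves": [
    {"dx": 0.003, "dy": 0.0, "dz": 0.0027, "roll": 0.005, "jaw": 1.0},
    {"dx": 0.0052, "dy": 0.0, "dz": 0.0047, "roll": 0.005, "jaw": 1.0},
    {"dx": 0.0074, "dy": 0.0, "dz": 0.0067, "roll": 0.005, "jaw": 1.0},
    {"dx": 0.0089, "dy": 0.0, "dz": 0.008, "roll": 0.005, "jaw": 1.0}
  ],
  "newtons": 40
}}

```text
t: 8.0
tcp_pos: [0.655, -0.1684, 0.1699]
ee_rot: [0.006, 1.0, -0.0, 0.0]
wrist_force: [-0.4, -0.1, -2.7]
finger_gap: 0.0211
```

>>> {"method": "jog_arm", "body": {
  "moves": [
    {"dx": 0.0007, "dy": 0.0, "dz": 0.0007, "roll": 0.0, "jaw": 1.0},
    {"dx": 0.0015, "dy": 0.0, "dz": 0.0013, "roll": 0.0, "jaw": 1.0}
  ]
}}

```text
t: 8.2
tcp_pos: [0.6535, -0.1684, 0.1686]
ee_rot: [0.006, 1.0, -0.0, 0.0]
wrist_force: [-0.8, 0.2, -3.2]
finger_gap: 0.0206
```

>>> {"method": "jog_arm", "body": {
  "moves": [
    {"dx": 0.0007, "dy": 0.0, "dz": 0.0007, "roll": 0.0, "jaw": 1.0},
    {"dx": 0.0015, "dy": 0.0, "dz": 0.0013, "roll": 0.0, "jaw": 1.0}
  ]
}}

```text
t: 8.4
tcp_pos: [0.652, -0.1684, 0.1673]
ee_rot: [0.006, 1.0, -0.0, 0.0]
wrist_force: [-0.5, -0.4, -2.8]
finger_gap: 0.0207
```

>>> {"method": "jog_arm", "body": {
  "moves": [
    {"dx": 0.0011, "dy": 0.0, "dz": 0.001, "roll": 0.0, "jaw": 1.0},
    {"dx": 0.0022, "dy": 0.0, "dz": 0.002, "roll": 0.0, "jaw": 1.0},
    {"dx": 0.003, "dy": 0.0, "dz": 0.0027, "roll": 0.0, "jaw": 1.0}
  ]
}}

```text
t: 8.7
tcp_pos: [0.6488, -0.1683, 0.1645]
ee_rot: [0.006, 1.0, 0.0, -0.0]
wrist_force: [0.4, -0.3, -2.8]
finger_gap: 0.0214
```

>>> {"method": "jog_arm", "body": {
  "moves": [
    {"dx": 0.0011, "dy": 0.0, "dz": 0.001, "roll": 0.0, "jaw": 1.0},
    {"dx": 0.0022, "dy": 0.0, "dz": 0.002, "roll": 0.0, "jaw": 1.0},
    {"dx": 0.003, "dy": 0.0, "dz": 0.0027, "roll": 0.0, "jaw": 1.0}
  ]
}}

```text
t: 9.0
tcp_pos: [0.6481, -0.1683, 0.1638]
ee_rot: [0.006, 1.0, -0.0, 0.002]
wrist_force: [4.5, 1.6, 3.6]
finger_gap: 0.0208
```

```bash
cat > ov.py <<'E'
from gfit import *
def ov(fn,l=.838,Mo=np.array([.5745,-.168,.147]),new=True,box=(225,95,85,80),S=9):
    f=shot('side',fn) if new else load(fn)
    n=np.array([np.sin(l),0,np.cos(l)]);u=np.array([n[2],0,-n[0]])
    im=cv2.cvtColor(f['pixels'],cv2.COLOR_RGB2BGR)
    u0,v0,w,h=box
    im=cv2.convertScaleAbs(cv2.resize(im[v0:v0+h,u0:u0+w],None,fx=S,fy=S,interpolation=cv2.INTER_CUBIC),alpha=1.4,beta=10)
    def P(X): return tuple(int(a) for a in (proj(f,[X])[0]-[u0,v0]+.5)*S)
    for a in np.linspace(0,2*np.pi,40):
        cv2.circle(im,P(Mo+.0146*(np.cos(a)*u+np.sin(a)*np.array([0,1,0]))),1,(0,0,255),-1)
    cv2.line(im,P(Mo),P(Mo+.17*n),(0,255,0),1)
    for k in(-1,1): cv2.line(im,P(Mo+k*.014*u),P(Mo+k*.014*u+.06*n),(255,0,0),1)
    cv2.imwrite('pics/'+fn+'o.png',im)
E
python3 -c "
from ov import *
to([.65,-.168,.16],180)
ov('s13')"
```

```text
t 9.0 tcp [ 0.6481 -0.1683  0.1638] yawx 179.26 tilt 0.28 F [4.45 1.59 3.64] gap 0.0208 q6 -1.85
d [-0.0019  0.0003  0.0038] roll -0.0129
```

View pics/s13o.png

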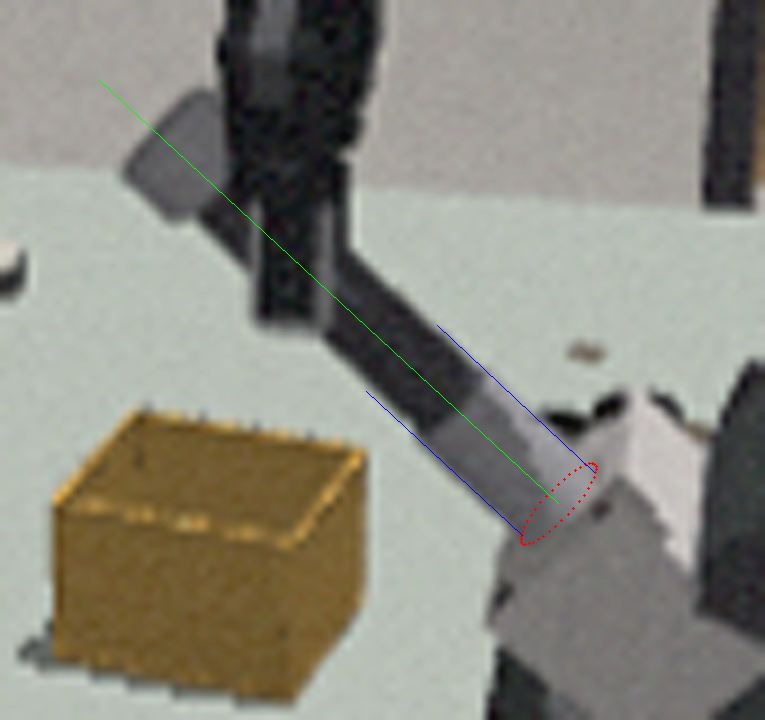

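>>> {"method": "jog_arm", "body": {
  "moves": [
    {"dx": 0.0, "dy": 0.0006, "dz": 0.0, "roll": 0.0, "jaw": 1.0},
    {"dx": 0.0, "dy": 0.0012, "dz": 0.0, "roll": 0.0, "jaw": 1.0}
  ]
}}

```text
t: 9.25
tcp_pos: [0.6448, -0.1672, 0.1613]
ee_rot: [0.006, 1.0, -0.0, -0.001]
wrist_force: [-0.2, -0.5, -3.4]
finger_gap: 0.0208
```

>>> {"method": "jog_arm", "body": {
  "moves": [
    {"dx": 0.0004, "dy": 0.0, "dz": -0.0004, "roll": 0.0, "jaw": 1.0},
    {"dx": 0.0007, "dy": 0.0, "dz": -0.0007, "roll": 0.0, "jaw": 1.0}
  ]
}}

```text
t: 9.45
tcp_pos: [0.6436, -0.1669, 0.1608]
ee_rot: [0.006, 1.0, 0.0, -0.002]
wrist_force: [-0.1, -0.1, -3.6]
finger_gap: 0.0207
```

>>> {"method": "jog_arm", "body": {
  "moves": [
    {"dx": 0.0012, "dy": 0.0, "dz": 0.0011, "roll": 0.0, "jaw": 1.0},
    {"dx": 0.0025, "dy": 0.0, "dz": 0.0022, "roll": 0.0, "jaw": 1.0},
    {"dx": 0.0037, "dy": 0.0, "dz": 0.0033, "roll": 0.0, "jaw": 1.0}
  ]
}}

```text
t: 9.75
tcp_pos: [0.6412, -0.167, 0.1588]
ee_rot: [0.006, 1.0, 0.0, -0.0]
wrist_force: [-0.0, 0.3, -3.2]
finger_gap: 0.0211
```

>>> {"method": "jog_arm", "body": {
  "moves": [
    {"dx": 0.0012, "dy": 0.0, "dz": 0.0011, "roll": 0.0, "jaw": 1.0},
    {"dx": 0.0025, "dy": 0.0, "dz": 0.0022, "roll": 0.0, "jaw": 1.0},
    {"dx": 0.003, "dy": 0.0, "dz": 0.0027, "roll": 0.0, "jaw": 1.0}
  ]
}}

```text
t: 10.05
tcp_pos: [0.6383, -0.167, 0.1564]
ee_rot: [0.006, 1.0, 0.0, -0.0]
wrist_force: [0.1, 0.2, -2.6]
finger_gap: 0.021
```

>>> {"method": "jog_arm", "body": {
  "moves": [
    {"dx": 0.0011, "dy": 0.0, "dz": 0.001, "roll": 0.0, "jaw": 1.0},
    {"dx": 0.0022, "dy": 0.0, "dz": 0.002, "roll": 0.0, "jaw": 1.0},
    {"dx": 0.003, "dy": 0.0, "dz": 0.0027, "roll": 0.0, "jaw": 1.0}
  ]
}}

```text
t: 10.35
tcp_pos: [0.6355, -0.167, 0.1538]
ee_rot: [0.006, 1.0, -0.0, -0.0]
wrist_force: [0.9, 1.3, -3.2]
finger_gap: 0.0208
```

>>> {"method": "jog_arm", "body": {
  "moves": [
    {"dx": 0.0011, "dy": 0.0, "dz": 0.001, "roll": 0.0, "jaw": 1.0},
    {"dx": 0.0022, "dy": 0.0, "dz": 0.002, "roll": 0.0, "jaw": 1.0}
  ]
}}

```text
t: 10.55
tcp_pos: [0.6334, -0.1669, 0.1518]
ee_rot: [0.006, 1.0, -0.0, 0.0]
wrist_force: [-0.2, 0.3, -3.5]
finger_gap: 0.0212
```

>>> {"method": "jog_arm", "body": {
  "moves": [
    {"dx": 0.0011, "dy": 0.0, "dz": 0.001, "roll": 0.0, "jaw": 1.0},
    {"dx": 0.0022, "dy": 0.0, "dz": 0.002, "roll": 0.0, "jaw": 1.0}
  ]
}}

```text
t: 10.75
tcp_pos: [0.6324, -0.167, 0.1508]
ee_rot: [0.006, 1.0, -0.0, 0.001]
wrist_force: [3.6, 0.5, 0.5]
finger_gap: 0.0209
```

>>> {"method": "jog_arm", "body": {
  "moves": [
    {"dx": 0.0006, "dy": 0.0, "dz": 0.0005, "roll": 0.0, "jaw": 1.0},
    {"dx": 0.0011, "dy": 0.0, "dz": 0.001, "roll": 0.0, "jaw": 1.0},
    {"dx": 0.0011, "dy": 0.0, "dz": 0.001, "roll": 0.0, "jaw": 1.0}
  ]
}}

```text
t: 11.05
tcp_pos: [0.6324, -0.1671, 0.151]
ee_rot: [0.006, 1.0, -0.0, 0.003]
wrist_force: [4.8, 0.5, 3.3]
finger_gap: 0.0212
```

```bash
python3 -c "
from ov import *
to([.65,-.168,.16],180)
ov('s14')
to([.65,-.168,.16],180)"
```

```text
t 11.05 tcp [ 0.6324 -0.1671  0.151 ] yawx 179.26 tilt 0.3 F [4.8  0.49 3.32] gap 0.0212 q6 -1.86
d [-0.0176 -0.0007 -0.0089] roll -0.0129
t 11.1 tcp [ 0.6324 -0.167   0.151 ] yawx 179.27 tilt 0.3 F [5.79 1.24 3.01] gap 0.0208 q6 -1.86
d [-0.0177 -0.0007 -0.009 ] roll -0.0128
```

View pics/s14o.png

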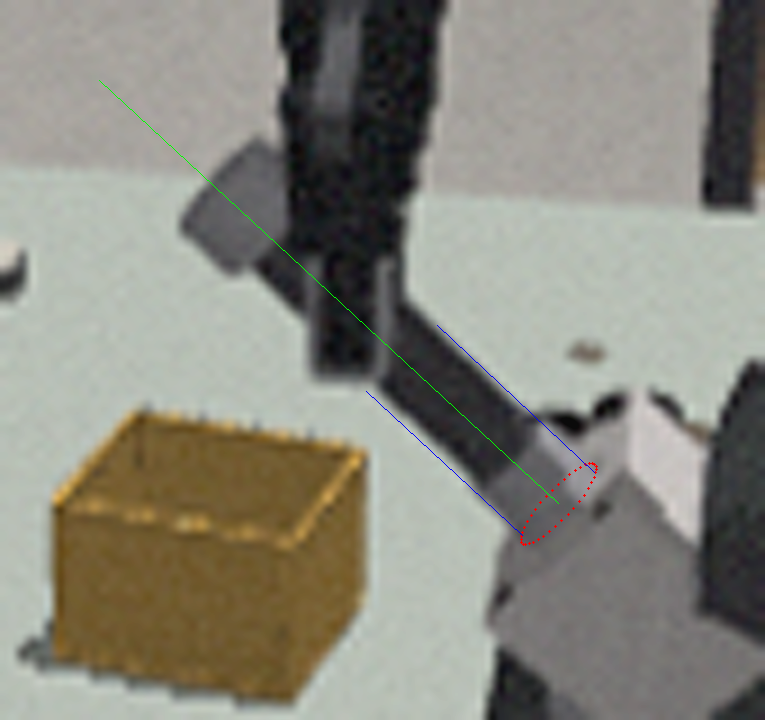

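>>> {"method": "jog_arm", "body": {
  "moves": [
    {"dx": 0.0003, "dy": 0.0, "dz": 0.0003, "roll": 0.0, "jaw": 1.0},
    {"dx": 0.0003, "dy": 0.0, "dz": 0.0003, "roll": 0.0, "jaw": 1.0},
    {"dx": 0.0003, "dy": 0.0, "dz": 0.0003, "roll": 0.0, "jaw": 1.0},
    {"dx": 0.0003, "dy": 0.0, "dz": 0.0003, "roll": 0.0, "jaw": 1.0},
    {"dx": 0.0003, "dy": 0.0, "dz": 0.0003, "roll": 0.0, "jaw": 1.0}
  ]
}}

```text
t: 11.6
tcp_pos: [0.6324, -0.1671, 0.151]
ee_rot: [0.006, 1.0, -0.0, 0.003]
wrist_force: [5.3, 1.2, 4.0]
finger_gap: 0.0207
```

>>> {"method": "jog_arm", "body": {
  "moves": [
    {"dx": 0.0, "dy": 0.0, "dz": 0.0, "roll": 0.0, "jaw": 1.0},
    {"dx": 0.0, "dy": 0.0, "dz": 0.0, "roll": 0.0, "jaw": 1.0},
    {"dx": 0.0, "dy": 0.0, "dz": 0.0, "roll": 0.0, "jaw": 1.0},
    {"dx": 0.0, "dy": 0.0, "dz": 0.0, "roll": 0.0, "jaw": 1.0},
    {"dx": 0.0, "dy": 0.0, "dz": 0.0, "roll": 0.0, "jaw": 1.0}
  ]
}}

```text
t: 12.1
tcp_pos: [0.6324, -0.167, 0.151]
ee_rot: [0.006, 1.0, -0.0, 0.003]
wrist_force: [5.1, 1.4, 3.3]
finger_gap: 0.0209
```

>>> {"method": "jog_arm", "body": {
  "moves": [
    {"dx": 0.0006, "dy": 0.0002, "dz": 0.0005, "roll": 0.0, "jaw": 1.0},
    {"dx": 0.0006, "dy": 0.0002, "dz": 0.0005, "roll": 0.0, "jaw": 1.0},
    {"dx": 0.0006, "dy": 0.0002, "dz": 0.0005, "roll": 0.0, "jaw": 1.0},
    {"dx": 0.0006, "dy": 0.0002, "dz": 0.0005, "roll": 0.0, "jaw": 1.0},
    {"dx": 0.0006, "dy": 0.0002, "dz": 0.0005, "roll": 0.0, "jaw": 1.0}
  ]
}}

```text
t: 12.6
tcp_pos: [0.6325, -0.167, 0.151]
ee_rot: [0.006, 1.0, -0.001, 0.004]
wrist_force: [6.8, 2.0, 4.7]
finger_gap: 0.0212
```

>>> {"method": "jog_arm", "body": {
  "moves": [
    {"dx": 0.0, "dy": 0.0, "dz": 0.0, "roll": 0.0, "jaw": 1.0},
    {"dx": 0.0, "dy": 0.0, "dz": 0.0, "roll": 0.0, "jaw": 1.0},
    {"dx": 0.0, "dy": 0.0, "dz": 0.0, "roll": 0.0, "jaw": 1.0},
    {"dx": 0.0, "dy": 0.0, "dz": 0.0, "roll": 0.0, "jaw": 1.0},
    {"dx": 0.0, "dy": 0.0, "dz": 0.0, "roll": 0.0, "jaw": 1.0}
  ]
}}

```text
t: 13.1
tcp_pos: [0.6324, -0.167, 0.151]
ee_rot: [0.006, 1.0, -0.001, 0.004]
wrist_force: [6.4, 1.1, 4.5]
finger_gap: 0.0209
```

>>> {"method": "jog_arm", "body": {
  "moves": [
    {"dx": -0.0074, "dy": 0.0, "dz": -0.0067, "roll": 0.0, "jaw": 1.0},
    {"dx": -0.0149, "dy": 0.0, "dz": -0.0134, "roll": 0.0, "jaw": 1.0},
    {"dx": -0.0223, "dy": 0.0, "dz": -0.02, "roll": 0.0, "jaw": 1.0},
    {"dx": -0.0372, "dy": 0.0, "dz": -0.0335, "roll": 0.0, "jaw": 1.0},
    {"dx": -0.0594, "dy": 0.0, "dz": -0.0535, "roll": 0.0, "jaw": 1.0}
  ],
  "newtons": 60
}}

```text
t: 13.6
tcp_pos: [0.6871, -0.1672, 0.1999]
ee_rot: [0.007, 1.0, 0.001, -0.003]
wrist_force: [1.2, -0.6, -3.1]
finger_gap: 0.0212
```

```bash
python3 -c "
from ov import *
to([.65,-.168,.16],180)
ov('s15')
to([.525,-.27,.30],90)
t=load('t12');
"
```

```text
t 13.6 tcp [ 0.6871 -0.1672  0.1999] yawx 179.25 tilt 0.32 F [ 1.19 -0.58 -3.1 ] gap 0.0212 q6 -1.83
d [ 0.0369 -0.0013  0.0401] roll -0.0132
t 13.65 tcp [ 0.6938 -0.1678  0.2054] yawx 179.27 tilt 0.39 F [ 7.05 -0.59  0.48] gap 0.0209 q6 -1.83
d [ 0.1669 -0.1044 -0.0956] roll 1.5581
```

View pics/s15o.png

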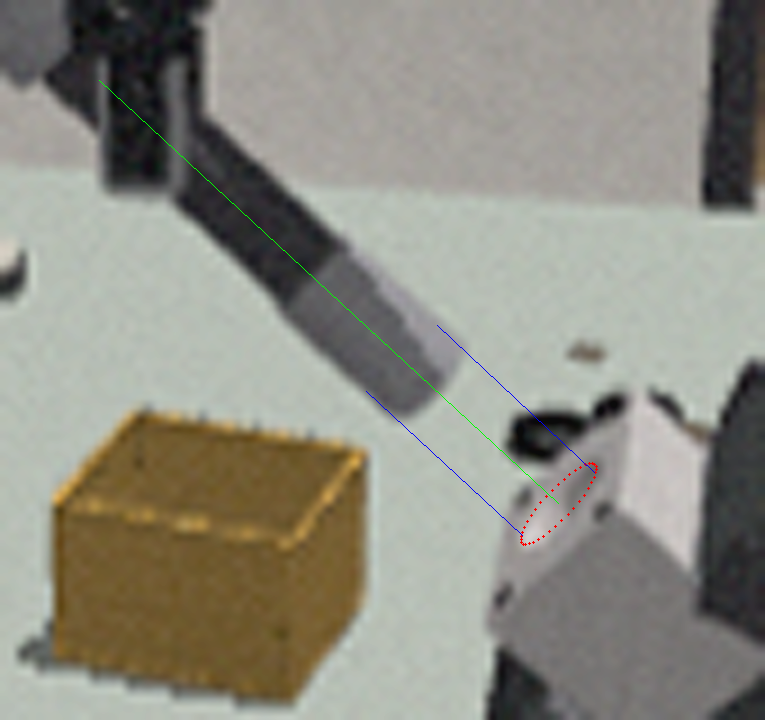

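>>> {"method": "jog_arm", "body": {
  "moves": [
    {"dx": 0.0, "dy": -0.02, "dz": -0.04, "roll": 0.1, "jaw": 1.0},
    {"dx": 0.01, "dy": -0.05, "dz": -0.065, "roll": 0.24, "jaw": 1.0},
    {"dx": 0.04, "dy": -0.08, "dz": -0.065, "roll": 0.38, "jaw": 1.0},
    {"dx": 0.08, "dy": -0.1, "dz": -0.065, "roll": 0.52, "jaw": 1.0},
    {"dx": 0.12, "dy": -0.1, "dz": -0.065, "roll": 0.66, "jaw": 1.0}
  ]
}}

```text
t: 14.15
tcp_pos: [0.566, -0.2687, 0.2662]
ee_rot: [0.334, 0.943, -0.001, -0.0]
wrist_force: [-0.8, 0.2, -2.5]
finger_gap: 0.0208
```

```bash
python3 -c "
from ov import *
to([.525,-.265,.25],90)"
```

```text
t 14.15 tcp [ 0.566  -0.2687  0.2662] yawx 141.0 tilt 0.11 F [-0.8   0.15 -2.52] gap 0.0208 q6 -1.37
d [ 0.0342 -0.0228  0.0162] roll 0.8902
```

>>> {"method": "jog_arm", "body": {
  "moves": [
    {"dx": 0.01, "dy": -0.006, "dz": 0.0, "roll": 0.145, "jaw": 1.0},
    {"dx": 0.02, "dy": -0.012, "dz": 0.0, "roll": 0.29, "jaw": 1.0},
    {"dx": 0.033, "dy": -0.022, "dz": 0.0, "roll": 0.435, "jaw": 1.0},
    {"dx": 0.033, "dy": -0.022, "dz": 0.01, "roll": 0.58, "jaw": 1.0},
    {"dx": 0.033, "dy": -0.022, "dz": 0.02, "roll": 0.725, "jaw": 1.0}
  ]
}}

```text
t: 14.65
tcp_pos: [0.5276, -0.2628, 0.247]
ee_rot: [0.646, 0.763, -0.0, 0.0]
wrist_force: [0.4, 0.4, -4.4]
finger_gap: 0.021
```

```bash
python3 -c "
from ov import *
to([.525,-.265,.21],90)"
```

```text
t 14.65 tcp [ 0.5276 -0.2628  0.247 ] yawx 99.54 tilt 0.03 F [ 0.39  0.39 -4.38] gap 0.021 q6 -0.67
d [-0.0017 -0.0029  0.037 ] roll 0.1666
```

>>> {"method": "jog_arm", "body": {
  "moves": [
    {"dx": -0.002, "dy": -0.003, "dz": 0.01, "roll": 0.09, "jaw": 1.0},
    {"dx": -0.002, "dy": -0.003, "dz": 0.025, "roll": 0.163, "jaw": 1.0},
    {"dx": -0.002, "dy": -0.003, "dz": 0.035, "roll": 0.163, "jaw": 1.0},
    {"dx": -0.002, "dy": -0.003, "dz": 0.045, "roll": 0.163, "jaw": 1.0}
  ],
  "newtons": 22
}}

```text
t: 15.05
tcp_pos: [0.5251, -0.265, 0.2008]
ee_rot: [0.703, 0.711, -0.0, -0.0]
wrist_force: [-0.1, 0.9, -2.5]
finger_gap: 0.0207
```

>>> {"method": "jog_arm", "body": {
  "moves": [
    {"dx": 0.0, "dy": 0.0, "dz": 0.005, "roll": 0.0, "jaw": 1.0},
    {"dx": 0.0, "dy": 0.0, "dz": 0.01, "roll": 0.0, "jaw": 1.0}
  ]
}}

```text
t: 15.25
tcp_pos: [0.5291, -0.267, 0.1951]
ee_rot: [0.703, 0.711, 0.002, 0.005]
wrist_force: [3.9, -3.4, 11.2]
finger_gap: 0.0211
```

```bash
python3 -c "
from gz import *
to([.525,-.265,.136],90)
f,q,M,g=snap('s16',pad=65,scale=6)
"
```

```text
t 15.25 tcp [ 0.5291 -0.267   0.1951] yawx 90.59 tilt 0.56 F [ 3.91 -3.44 11.16] gap 0.0211 q6 -0.52
d [ 0.0023 -0.0046  0.0591] roll 0.0103
crop origin 244 33 scale 6 grip at [393. 393.]
```

View pics/s16z.png

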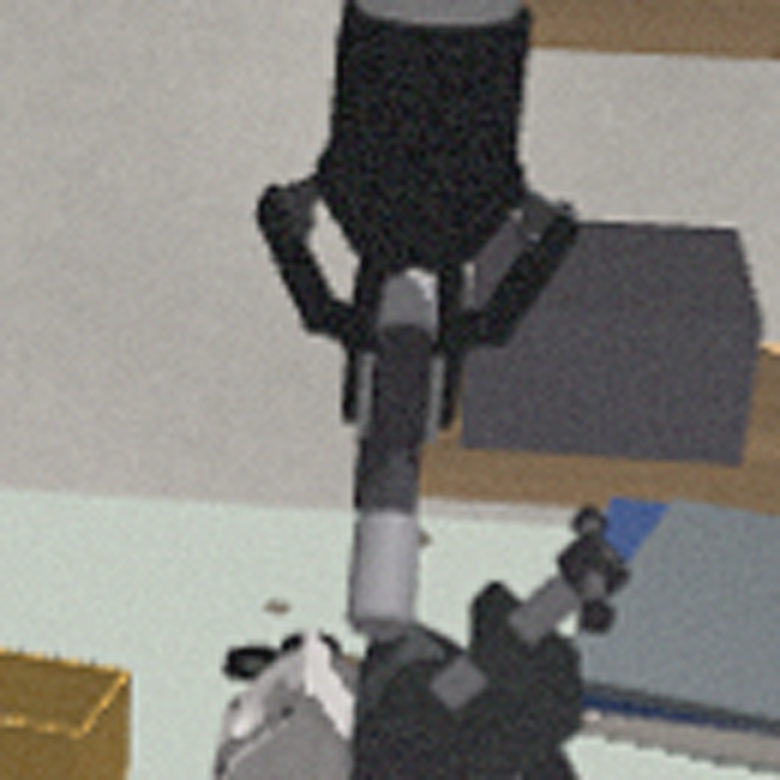

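>>> {"method": "jog_arm", "body": {
  "moves": [
    {"dx": 0.0, "dy": 0.005, "dz": -0.035, "roll": 0.0, "jaw": 1.0},
    {"dx": 0.035, "dy": 0.025, "dz": -0.055, "roll": 0.0, "jaw": 1.0},
    {"dx": 0.085, "dy": 0.05, "dz": -0.055, "roll": 0.0, "jaw": 1.0},
    {"dx": 0.135, "dy": 0.07, "dz": -0.055, "roll": 0.0, "jaw": 1.0},
    {"dx": 0.185, "dy": 0.07, "dz": -0.055, "roll": 0.0, "jaw": 1.0}
  ],
  "newtons": 40
}}

```text
t: 15.8
tcp_pos: [0.5949, -0.0871, 0.247]
ee_rot: [0.703, 0.711, 0.001, 0.001]
wrist_force: [0.2, 0.9, -3.3]
finger_gap: 0.0204
```

>>> {"method": "jog_arm", "body": {
  "moves": [
    {"dx": 0.045, "dy": 0.0, "dz": 0.02, "roll": 0.0, "jaw": 1.0},
    {"dx": 0.075, "dy": 0.0, "dz": 0.06, "roll": 0.0, "jaw": 1.0},
    {"dx": 0.08, "dy": 0.0, "dz": 0.1, "roll": 0.0, "jaw": 1.0},
    {"dx": 0.08, "dy": 0.0, "dz": 0.14, "roll": 0.0, "jaw": 1.0},
    {"dx": 0.08, "dy": 0.0, "dz": 0.18, "roll": 0.0, "jaw": 1.0}
  ]
}}

```text
t: 16.3
tcp_pos: [0.5923, -0.0075, 0.0655]
ee_rot: [0.703, 0.712, 0.0, 0.0]
wrist_force: [0.3, 1.6, -4.0]
finger_gap: 0.0207
```

```bash
python3 -c "
from gz import *
to([.6,0,.03],90)
f,q,M,g=snap('s17',pad=65,scale=6)
slope(f,q,M,g,.03,.09)
"
```

```text
t 16.3 tcp [ 0.5923 -0.0075  0.0655] yawx 90.74 tilt 0.05 F [ 0.28  1.61 -4.01] gap 0.0207 q6 -0.07
d [0.0074 0.0077 0.0355] roll 0.0129
crop origin 207 129 scale 6 grip at [391. 393.]
slope deg 40.27 [39.54 41.06] 270 intercept -0.0137
```

View pics/s17z.png

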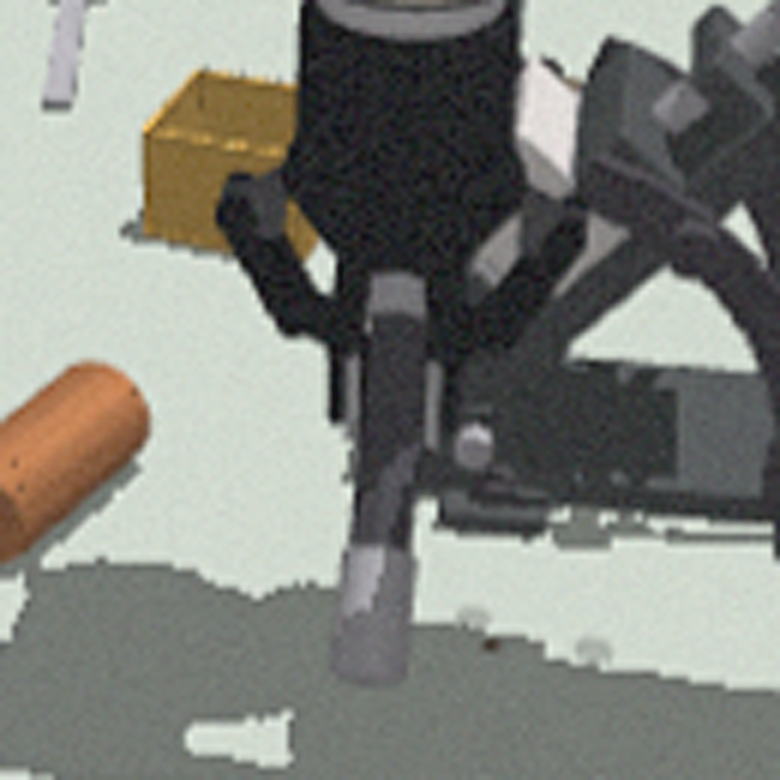

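>>> {"method": "jog_arm", "body": {
  "moves": [
    {"dx": 0.0, "dy": 0.0, "dz": 0.015, "roll": 0.0, "jaw": 1.0},
    {"dx": 0.0, "dy": 0.0, "dz": 0.03, "roll": 0.0, "jaw": 1.0},
    {"dx": 0.0, "dy": 0.0, "dz": 0.038, "roll": 0.0, "jaw": 1.0},
    {"dx": -0.002, "dy": 0.0, "dz": 0.046, "roll": 0.0, "jaw": 1.0},
    {"dx": -0.004, "dy": 0.0, "dz": 0.054, "roll": 0.0, "jaw": 1.0}
  ],
  "newtons": 22
}}

```text
t: 16.85
tcp_pos: [0.5955, -0.016, 0.0174]
ee_rot: [0.702, 0.712, -0.0, 0.004]
wrist_force: [-5.9, -13.2, 17.5]
finger_gap: 0.0212
```

```bash
python3 -c "
from gz import *
to([.6,0,-.027],90)
"
```

```text
t 16.85 tcp [ 0.5955 -0.016   0.0174] yawx 90.75 tilt 0.44 F [ -5.86 -13.19  17.46] gap 0.0212 q6 -0.07
d [0.0162 0.0044 0.0443] roll 0.013
```

>>> {"method": "jog_arm", "body": {
  "moves": [
    {"dx": -0.012, "dy": 0.0, "dz": 0.002, "roll": 0.0, "jaw": 1.0},
    {"dx": -0.018, "dy": 0.0, "dz": 0.01, "roll": 0.0, "jaw": 1.0},
    {"dx": -0.022, "dy": 0.0, "dz": 0.018, "roll": 0.0, "jaw": 1.0},
    {"dx": -0.026, "dy": 0.0, "dz": 0.026, "roll": 0.0, "jaw": 1.0}
  ]
}}

```text
t: 17.25
tcp_pos: [0.5963, -0.0414, -0.0098]
ee_rot: [0.703, 0.711, 0.001, 0.004]
wrist_force: [-3.2, -6.8, 7.0]
finger_gap: 0.0207
```

```bash
python3 -c "
from gz import *
to([.6,0,-.027],90)
f,q,M,g=snap('s18',pad=65,scale=6)
slope(f,q,M,g,.03,.09)
"
```

```text
t 17.25 tcp [ 0.5963 -0.0414 -0.0098] yawx 90.61 tilt 0.45 F [-3.2  -6.76  7.02] gap 0.0207 q6 -0.12
d [0.0414 0.004  0.0171] roll 0.0106
crop origin 205 148 scale 6 grip at [396. 392.]
slope deg 14.04 [13.04 15.04] 153 intercept -0.0081
```

View pics/s18z.png

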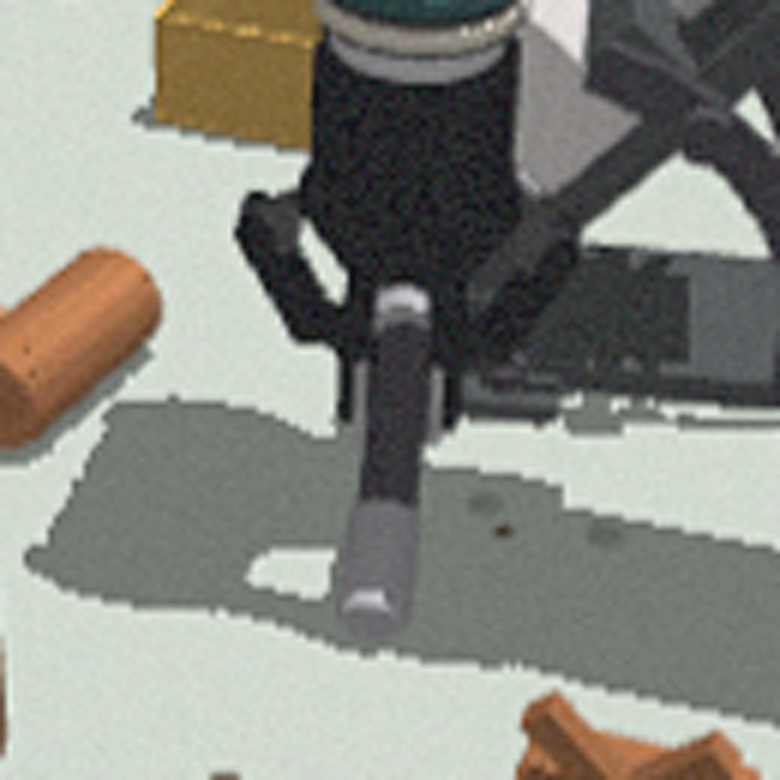

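>>> {"method": "jog_arm", "body": {
  "moves": [
    {"dx": -0.002, "dy": 0.0, "dz": 0.006, "roll": 0.0, "jaw": 1.0},
    {"dx": -0.003, "dy": 0.0, "dz": 0.012, "roll": 0.0, "jaw": 1.0},
    {"dx": -0.004, "dy": 0.0, "dz": 0.016, "roll": 0.0, "jaw": 1.0},
    {"dx": 0.01, "dy": 0.0, "dz": -0.02, "roll": 0.0, "jaw": 1.0},
    {"dx": 0.0, "dy": 0.0, "dz": -0.06, "roll": 0.0, "jaw": 1.0}
  ]
}}

```text
t: 17.8
tcp_pos: [0.5906, -0.0372, 0.0457]
ee_rot: [0.703, 0.711, -0.001, -0.002]
wrist_force: [1.2, -0.5, -3.4]
finger_gap: 0.0211
```

```bash
python3 -c "
from gz import *
to([.525,-.295,.2],90)
f,q,M,g=snap('s19',pad=65,scale=6)
slope(f,q,M,g,.03,.09)
"
```

```text
t 17.8 tcp [ 0.5906 -0.0372  0.0457] yawx 90.62 tilt 0.24 F [ 1.22 -0.53 -3.36] gap 0.0211 q6 -0.12
d [-0.2569 -0.0691 -0.1544] roll 0.0108
crop origin 208 129 scale 6 grip at [396. 395.]
slope deg 3.09 [1.45 4.77] 251 intercept -0.0015
```

View pics/s19z.png

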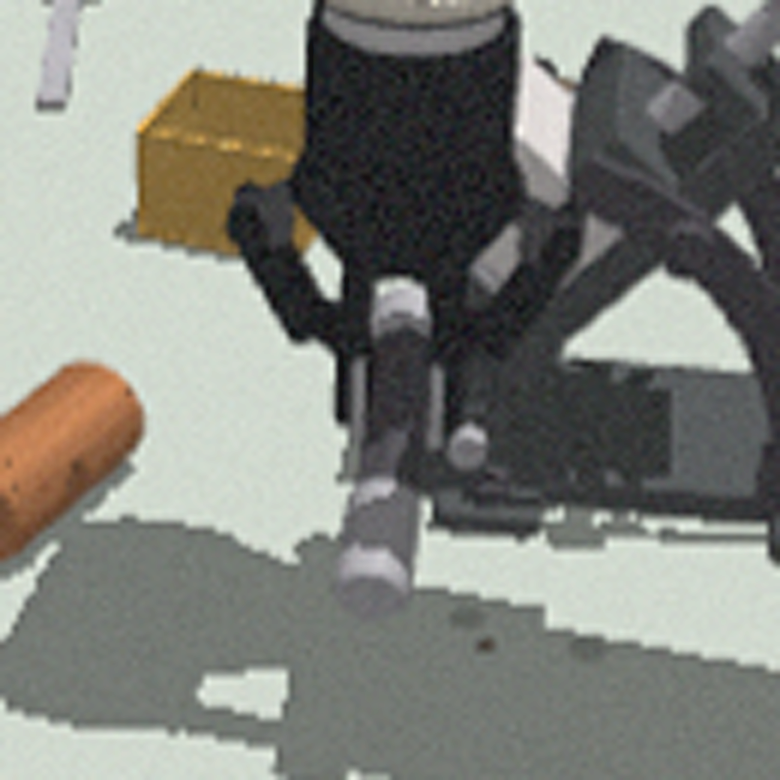

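>>> {"method": "jog_arm", "body": {
  "moves": [
    {"dx": 0.0, "dy": 0.0, "dz": -0.05, "roll": 0.0, "jaw": 1.0},
    {"dx": 0.0, "dy": 0.0, "dz": -0.1, "roll": 0.0, "jaw": 1.0},
    {"dx": 0.0, "dy": 0.0, "dz": -0.15, "roll": 0.0, "jaw": 1.0},
    {"dx": -0.04, "dy": -0.01, "dz": -0.18, "roll": 0.01, "jaw": 1.0},
    {"dx": -0.085, "dy": -0.02, "dz": -0.18, "roll": 0.01, "jaw": 1.0}
  ],
  "newtons": 40
}}

```text
t: 18.35
tcp_pos: [0.5781, -0.1247, 0.235]
ee_rot: [0.706, 0.708, 0.004, 0.006]
wrist_force: [1.7, -1.6, -3.3]
finger_gap: 0.021
```

>>> {"method": "jog_arm", "body": {
  "moves": [
    {"dx": -0.047, "dy": -0.012, "dz": 0.0, "roll": 0.0, "jaw": 1.0},
    {"dx": -0.094, "dy": -0.024, "dz": 0.0, "roll": 0.0, "jaw": 1.0},
    {"dx": -0.141, "dy": -0.036, "dz": 0.0, "roll": 0.0, "jaw": 1.0},
    {"dx": -0.187, "dy": -0.045, "dz": 0.0, "roll": 0.0, "jaw": 1.0},
    {"dx": -0.187, "dy": -0.045, "dz": 0.0, "roll": 0.0, "jaw": 1.0}
  ]
}}

```text
t: 18.85
tcp_pos: [0.5267, -0.3174, 0.2271]
ee_rot: [0.709, 0.705, -0.001, 0.002]
wrist_force: [-0.2, 0.6, -2.2]
finger_gap: 0.021
```

```bash
python3 -c "
from gz import *
to([.528,-.31,.14],90)
f,q,M,g=snap('s20',pad=65,scale=6)
"
```

```text
t 18.85 tcp [ 0.5267 -0.3174  0.2271] yawx 89.66 tilt 0.27 F [-0.15  0.56 -2.2 ] gap 0.021 q6 -0.57
d [0.0078 0.0012 0.0871] roll -0.006
crop origin 247 14 scale 6 grip at [390. 396.]
```

View pics/s20z.png

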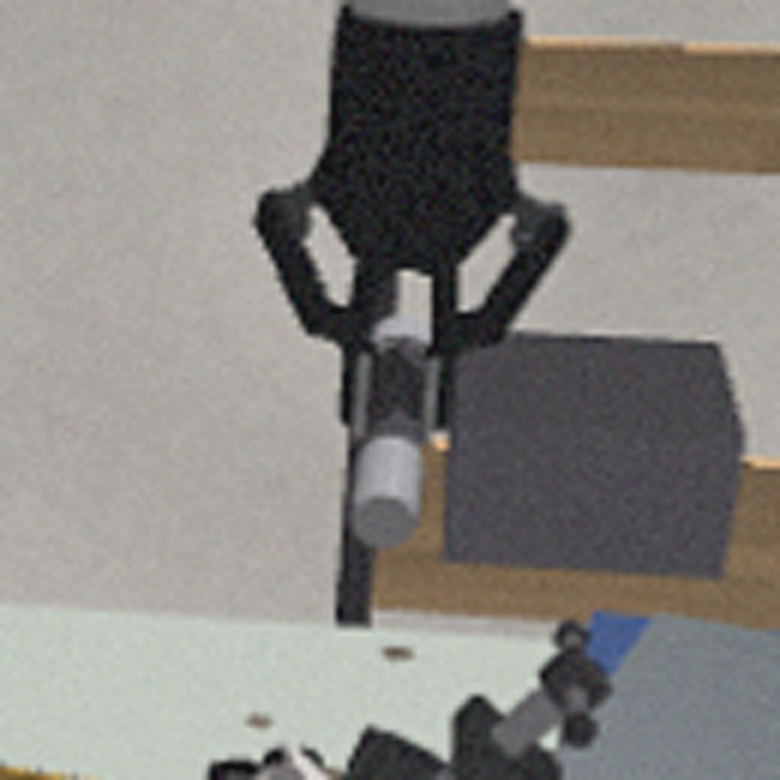

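>>> {"method": "jog_arm", "body": {
  "moves": [
    {"dx": 0.006, "dy": 0.001, "dz": 0.045, "roll": 0.0, "jaw": 1.0},
    {"dx": 0.006, "dy": 0.001, "dz": 0.08, "roll": 0.0, "jaw": 1.0},
    {"dx": 0.006, "dy": 0.001, "dz": 0.092, "roll": 0.0, "jaw": 1.0},
    {"dx": 0.006, "dy": 0.001, "dz": 0.102, "roll": 0.0, "jaw": 1.0},
    {"dx": 0.006, "dy": 0.001, "dz": 0.112, "roll": 0.0, "jaw": 1.0}
  ],
  "newtons": 22
}}

```text
t: 19.4
tcp_pos: [0.5313, -0.3051, 0.1175]
ee_rot: [0.707, 0.708, 0.001, 0.002]
wrist_force: [-0.0, -1.7, 5.7]
finger_gap: 0.0211
```

```bash
cat >> gz.py <<'E'
def prof(f,q,M,g,halfy=.01):
    C=cloud(f).reshape(-1,3); L=(C-g)@M
    m=(abs(L[:,1])<halfy)&(abs(L[:,2])<.11)
    for a in np.arange(-.1,.13,.01):
        k=m&(abs(L[:,0]-a)<.005)
        if k.sum()>3: print(round(a,2),k.sum(),np.round(np.percentile(L[k,2],[5,50,95]),3))
E
python3 -c "
from gz import *
to([.528,-.31,.07],90)
f,q,M,g=snap('s21',pad=65,scale=6)
f2,_,_,_=snap('t21',name='top',pad=65,scale=6)
prof(f,q,M,g);print('top');prof(f2,q,M,g)
"
```

```text
t 19.4 tcp [ 0.5313 -0.3051  0.1175] yawx 90.07 tilt 0.24 F [-0.   -1.72  5.68] gap 0.0211 q6 -0.56
d [-0.0048 -0.0034  0.0475] roll 0.0012
crop origin 241 56 scale 6 grip at [395. 391.]
crop origin 318 159 scale 6 grip at [396. 393.]
-0.04 6 [-0.01  -0.009 -0.006]
-0.03 18 [-0.011 -0.009 -0.004]
-0.02 8 [-0.008 -0.008 -0.005]
-0.01 5 [-0.01  -0.009 -0.004]
-0.0 12 [-0.021 -0.01  -0.007]
0.01 105 [-0.101 -0.079 -0.014]
0.02 45 [-0.094 -0.076 -0.012]
0.03 8 [-0.087 -0.016 -0.013]
0.04 8 [-0.017 -0.015 -0.013]
0.07 8 [-0.024 -0.023 -0.019]
0.08 10 [-0.025 -0.024 -0.001]
0.09 16 [-0.027 -0.023  0.015]
0.1 37 [-0.028 -0.018  0.019]
0.11 71 [-0.025 -0.01   0.016]
0.12 15 [0.001 0.012 0.02 ]
top
0.01 28 [-0.015 -0.01  -0.007]
0.02 36 [-0.017 -0.012 -0.008]
0.03 39 [-0.018 -0.014 -0.008]
0.04 34 [-0.019 -0.016 -0.012]
0.05 38 [-0.022 -0.018 -0.014]
0.06 30 [-0.027 -0.022 -0.019]
0.07 35 [-0.027 -0.024 -0.021]
0.08 30 [-0.028 -0.025 -0.023]
0.09 37 [-0.031 -0.028 -0.025]
0.1 55 [-0.031 -0.02   0.017]
0.11 33 [0.001 0.01  0.019]
0.12 34 [0.   0.01 0.02]
```

View pics/s21z.png

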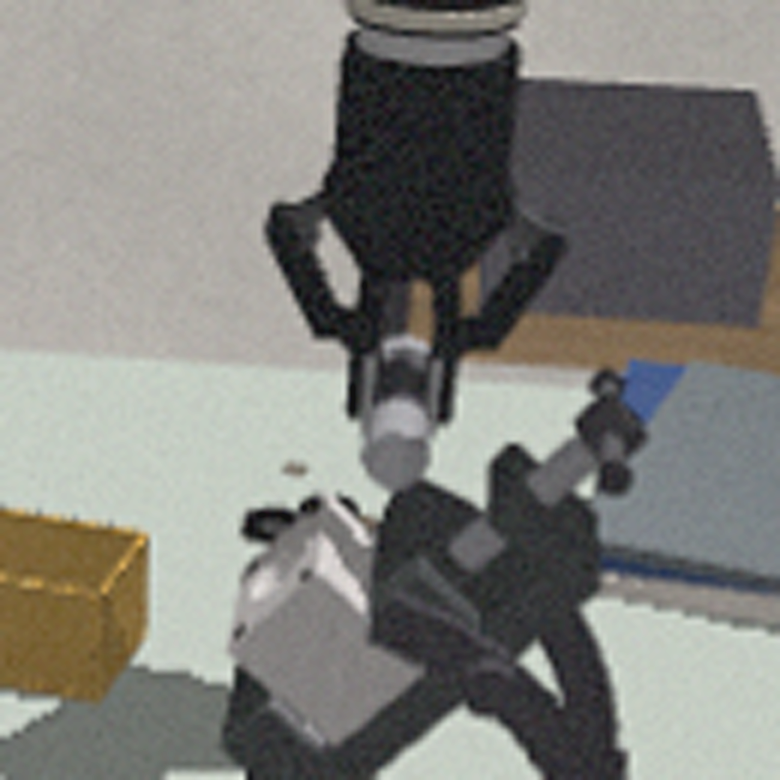

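View pics/t21z.png

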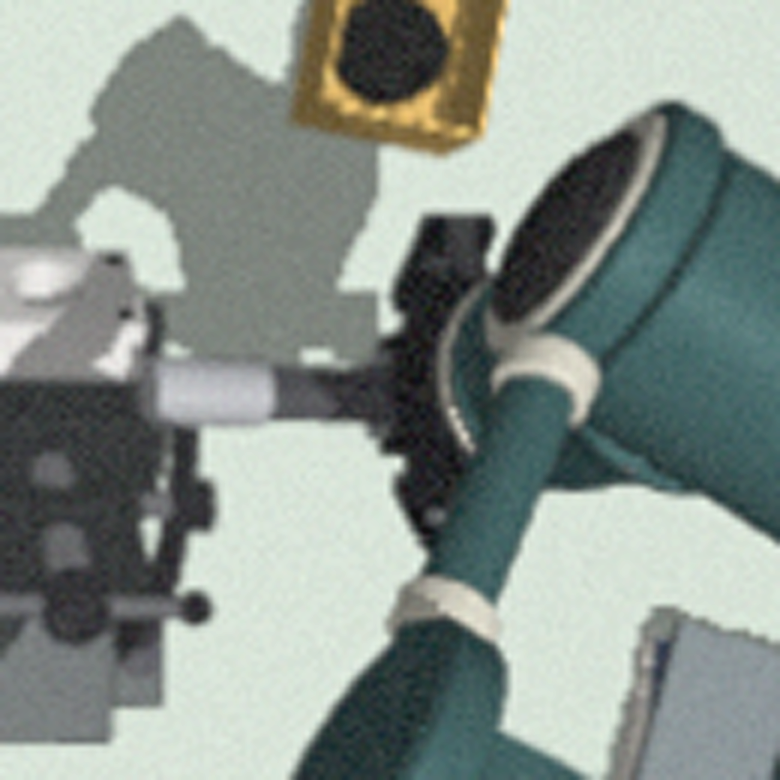

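>>> {"method": "jog_arm", "body": {
  "moves": [
    {"dx": -0.001, "dy": -0.001, "dz": 0.008, "roll": 0.0, "jaw": 1.0},
    {"dx": -0.001, "dy": -0.001, "dz": 0.016, "roll": 0.0, "jaw": 1.0},
    {"dx": -0.001, "dy": -0.001, "dz": 0.024, "roll": 0.0, "jaw": 1.0},
    {"dx": -0.001, "dy": -0.001, "dz": 0.03, "roll": 0.0, "jaw": 1.0},
    {"dx": -0.001, "dy": -0.001, "dz": 0.03, "roll": 0.0, "jaw": 1.0}
  ]
}}

```text
t: 20.0
tcp_pos: [0.531, -0.3065, 0.087]
ee_rot: [0.707, 0.707, 0.001, 0.003]
wrist_force: [4.7, -1.5, 2.6]
finger_gap: 0.0204
```

```bash
python3 -c "
from gz import *
to([.528,-.31,.07],90)
f2,q,M,g=snap('t22',name='top',pad=65,scale=6)
prof(f2,q,M,g)
slope(f2,q,M,g,.045,.08,.01)
slope(f2,q,M,g,.02,.045,.01)
"
```

```text
t 20.0 tcp [ 0.531  -0.3065  0.087 ] yawx 89.98 tilt 0.33 F [ 4.66 -1.51  2.65] gap 0.0204 q6 -0.56
d [-0.0035 -0.0031  0.017 ] roll -0.0003
crop origin 316 159 scale 6 grip at [391. 395.]
0.01 16 [-0.024 -0.018 -0.012]
0.02 31 [-0.027 -0.022 -0.019]
0.03 28 [-0.033 -0.027 -0.023]
0.04 30 [-0.037 -0.034 -0.03 ]
0.05 31 [-0.044 -0.04  -0.034]
0.06 33 [-0.05  -0.046 -0.043]
0.07 35 [-0.058 -0.054 -0.048]
0.08 31 [-0.061 -0.057 -0.054]
0.09 43 [-0.062 -0.057 -0.05 ]
0.1 47 [-0.049 -0.03  -0.013]
0.11 32 [-0.032 -0.023 -0.011]
0.12 33 [-0.031 -0.022 -0.011]
slope deg -32.03 [-33.93 -30.28] 116 intercept -0.0087
slope deg -30.02 [-33.34 -26.35] 73 intercept -0.0103
```

>>> {"method": "jog_arm", "body": {
  "moves": [
    {"dx": -0.001, "dy": -0.001, "dz": 0.005, "roll": 0.0, "jaw": 1.0},
    {"dx": -0.001, "dy": -0.001, "dz": 0.009, "roll": 0.0, "jaw": 1.0},
    {"dx": -0.001, "dy": -0.001, "dz": 0.012, "roll": 0.0, "jaw": 1.0},
    {"dx": -0.001, "dy": -0.001, "dz": 0.012, "roll": 0.0, "jaw": 1.0}
  ]
}}

```text
t: 20.45
tcp_pos: [0.529, -0.3077, 0.0745]
ee_rot: [0.707, 0.707, 0.0, 0.002]
wrist_force: [2.6, -2.6, 4.3]
finger_gap: 0.0211
```

```bash
python3 -c "
from gz import *
to([.528,-.31,.07],90)
f2,q,M,g=snap('t23',name='top',pad=65,scale=6)
slope(f2,q,M,g,.045,.075,.01)
slope(f2,q,M,g,.02,.045,.01)
slope(f2,q,M,g,.02,.075,.01)
"
```

```text
t 20.45 tcp [ 0.529  -0.3077  0.0745] yawx 89.99 tilt 0.23 F [ 2.58 -2.62  4.29] gap 0.0211 q6 -0.57
d [-0.0023 -0.001   0.0045] roll -0.0001
crop origin 315 160 scale 6 grip at [391. 395.]
slope deg -38.44 [-40.74 -36.22] 90 intercept -0.0087
slope deg -36.51 [-40.17 -32.2 ] 69 intercept -0.0112
slope deg -38.53 [-39.58 -37.47] 159 intercept -0.0091
```

>>> {"method": "jog_arm", "body": {
  "moves": [
    {"dx": -0.001, "dy": -0.001, "dz": 0.003, "roll": 0.0, "jaw": 1.0},
    {"dx": -0.001, "dy": -0.001, "dz": 0.005, "roll": 0.0, "jaw": 1.0},
    {"dx": -0.001, "dy": -0.001, "dz": 0.005, "roll": 0.0, "jaw": 1.0}
  ]
}}

```text
t: 20.8
tcp_pos: [0.5273, -0.3086, 0.0688]
ee_rot: [0.707, 0.707, 0.0, 0.001]
wrist_force: [4.0, -2.8, 5.6]
finger_gap: 0.021
```

>>> {"method": "jog_arm", "body": {
  "moves": [
    {"dx": -0.002, "dy": 0.0, "dz": -0.03, "roll": 0.0, "jaw": 1.0},
    {"dx": -0.002, "dy": 0.0, "dz": -0.08, "roll": 0.0, "jaw": 1.0},
    {"dx": 0.0, "dy": 0.02, "dz": -0.13, "roll": 0.1, "jaw": 1.0},
    {"dx": 0.03, "dy": 0.06, "dz": -0.15, "roll": 0.24, "jaw": 1.0},
    {"dx": 0.06, "dy": 0.1, "dz": -0.15, "roll": 0.38, "jaw": 1.0}
  ],
  "newtons": 60
}}

```text
t: 21.3
tcp_pos: [0.6221, -0.2527, 0.2211]
ee_rot: [0.83, 0.558, 0.0, 0.002]
wrist_force: [0.2, -0.7, -3.4]
finger_gap: 0.0209
```

```bash
python3 -c "
from gz import *
to([.66,-.168,.21],0)
"
```

```text
t 21.3 tcp [ 0.6221 -0.2527  0.2211] yawx 67.78 tilt 0.24 F [ 0.21 -0.72 -3.35] gap 0.0209 q6 -0.03
d [0.0927 0.003  0.0109] roll 1.183
```

>>> {"method": "jog_arm", "body": {
  "moves": [
    {"dx": 0.02, "dy": 0.0, "dz": 0.0, "roll": 0.145, "jaw": 1.0},
    {"dx": 0.04, "dy": 0.0, "dz": 0.0, "roll": 0.29, "jaw": 1.0},
    {"dx": 0.06, "dy": 0.002, "dz": 0.0, "roll": 0.435, "jaw": 1.0},
    {"dx": 0.08, "dy": 0.003, "dz": 0.0, "roll": 0.58, "jaw": 1.0},
    {"dx": 0.09, "dy": 0.003, "dz": 0.0, "roll": 0.725, "jaw": 1.0}
  ]
}}

```text
t: 21.8
tcp_pos: [0.6554, -0.1667, 0.214]
ee_rot: [0.973, 0.229, -0.003, -0.002]
wrist_force: [-0.3, 0.1, -3.7]
finger_gap: 0.0207
```

>>> {"method": "jog_arm", "body": {
  "moves": [
    {"dx": 0.0, "dy": 0.0, "dz": 0.0, "roll": 0.145, "jaw": 1.0},
    {"dx": 0.0, "dy": 0.0, "dz": 0.0, "roll": 0.29, "jaw": 1.0},
    {"dx": 0.0, "dy": 0.0, "dz": 0.0, "roll": 0.435, "jaw": 1.0},
    {"dx": 0.0, "dy": 0.0, "dz": 0.0, "roll": 0.458, "jaw": 1.0},
    {"dx": 0.0, "dy": 0.0, "dz": 0.0, "roll": 0.458, "jaw": 1.0}
  ]
}}

```text
t: 22.3
tcp_pos: [0.6559, -0.1685, 0.2152]
ee_rot: [1.0, 0.005, -0.002, -0.0]
wrist_force: [-1.3, -0.5, -3.0]
finger_gap: 0.0208
```

```bash
python3 -c "
from ov import *
to([.639,-.168,.155],0)
ov('s24',box=(195,60,115,105),S=7)
to([.639,-.168,.155],0)
"
```

```text
t 22.3 tcp [ 0.6559 -0.1685  0.2152] yawx 0.62 tilt 0.27 F [-1.25 -0.52 -3.  ] gap 0.0208 q6 1.27
d [-0.0166 -0.0006  0.0603] roll 0.0108
t 22.35 tcp [ 0.6563 -0.1686  0.2157] yawx 0.62 tilt 0.21 F [-0.81 -1.12 -3.49] gap 0.0209 q6 1.27
d [-0.0171 -0.0007  0.0607] roll 0.0108
```

View pics/s24o.png

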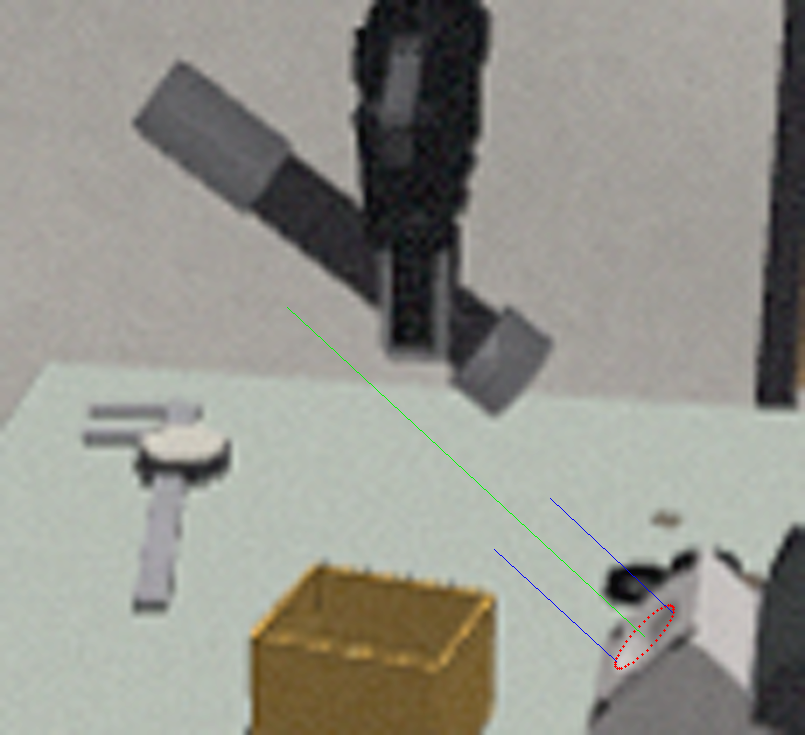

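```bash
python3 -c "
from ov import *
f=load('s24');s,q,M=st()
c=lambda x,X,Y:(x,195+X/7-.5,60+Y/7-.5)
G,d=gfit(f,q,[c(.09,158,93),c(.044,268,181),c(-.064,524,380)],sgn=1)
Mo=np.array([.5745,-.168,.147]);n=np.array([np.sin(.838),0,np.cos(.838)]);u=np.array([n[2],0,-n[0]])
v=G-.064*d-Mo;print('nogo tip along',v@n,'perp u',v@u)
"

```

```text
mid [ 0.6712 -0.1686  0.2777] theta -36.55 res px [-0.26 -0.08  0.15 -0.04  0.11  0.14] go tip [ 0.7435 -0.1686  0.3313] nogo tip [ 0.6198 -0.1686  0.2396]
grip x on gauge -0.0185 axis height above tcp 0.051
nogo tip along 0.09562212649694762 perp u -0.038545625985342204
```

>>> {"method": "jog_arm", "body": {
  "moves": [
    {"dx": 0.0, "dy": 0.04, "dz": -0.01, "roll": -0.145, "jaw": 1.0},
    {"dx": -0.01, "dy": 0.08, "dz": -0.01, "roll": -0.29, "jaw": 1.0},
    {"dx": -0.04, "dy": 0.115, "dz": -0.01, "roll": -0.435, "jaw": 1.0},
    {"dx": -0.08, "dy": 0.118, "dz": -0.01, "roll": -0.58, "jaw": 1.0},
    {"dx": -0.12, "dy": 0.118, "dz": -0.01, "roll": -0.725, "jaw": 1.0}
  ]
}}

```text
t: 22.85
tcp_pos: [0.5367, -0.2891, 0.2264]
ee_rot: [0.932, 0.361, -0.001, -0.0]
wrist_force: [0.2, 0.1, -2.7]
finger_gap: 0.0209
```

```bash
python3 -c "
from gz import *
to([.528,-.283,.2],90)
"
```

```text
t 22.85 tcp [ 0.5367 -0.2891  0.2264] yawx 42.38 tilt 0.1 F [ 0.22  0.15 -2.68] gap 0.0209 q6 0.3
d [-0.0022 -0.0103  0.0264] roll -0.8311
```

>>> {"method": "jog_arm", "body": {
  "moves": [
    {"dx": 0.0, "dy": -0.009, "dz": 0.0, "roll": -0.145, "jaw": 1.0},
    {"dx": 0.0, "dy": -0.009, "dz": 0.0, "roll": -0.29, "jaw": 1.0},
    {"dx": 0.0, "dy": -0.009, "dz": 0.01, "roll": -0.435, "jaw": 1.0},
    {"dx": 0.0, "dy": -0.009, "dz": 0.025, "roll": -0.58, "jaw": 1.0},
    {"dx": 0.0, "dy": -0.009, "dz": 0.05, "roll": -0.725, "jaw": 1.0}
  ]
}}

```text
t: 23.35
tcp_pos: [0.5335, -0.2819, 0.1788]
ee_rot: [0.743, 0.669, 0.0, 0.002]
wrist_force: [-0.2, 0.1, -4.2]
finger_gap: 0.0207
```

```bash
python3 -c "
from gz import *
to([.528,-.283,.095],90)
"
```

```text
t 23.35 tcp [ 0.5335 -0.2819  0.1788] yawx 84.01 tilt 0.23 F [-0.24  0.11 -4.19] gap 0.0207 q6 -0.42
d [-0.0015 -0.0057  0.0838] roll -0.1045
```

>>> {"method": "jog_arm", "body": {
  "moves": [
    {"dx": -0.001, "dy": -0.005, "dz": 0.03, "roll": -0.1, "jaw": 1.0},
    {"dx": -0.001, "dy": -0.005, "dz": 0.065, "roll": -0.1, "jaw": 1.0},
    {"dx": -0.001, "dy": -0.005, "dz": 0.084, "roll": -0.1, "jaw": 1.0},
    {"dx": -0.001, "dy": -0.005, "dz": 0.09, "roll": -0.1, "jaw": 1.0},
    {"dx": -0.001, "dy": -0.005, "dz": 0.09, "roll": -0.1, "jaw": 1.0}
  ],
  "newtons": 22
}}

```text
t: 23.85
tcp_pos: [0.5264, -0.2815, 0.0873]
ee_rot: [0.711, 0.703, -0.001, -0.001]
wrist_force: [-0.5, -0.3, -3.1]
finger_gap: 0.0208
```

>>> {"method": "jog_arm", "body": {
  "moves": [
    {"dx": 0.0, "dy": 0.0, "dz": 0.005, "roll": 0.0, "jaw": 1.0},
    {"dx": 0.0, "dy": 0.0, "dz": 0.009, "roll": 0.0, "jaw": 1.0},
    {"dx": 0.0, "dy": 0.0, "dz": 0.009, "roll": 0.0, "jaw": 1.0}
  ]
}}

```text
t: 24.15
tcp_pos: [0.5309, -0.2833, 0.0808]
ee_rot: [0.712, 0.703, 0.001, 0.004]
wrist_force: [5.5, -4.8, -1.2]
finger_gap: 0.021
```

```bash
python3 -c "
from gz import *
to([.528,-.283,.08],90)
f2,q,M,g=snap('t25',name='top',pad=65,scale=6)
prof(f2,q,M,g)
slope(f2,q,M,g,.045,.075,.01)
slope(f2,q,M,g,.02,.045,.01)
"
```

```text
t 24.15 tcp [ 0.5309 -0.2833  0.0808] yawx 89.27 tilt 0.47 F [ 5.48 -4.84 -1.22] gap 0.021 q6 -0.52
d [ 0.0003 -0.0029  0.0008] roll -0.0127
crop origin 306 159 scale 6 grip at [391. 395.]
0.02 25 [-0.037 -0.032 -0.025]
0.03 29 [-0.044 -0.039 -0.033]
0.04 26 [-0.058 -0.05  -0.043]
0.05 30 [-0.068 -0.063 -0.058]
0.06 29 [-0.075 -0.071 -0.066]
0.07 36 [-0.083 -0.079 -0.075]
0.08 60 [-0.08  -0.072 -0.021]
0.09 43 [-0.07  -0.031 -0.017]
0.1 32 [-0.037 -0.027 -0.017]
0.11 36 [-0.038 -0.027 -0.018]
0.12 33 [-0.038 -0.026 -0.016]
slope deg -39.2 [-40.83 -37.44] 95 intercept -0.0211
slope deg -47.41 [-50.32 -44.31] 68 intercept -0.0064
```

View pics/t25z.png

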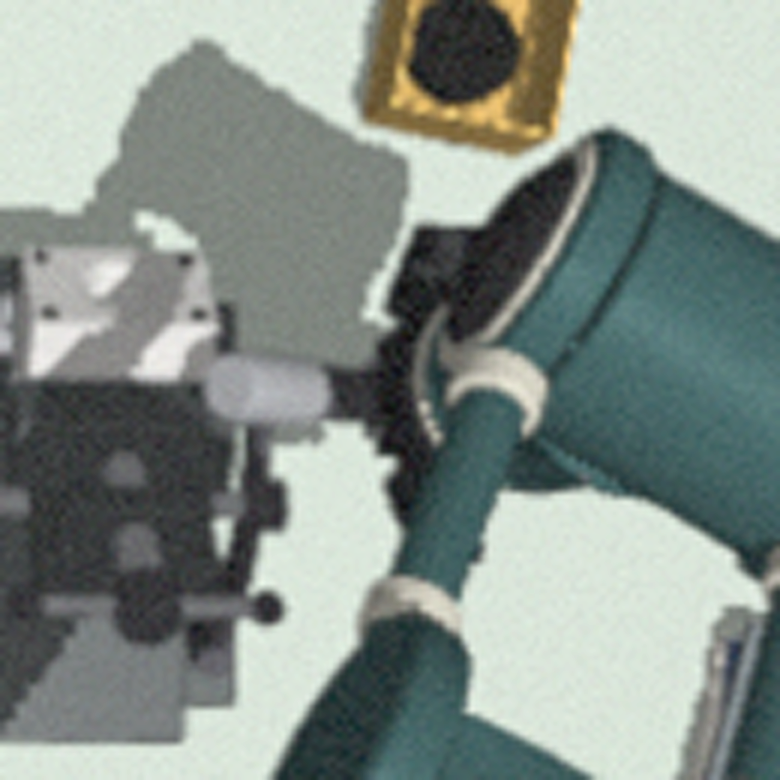

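>>> {"method": "jog_arm", "body": {
  "moves": [
    {"dx": -0.003, "dy": 0.0, "dz": -0.03, "roll": 0.0, "jaw": 1.0},
    {"dx": -0.003, "dy": 0.0, "dz": -0.08, "roll": 0.0, "jaw": 1.0},
    {"dx": 0.0, "dy": 0.02, "dz": -0.12, "roll": 0.1, "jaw": 1.0},
    {"dx": 0.02, "dy": 0.06, "dz": -0.14, "roll": 0.24, "jaw": 1.0},
    {"dx": 0.04, "dy": 0.1, "dz": -0.14, "roll": 0.38, "jaw": 1.0}
  ],
  "newtons": 60
}}

```text
t: 24.7
tcp_pos: [0.6316, -0.2443, 0.2248]
ee_rot: [0.833, 0.553, 0.003, 0.004]
wrist_force: [1.2, -0.8, -2.7]
finger_gap: 0.021
```

```bash
python3 -c "
from gz import *
to([.66,-.168,.21],0)
"
```

```text
t 24.7 tcp [ 0.6316 -0.2443  0.2248] yawx 67.09 tilt 0.59 F [ 1.24 -0.76 -2.7 ] gap 0.021 q6 -0.01
d [ 0.0813 -0.0037  0.0148] roll 1.171
```

>>> {"method": "jog_arm", "body": {
  "moves": [
    {"dx": 0.02, "dy": -0.001, "dz": 0.0, "roll": 0.145, "jaw": 1.0},
    {"dx": 0.04, "dy": -0.002, "dz": 0.0, "roll": 0.29, "jaw": 1.0},
    {"dx": 0.06, "dy": -0.003, "dz": 0.0, "roll": 0.435, "jaw": 1.0},
    {"dx": 0.08, "dy": -0.003, "dz": 0.0, "roll": 0.58, "jaw": 1.0},
    {"dx": 0.081, "dy": -0.003, "dz": 0.01, "roll": 0.725, "jaw": 1.0}
  ]
}}

```text
t: 25.2
tcp_pos: [0.6581, -0.1643, 0.2097]
ee_rot: [0.975, 0.223, 0.001, 0.0]
wrist_force: [0.1, -1.2, -2.4]
finger_gap: 0.0211
```

>>> {"method": "jog_arm", "body": {
  "moves": [
    {"dx": 0.0, "dy": 0.0, "dz": 0.0, "roll": 0.145, "jaw": 1.0},
    {"dx": 0.0, "dy": 0.0, "dz": 0.0, "roll": 0.29, "jaw": 1.0},
    {"dx": 0.0, "dy": 0.0, "dz": 0.0, "roll": 0.435, "jaw": 1.0},
    {"dx": 0.0, "dy": 0.0, "dz": 0.0, "roll": 0.45, "jaw": 1.0},
    {"dx": 0.0, "dy": 0.0, "dz": 0.0, "roll": 0.45, "jaw": 1.0}
  ]
}}

```text
t: 25.7
tcp_pos: [0.6561, -0.1666, 0.208]
ee_rot: [1.0, 0.003, -0.0, -0.0]
wrist_force: [-0.6, 0.1, -3.0]
finger_gap: 0.0211
```

```bash
python3 -c "
from ov import *
to([.639,-.168,.155],0)
ov('s26',box=(195,60,115,105),S=7)
to([.639,-.168,.155],0)
"
```

```text
t 25.7 tcp [ 0.6561 -0.1666  0.208 ] yawx 0.35 tilt 0.04 F [-0.65  0.11 -3.03] gap 0.0211 q6 1.28
d [-0.017   0.0013  0.053 ] roll 0.0061
t 25.75 tcp [ 0.6561 -0.1667  0.208 ] yawx 0.34 tilt 0.03 F [-0.08  0.73 -4.34] gap 0.0211 q6 1.28
d [-0.0171  0.0012  0.053 ] roll 0.0059
```

View pics/s26o.png

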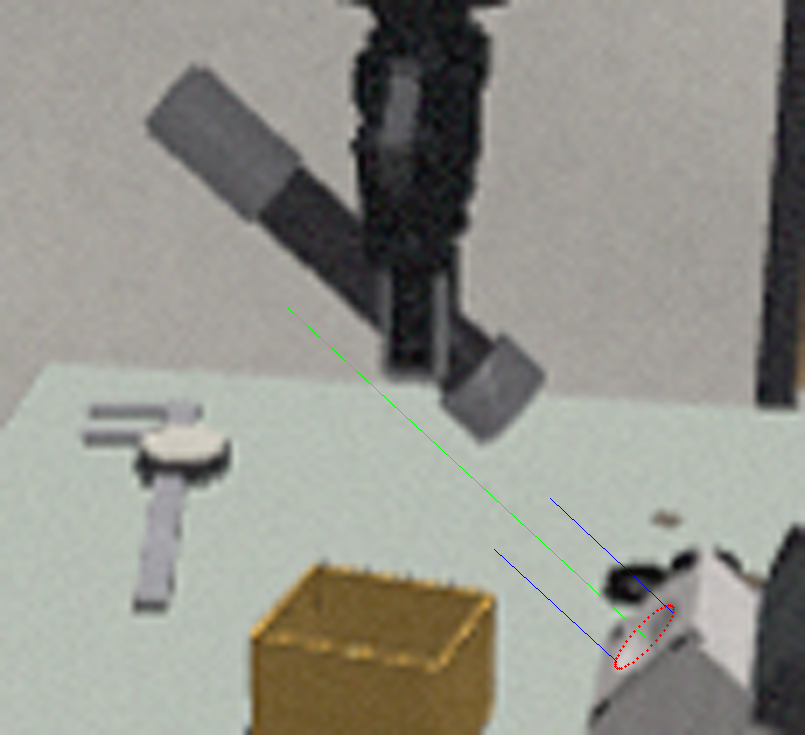

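```bash
python3 -c "
from ov import *
f=load('s26');s,q,M=st()
c=lambda x,X,Y:(x,195+X/7-.5,60+Y/7-.5)
G,d=gfit(f,q,[c(.09,173.5,93.5),c(.044,277.5,192),c(-.064,516,410)],sgn=1)
Mo=np.array([.5745,-.168,.147]);n=np.array([np.sin(.838),0,np.cos(.838)]);u=np.array([n[2],0,-n[0]])
v=G-.064*d-Mo;print('nogo tip along',v@n,'perp u',v@u)
# target tip at 12mm
T=Mo+.012*n-(G-.064*d); print('move world to 12mm',np.round(T,4)); print('lateral only',np.round(-(v@u)*u,4))
"

```

```text
mid [ 0.6702 -0.1667  0.272 ] theta -41.54 res px [-0.11  0.05  0.12 -0.11 -0.01  0.06] go tip [ 0.7376 -0.1667  0.3317] nogo tip [ 0.6223 -0.1667  0.2296]
grip x on gauge -0.0189 axis height above tcp 0.0515
nogo tip along 0.09078068364877231 perp u -0.02940241547873399
move world to 12mm [-0.0389 -0.0013 -0.0746]
lateral only [ 0.0197  0.     -0.0219]
```

>>> {"method": "jog_arm", "body": {
  "moves": [
    {"dx": 0.01, "dy": 0.0, "dz": 0.011, "roll": 0.0, "jaw": 1.0},
    {"dx": 0.02, "dy": 0.0, "dz": 0.022, "roll": 0.0, "jaw": 1.0},
    {"dx": -0.01, "dy": 0.0, "dz": 0.048, "roll": 0.0, "jaw": 1.0},
    {"dx": -0.033, "dy": 0.0, "dz": 0.069, "roll": 0.0, "jaw": 1.0},
    {"dx": -0.039, "dy": 0.0, "dz": 0.0745, "roll": 0.0, "jaw": 1.0}
  ],
  "newtons": 50
}}

```text
t: 26.25
tcp_pos: [0.6126, -0.1657, 0.1282]
ee_rot: [1.0, 0.002, -0.005, -0.001]
wrist_force: [-1.0, -0.1, -4.7]
finger_gap: 0.021
```

```bash
python3 -c "
from ov import *
to([.617,-.167,.1335],0)
ov('s27',box=(210,85,100,80),S=8)
to([.617,-.167,.1335],0)
"
```

```text
t 26.25 tcp [ 0.6126 -0.1657  0.1282] yawx 0.19 tilt 0.57 F [-1.04 -0.08 -4.66] gap 0.021 q6 1.26
d [ 0.0044  0.0013 -0.0054] roll 0.0034
t 26.3 tcp [ 0.6133 -0.1659  0.129 ] yawx 0.18 tilt 0.47 F [-1.93  0.53 -4.44] gap 0.021 q6 1.26
d [ 0.0037  0.0011 -0.0045] roll 0.0031
```

View pics/s27o.png

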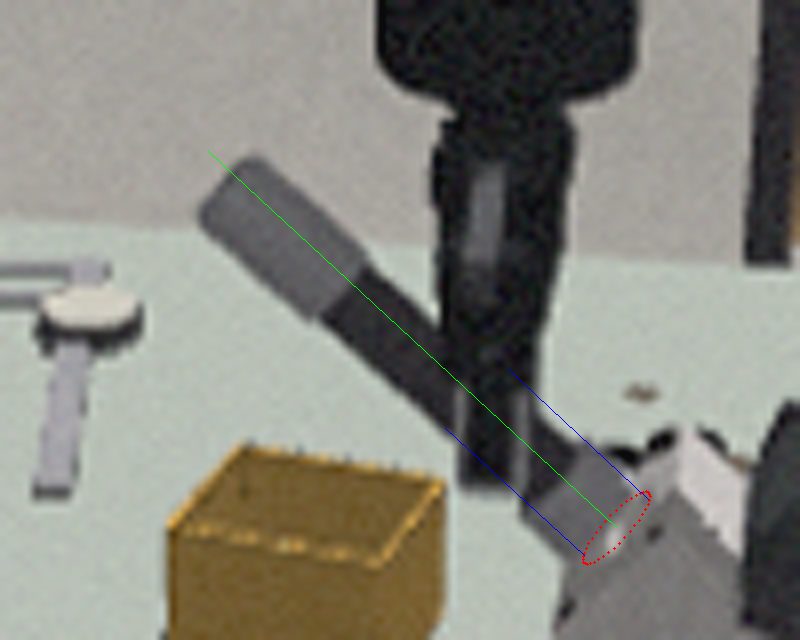

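>>> {"method": "jog_arm", "body": {
  "moves": [
    {"dx": 0.0, "dy": 0.001, "dz": 0.0, "roll": 0.0, "jaw": 1.0},
    {"dx": -0.0015, "dy": 0.001, "dz": 0.0013, "roll": 0.0, "jaw": 1.0}
  ]
}}

```text
t: 26.5
tcp_pos: [0.6186, -0.1685, 0.1344]
ee_rot: [1.0, 0.002, 0.002, 0.001]
wrist_force: [0.3, 0.2, -3.6]
finger_gap: 0.0208
```

>>> {"method": "jog_arm", "body": {
  "moves": [
    {"dx": -0.0015, "dy": 0.0, "dz": 0.0013, "roll": 0.0, "jaw": 1.0},
    {"dx": -0.0022, "dy": 0.0, "dz": 0.002, "roll": 0.0, "jaw": 1.0}
  ]
}}

```text
t: 26.7
tcp_pos: [0.6148, -0.1681, 0.1315]
ee_rot: [1.0, 0.002, 0.001, 0.0]
wrist_force: [-0.1, -0.1, -4.0]
finger_gap: 0.0209
```

>>> {"method": "jog_arm", "body": {
  "moves": [
    {"dx": -0.0015, "dy": 0.0, "dz": 0.0013, "roll": 0.0, "jaw": 1.0},
    {"dx": -0.0022, "dy": 0.0, "dz": 0.002, "roll": 0.0, "jaw": 1.0}
  ]
}}

```text
t: 26.9
tcp_pos: [0.6114, -0.1679, 0.1286]
ee_rot: [1.0, 0.001, 0.0, 0.0]
wrist_force: [0.4, 0.0, -2.5]
finger_gap: 0.0209
```

>>> {"method": "jog_arm", "body": {
  "moves": [
    {"dx": -0.0008, "dy": 0.0, "dz": 0.0007, "roll": 0.0, "jaw": 1.0},
    {"dx": -0.0015, "dy": 0.0, "dz": 0.0013, "roll": 0.0, "jaw": 1.0}
  ]
}}

```text
t: 27.1
tcp_pos: [0.6098, -0.1678, 0.1271]
ee_rot: [1.0, 0.001, -0.0, -0.0]
wrist_force: [0.2, -0.0, -3.0]
finger_gap: 0.0212
```

>>> {"method": "jog_arm", "body": {
  "moves": [
    {"dx": -0.0008, "dy": 0.0, "dz": 0.0007, "roll": 0.0, "jaw": 1.0},
    {"dx": -0.0015, "dy": 0.0, "dz": 0.0013, "roll": 0.0, "jaw": 1.0}
  ]
}}

```text
t: 27.3
tcp_pos: [0.6083, -0.1679, 0.1259]
ee_rot: [1.0, 0.001, -0.0, 0.0]
wrist_force: [-0.8, 0.1, -3.6]
finger_gap: 0.0207
```

>>> {"method": "jog_arm", "body": {
  "moves": [
    {"dx": -0.0008, "dy": 0.0, "dz": 0.0007, "roll": 0.0, "jaw": 1.0},
    {"dx": -0.0015, "dy": 0.0, "dz": 0.0013, "roll": 0.0, "jaw": 1.0}
  ]
}}

```text
t: 27.5
tcp_pos: [0.6074, -0.1679, 0.125]
ee_rot: [1.0, 0.001, 0.001, 0.0]
wrist_force: [1.7, 0.0, -1.4]
finger_gap: 0.021
```

>>> {"method": "jog_arm", "body": {
  "moves": [
    {"dx": -0.0008, "dy": 0.0, "dz": 0.0007, "roll": 0.0, "jaw": 1.0},
    {"dx": -0.0012, "dy": 0.0, "dz": 0.0011, "roll": 0.0, "jaw": 1.0},
    {"dx": -0.0012, "dy": 0.0, "dz": 0.0011, "roll": 0.0, "jaw": 1.0}
  ]
}}

```text
t: 27.8
tcp_pos: [0.6075, -0.1679, 0.125]
ee_rot: [1.0, 0.001, 0.002, 0.0]
wrist_force: [4.1, 2.4, 2.9]
finger_gap: 0.0206
```

```bash
python3 -c "
from ov import *
to([.617,-.167,.1335],0)
ov('s28',box=(210,85,100,80),S=8)
f2=shot('top','t28')
im=cv2.cvtColor(f2['pixels'],cv2.COLOR_RGB2BGR)[150:240,290:370]
cv2.imwrite('pics/t28z.png',cv2.convertScaleAbs(cv2.resize(im,None,fx=6,fy=6,interpolation=cv2.INTER_CUBIC),alpha=1.4,beta=10))
to([.617,-.167,.1335],0)
"
```

```text
t 27.8 tcp [ 0.6075 -0.1679  0.125 ] yawx 0.16 tilt 0.23 F [4.09 2.37 2.92] gap 0.0206 q6 1.26
d [ 0.0096 -0.0009 -0.0084] roll 0.0028
t 27.9 tcp [ 0.6075 -0.1679  0.125 ] yawx 0.16 tilt 0.22 F [5.28 1.81 3.25] gap 0.0213 q6 1.26
d [ 0.0096 -0.0009 -0.0085] roll 0.0027
```

View pics/s28o.png

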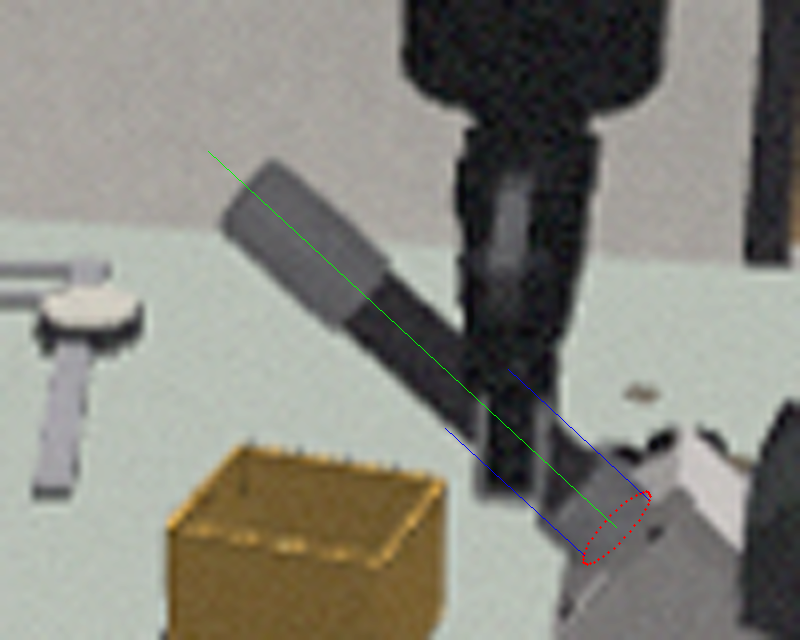

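View pics/t28z.png

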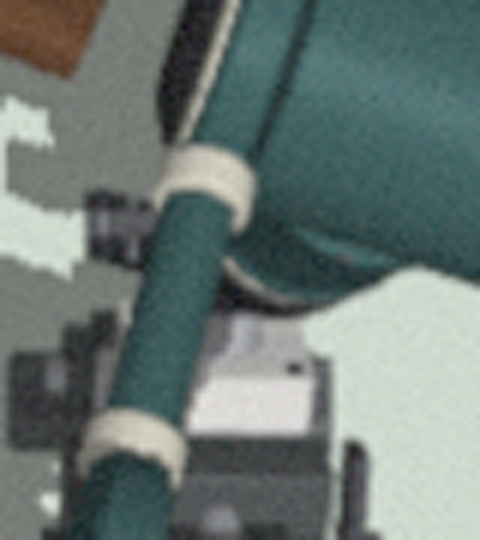

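>>> {"method": "jog_arm", "body": {
  "moves": [
    {"dx": -0.0003, "dy": 0.0, "dz": 0.0003, "roll": 0.0, "jaw": 1.0},
    {"dx": -0.0003, "dy": 0.0, "dz": 0.0003, "roll": 0.0, "jaw": 1.0},
    {"dx": -0.0003, "dy": 0.0, "dz": 0.0003, "roll": 0.0, "jaw": 1.0},
    {"dx": -0.0003, "dy": 0.0, "dz": 0.0003, "roll": 0.0, "jaw": 1.0},
    {"dx": -0.0003, "dy": 0.0, "dz": 0.0003, "roll": 0.0, "jaw": 1.0}
  ]
}}

```text
t: 28.4
tcp_pos: [0.6075, -0.1679, 0.125]
ee_rot: [1.0, 0.001, 0.002, 0.0]
wrist_force: [5.7, 2.1, 4.0]
finger_gap: 0.021
```

>>> {"method": "jog_arm", "body": {
  "moves": [
    {"dx": 0.0, "dy": 0.0, "dz": 0.0, "roll": 0.0, "jaw": 1.0},
    {"dx": 0.0, "dy": 0.0, "dz": 0.0, "roll": 0.0, "jaw": 1.0},
    {"dx": 0.0, "dy": 0.0, "dz": 0.0, "roll": 0.0, "jaw": 1.0},
    {"dx": 0.0, "dy": 0.0, "dz": 0.0, "roll": 0.0, "jaw": 1.0},
    {"dx": 0.0, "dy": 0.0, "dz": 0.0, "roll": 0.0, "jaw": 1.0}
  ]
}}

```text
t: 28.9
tcp_pos: [0.6074, -0.1679, 0.125]
ee_rot: [1.0, 0.001, 0.002, 0.0]
wrist_force: [5.1, 1.7, 4.5]
finger_gap: 0.0208
```

```bash
python3 -c "
from ov import *
f=load('s28');s,q,M=st()
c=lambda x,X,Y:(x,210+X/8-.5,85+Y/8-.5)
G,d=gfit(f,q,[c(.09,248,190.5),c(.044,365,295),c(-.064,611,521)],sgn=1)
G,d=gfit(f,q,[c(.09,248,190.5),c(.044,365,295)],sgn=1)
"
```

```text
mid [ 0.6223 -0.1679  0.1901] theta -41.74 res px [-0.12 -0.27 -0.55 -0.34  0.67  0.69] go tip [ 0.6895 -0.1679  0.25  ] nogo tip [ 0.5745 -0.1679  0.1475]
grip x on gauge -0.0199 axis height above tcp 0.0519
mid [ 0.6209 -0.1679  0.1901] theta -40.95 res px [ 0.13  0.12 -0.13 -0.13] go tip [ 0.6889 -0.1679  0.2491] nogo tip [ 0.5725 -0.1679  0.1482]
grip x on gauge -0.0178 axis height above tcp 0.0535
```

>>> {"method": "jog_arm", "body": {
  "moves": [
    {"dx": 0.0037, "dy": 0.0, "dz": -0.0033, "roll": 0.0, "jaw": 1.0},
    {"dx": 0.0024, "dy": -0.0008, "dz": -0.0048, "roll": 0.0, "jaw": 1.0},
    {"dx": 0.0009, "dy": -0.0008, "dz": -0.0035, "roll": 0.0, "jaw": 1.0},
    {"dx": -0.0003, "dy": -0.0008, "dz": -0.0025, "roll": 0.0, "jaw": 1.0}
  ]
}}

```text
t: 29.3
tcp_pos: [0.6061, -0.167, 0.1265]
ee_rot: [1.0, 0.001, 0.001, -0.0]
wrist_force: [3.9, 1.5, 5.2]
finger_gap: 0.0208
```

>>> {"method": "jog_arm", "body": {
  "moves": [
    {"dx": -0.0006, "dy": 0.0, "dz": 0.0005, "roll": 0.0, "jaw": 1.0},
    {"dx": -0.001, "dy": 0.0, "dz": 0.0009, "roll": 0.0, "jaw": 1.0}
  ]
}}

```text
t: 29.5
tcp_pos: [0.6061, -0.1671, 0.1266]
ee_rot: [1.0, 0.001, 0.002, 0.0]
wrist_force: [5.9, 2.6, 6.3]
finger_gap: 0.0209
```

>>> {"method": "jog_arm", "body": {
  "moves": [
    {"dx": 0.0004, "dy": 0.0, "dz": -0.0004, "roll": 0.0, "jaw": 1.0},
    {"dx": 0.0004, "dy": 0.0, "dz": -0.0004, "roll": 0.0, "jaw": 1.0},
    {"dx": 0.0004, "dy": 0.0, "dz": -0.0004, "roll": 0.0, "jaw": 1.0},
    {"dx": 0.0004, "dy": 0.0, "dz": -0.0004, "roll": 0.0, "jaw": 1.0},
    {"dx": 0.0004, "dy": 0.0, "dz": -0.0004, "roll": 0.0, "jaw": 1.0}
  ]
}}

```text
t: 30.0
tcp_pos: [0.6061, -0.1671, 0.1266]
ee_rot: [1.0, 0.001, 0.002, 0.0]
wrist_force: [5.2, 1.9, 5.1]
finger_gap: 0.0209
```

>>> {"method": "jog_arm", "body": {
  "moves": [
    {"dx": 0.0, "dy": 0.0, "dz": 0.0, "roll": 0.0, "jaw": 1.0},
    {"dx": 0.0, "dy": 0.0, "dz": 0.0, "roll": 0.0, "jaw": 1.0},
    {"dx": 0.0, "dy": 0.0, "dz": 0.0, "roll": 0.0, "jaw": 1.0},
    {"dx": 0.0, "dy": 0.0, "dz": 0.0, "roll": 0.0, "jaw": 1.0},
    {"dx": 0.0, "dy": 0.0, "dz": 0.0, "roll": 0.0, "jaw": 1.0}
  ]
}}

```text
t: 30.5
tcp_pos: [0.6061, -0.1671, 0.1266]
ee_rot: [1.0, 0.001, 0.002, 0.0]
wrist_force: [3.8, 1.4, 4.0]
finger_gap: 0.0211
```

>>> {"method": "jog_arm", "body": {
  "moves": [
    {"dx": 0.0149, "dy": 0.0, "dz": -0.0134, "roll": 0.0, "jaw": 1.0},
    {"dx": 0.037, "dy": 0.0, "dz": -0.0335, "roll": 0.0, "jaw": 1.0},
    {"dx": 0.05, "dy": -0.01, "dz": -0.07, "roll": -0.05, "jaw": 1.0},
    {"dx": 0.05, "dy": -0.04, "dz": -0.1, "roll": -0.19, "jaw": 1.0},
    {"dx": 0.04, "dy": -0.08, "dz": -0.1, "roll": -0.33, "jaw": 1.0}
  ]
}}

```text
t: 31.0
tcp_pos: [0.6468, -0.0887, 0.2291]
ee_rot: [0.986, 0.167, 0.002, 0.002]
wrist_force: [-0.1, 0.4, -2.4]
finger_gap: 0.0209
```

```bash
python3 -c "
from gz import *
to([.595,0,.2],78.6)
"
```

```text
t 31.0 tcp [ 0.6468 -0.0887  0.2291] yawx 19.26 tilt 0.35 F [-0.09  0.37 -2.43] gap 0.0209 q6 1.06
d [-0.0197 -0.1009  0.0286] roll -1.0357
```

>>> {"method": "jog_arm", "body": {
  "moves": [
    {"dx": -0.01, "dy": -0.035, "dz": 0.0, "roll": -0.145, "jaw": 1.0},
    {"dx": -0.018, "dy": -0.07, "dz": 0.0, "roll": -0.29, "jaw": 1.0},
    {"dx": -0.02, "dy": -0.098, "dz": 0.03, "roll": -0.435, "jaw": 1.0},
    {"dx": -0.02, "dy": -0.098, "dz": 0.07, "roll": -0.58, "jaw": 1.0},
    {"dx": -0.02, "dy": -0.098, "dz": 0.11, "roll": -0.725, "jaw": 1.0}
  ]
}}

```text
t: 31.5
tcp_pos: [0.591, -0.0004, 0.1129]
ee_rot: [0.861, 0.508, -0.002, -0.0]
wrist_force: [-0.3, 0.6, -4.6]
finger_gap: 0.0207
```

>>> {"method": "jog_arm", "body": {
  "moves": [
    {"dx": 0.0, "dy": 0.0, "dz": 0.03, "roll": -0.145, "jaw": 1.0},
    {"dx": 0.0, "dy": 0.0, "dz": 0.06, "roll": -0.29, "jaw": 1.0},
    {"dx": 0.0, "dy": 0.0, "dz": 0.085, "roll": -0.304, "jaw": 1.0},
    {"dx": 0.0, "dy": 0.0, "dz": 0.1, "roll": -0.304, "jaw": 1.0}
  ]
}}

```text
t: 31.9
tcp_pos: [0.5886, -0.0013, 0.0106]
ee_rot: [0.777, 0.63, -0.004, -0.003]
wrist_force: [-0.2, -0.2, -3.0]
finger_gap: 0.0208
```

```bash
python3 -c "
from gz import *
to([.595,0,.0],78.6)
f,q,M,g=snap('s31',pad=65,scale=6)
"
```

```text
t 31.9 tcp [ 0.5886 -0.0013  0.0106] yawx 78.05 tilt 0.51 F [-0.2  -0.23 -3.02] gap 0.0208 q6 0.17
d [0.0026 0.0061 0.0106] roll -0.0096
crop origin 207 151 scale 6 grip at [394. 393.]
```

View pics/s31z.png

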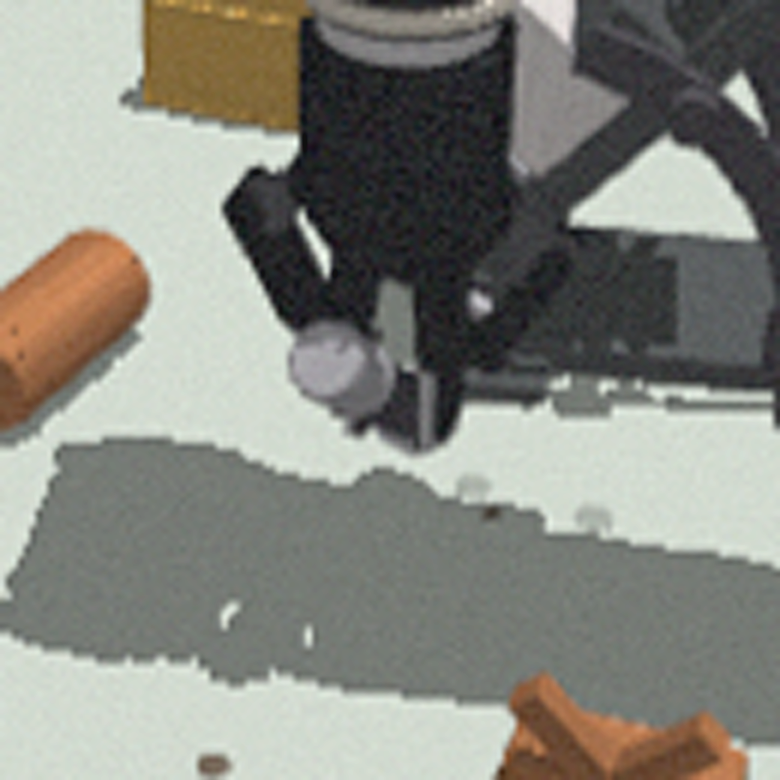

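>>> {"method": "jog_arm", "body": {
  "moves": [
    {"dx": 0.0, "dy": 0.0, "dz": 0.012, "roll": 0.0, "jaw": 1.0},
    {"dx": 0.0, "dy": 0.0, "dz": 0.019, "roll": 0.0, "jaw": 1.0},
    {"dx": 0.006, "dy": 0.0, "dz": 0.025, "roll": 0.0, "jaw": 1.0},
    {"dx": 0.011, "dy": 0.0, "dz": 0.031, "roll": 0.0, "jaw": 1.0},
    {"dx": 0.015, "dy": 0.0, "dz": 0.037, "roll": 0.0, "jaw": 1.0}
  ],
  "newtons": 22
}}

```text
t: 32.45
tcp_pos: [0.5982, 0.0145, -0.0182]
ee_rot: [0.777, 0.629, 0.001, 0.001]
wrist_force: [-8.4, 4.3, 21.1]
finger_gap: 0.0208
```

```bash
python3 -c "
from gz import *
to([.595,0,-.029],78.6)
f,q,M,g=snap('s32',pad=65,scale=6)
prof(f,q,M,g)
"
```

```text
t 32.45 tcp [ 0.5982  0.0145 -0.0182] yawx 78.0 tilt 0.12 F [-8.38  4.32 21.1 ] gap 0.0208 q6 0.19
d [-0.0149 -0.0002  0.0108] roll -0.0105
crop origin 202 165 scale 6 grip at [392. 393.]
-0.03 5 [-0.     0.001  0.005]
-0.02 15 [-0.001  0.035  0.038]
-0.01 27 [0.002 0.036 0.038]
-0.0 36 [-0.017  0.035  0.036]
0.01 141 [-0.093 -0.069  0.036]
0.02 63 [-0.09  -0.057  0.037]
0.03 30 [-0.03   0.035  0.037]
0.04 30 [-0.034  0.035  0.037]
0.05 33 [-0.046  0.035  0.038]
0.06 36 [-0.052  0.035  0.037]
0.07 38 [-0.058  0.035  0.037]
0.08 37 [-0.064  0.035  0.037]
0.09 84 [-0.067 -0.059  0.037]
0.1 88 [-0.058 -0.049  0.037]
0.11 28 [0.034 0.036 0.038]
0.12 35 [0.034 0.036 0.037]
```

View pics/s32z.png

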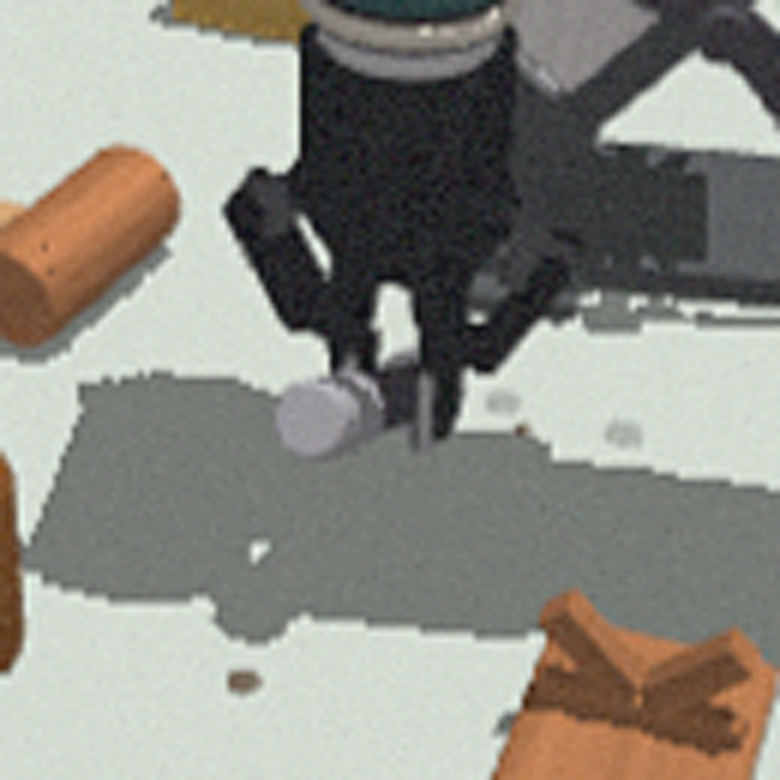

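>>> {"method": "jog_arm", "body": {
  "moves": [
    {"dx": 0.007, "dy": 0.0, "dz": 0.002, "roll": 0.0, "jaw": 1.0},
    {"dx": 0.013, "dy": 0.0, "dz": 0.005, "roll": 0.0, "jaw": 1.0},
    {"dx": 0.018, "dy": 0.0, "dz": 0.009, "roll": 0.0, "jaw": 1.0},
    {"dx": 0.022, "dy": 0.0, "dz": 0.012, "roll": 0.0, "jaw": 1.0}
  ]
}}

```text
t: 32.9
tcp_pos: [0.6043, 0.0343, -0.0308]
ee_rot: [0.776, 0.63, 0.001, 0.003]
wrist_force: [-0.1, -4.6, 5.6]
finger_gap: 0.0207
```

```bash
python3 -c "
from gz import *
to([.595,0,-.029],78.6)
f,q,M,g=snap('s33',pad=65,scale=6)
"
```

```text
t 32.9 tcp [ 0.6043  0.0343 -0.0308] yawx 78.12 tilt 0.35 F [-0.11 -4.62  5.64] gap 0.0207 q6 0.23
d [-0.0355 -0.002  -0.0018] roll -0.0083
crop origin 198 175 scale 6 grip at [393. 390.]
```

View pics/s33z.png

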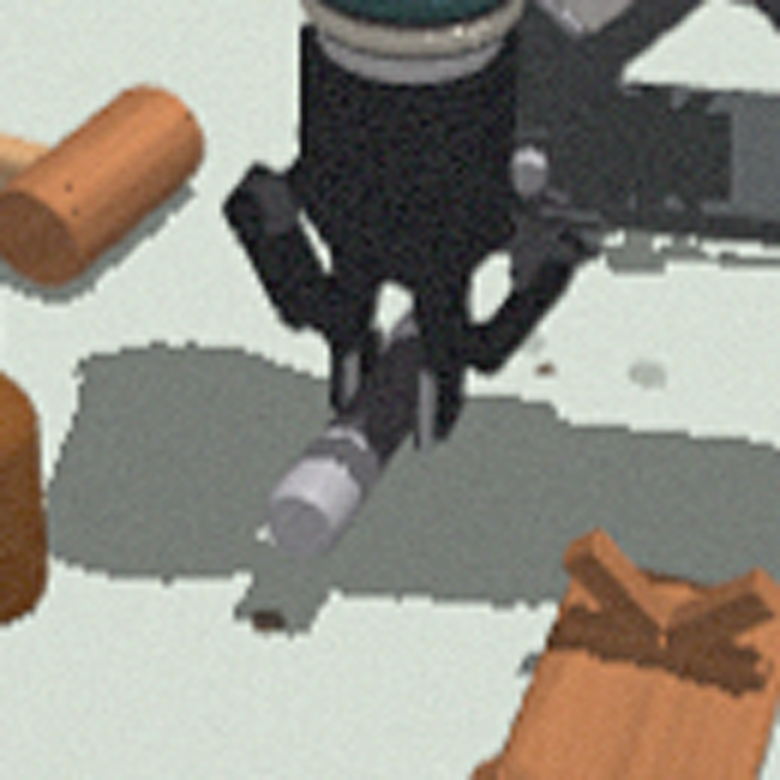

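>>> {"method": "jog_arm", "body": {
  "moves": [
    {"dx": -0.005, "dy": 0.0, "dz": -0.04, "roll": 0.0, "jaw": 1.0},
    {"dx": -0.005, "dy": 0.0, "dz": -0.09, "roll": 0.0, "jaw": 1.0},
    {"dx": 0.02, "dy": -0.03, "dz": -0.14, "roll": -0.008, "jaw": 1.0},
    {"dx": 0.06, "dy": -0.07, "dz": -0.16, "roll": -0.008, "jaw": 1.0},
    {"dx": 0.1, "dy": -0.1, "dz": -0.16, "roll": -0.008, "jaw": 1.0}
  ],
  "newtons": 40
}}

```text
t: 33.45
tcp_pos: [0.5356, 0.1376, 0.1285]
ee_rot: [0.775, 0.632, 0.004, 0.002]
wrist_force: [0.6, 0.5, -4.2]
finger_gap: 0.0213
```

```bash
python3 -c "
from gz import *
to([.507,.184,.09],78.6)
"
```

```text
t 33.45 tcp [0.5356 0.1376 0.1285] yawx 78.34 tilt 0.49 F [ 0.58  0.46 -4.24] gap 0.0213 q6 0.41
d [ 0.0396 -0.0377  0.0383] roll -0.0045
```

>>> {"method": "jog_arm", "body": {
  "moves": [
    {"dx": 0.03, "dy": -0.025, "dz": 0.0, "roll": -0.004, "jaw": 1.0},
    {"dx": 0.038, "dy": -0.033, "dz": 0.02, "roll": -0.004, "jaw": 1.0},
    {"dx": 0.038, "dy": -0.033, "dz": 0.04, "roll": -0.004, "jaw": 1.0},
    {"dx": 0.038, "dy": -0.033, "dz": 0.04, "roll": -0.004, "jaw": 1.0}
  ]
}}

```text
t: 33.85
tcp_pos: [0.5052, 0.1804, 0.081]
ee_rot: [0.773, 0.635, -0.002, -0.001]
wrist_force: [-0.5, 0.3, -3.2]
finger_gap: 0.0209
```

```bash
python3 -c "
from gz import *
to([.507,.184,.0035],78.6)
f,q,M,g=snap('s35',pad=65,scale=6)
prof(f,q,M,g)
to([.507,.184,.0035],78.6)
"
```

```text
t 33.85 tcp [0.5052 0.1804 0.081 ] yawx 78.81 tilt 0.3 F [-0.45  0.29 -3.22] gap 0.0209 q6 0.49
d [0.004  0.0014 0.0775] roll 0.0037
crop origin 244 182 scale 6 grip at [394. 394.]
-0.04 17 [-0.011 -0.009  0.101]
-0.03 79 [-0.012  0.096  0.109]
-0.02 34 [-0.01  -0.007  0.107]
-0.01 33 [-0.017 -0.01  -0.008]
-0.0 31 [-0.017 -0.013 -0.009]
0.01 213 [-0.093 -0.073 -0.012]
0.02 83 [-0.09  -0.066 -0.013]
0.03 34 [-0.021 -0.018 -0.014]
0.04 37 [-0.023 -0.02  -0.017]
0.05 31 [-0.025 -0.022 -0.018]
0.06 26 [-0.029 -0.027 -0.024]
0.07 64 [-0.03  -0.027  0.096]
0.08 140 [-0.032  0.095  0.108]
0.09 39 [-0.035 -0.033 -0.03 ]
0.1 86 [-0.036 -0.033 -0.026]
0.11 108 [-0.031 -0.021 -0.013]
t 33.9 tcp [0.5066 0.1803 0.0825] yawx 78.77 tilt 0.18 F [ 0.36 -0.04 -4.14] gap 0.0209 q6 0.49
d [ 0.0038 -0.0001  0.079 ] roll 0.0029
```

View pics/s35z.png

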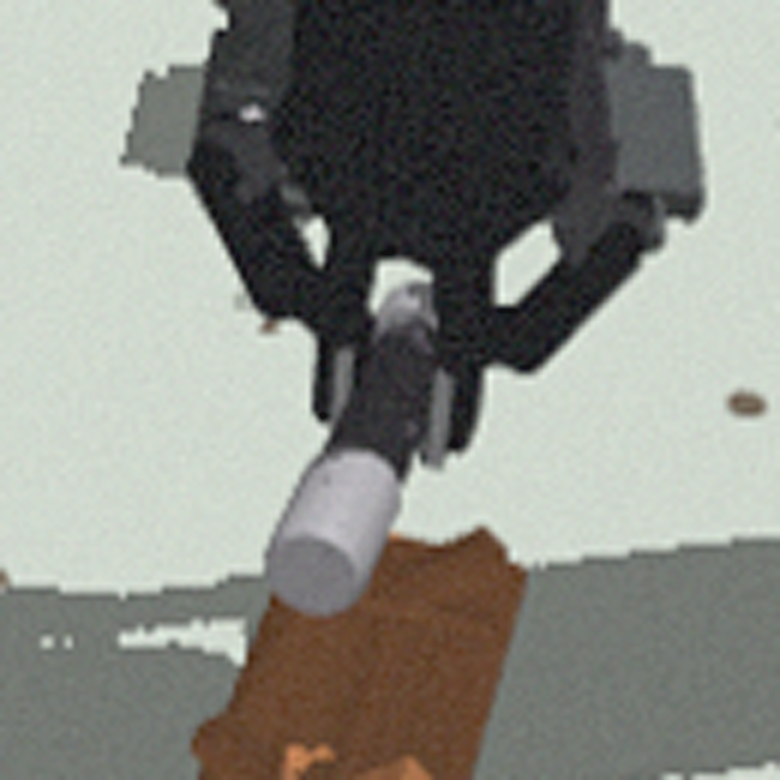

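>>> {"method": "jog_arm", "body": {
  "moves": [
    {"dx": 0.0035, "dy": 0.0, "dz": 0.035, "roll": 0.003, "jaw": 1.0},
    {"dx": 0.0035, "dy": 0.0, "dz": 0.06, "roll": 0.003, "jaw": 1.0},
    {"dx": 0.0035, "dy": 0.0, "dz": 0.069, "roll": 0.003, "jaw": 1.0},
    {"dx": 0.0035, "dy": 0.0, "dz": 0.074, "roll": 0.003, "jaw": 1.0},
    {"dx": 0.0035, "dy": 0.0, "dz": 0.079, "roll": 0.003, "jaw": 1.0}
  ],
  "newtons": 20
}}

```text
t: 34.4
tcp_pos: [0.5101, 0.1845, 0.0069]
ee_rot: [0.775, 0.632, 0.001, -0.0]
wrist_force: [-8.1, 4.7, 12.2]
finger_gap: 0.0208
```

```bash
python3 -c "
from gz import *
to([.507,.184,.0035],78.6)
f,q,M,g=snap('s36',pad=65,scale=6)
prof(f,q,M,g)
"
```

```text
t 34.4 tcp [0.5101 0.1845 0.0069] yawx 78.44 tilt 0.11 F [-8.11  4.67 12.18] gap 0.0208 q6 0.5
d [-0.0011 -0.0029  0.0034] roll -0.0029
crop origin 238 214 scale 6 grip at [395. 391.]
-0.04 8 [-0.013 -0.01  -0.008]
-0.03 32 [-0.015 -0.011 -0.006]
-0.02 30 [-0.011 -0.009  0.047]
-0.01 40 [-0.013 -0.009  0.048]
-0.0 55 [-0.019 -0.011  0.047]
0.01 189 [-0.09  -0.068  0.044]
0.02 89 [-0.09  -0.018  0.045]
0.03 52 [-0.019 -0.015  0.046]
0.04 41 [-0.02  -0.016  0.045]
0.05 42 [-0.022 -0.019 -0.016]
0.06 28 [-0.025 -0.022 -0.018]
0.07 70 [-0.026 -0.023  0.036]
0.08 148 [-0.027  0.039  0.046]
0.09 94 [-0.03   0.043  0.047]
0.1 120 [-0.031 -0.023  0.047]
0.11 224 [-0.027  0.044  0.06 ]
0.12 55 [0.058 0.06  0.061]
```

View pics/s36z.png

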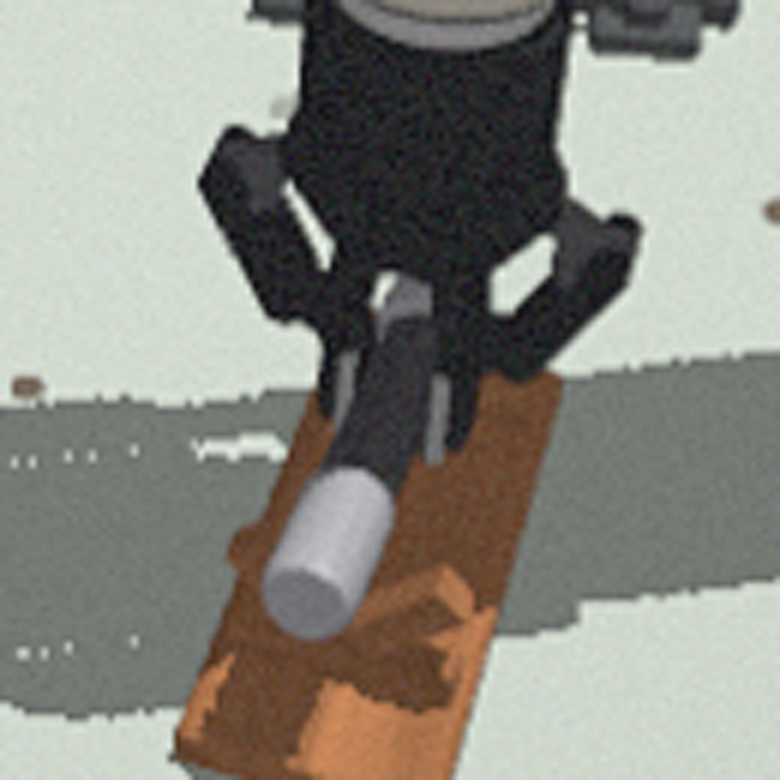

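>>> {"method": "jog_arm", "body": {
  "moves": [
    {"dx": 0.0, "dy": -0.003, "dz": 0.001, "roll": 0.0, "jaw": 1.0},
    {"dx": 0.0, "dy": -0.004, "dz": 0.003, "roll": 0.0, "jaw": 1.0},
    {"dx": 0.0, "dy": -0.004, "dz": 0.005, "roll": 0.0, "jaw": 1.0}
  ]
}}

```text
t: 34.75
tcp_pos: [0.5082, 0.1858, 0.0029]
ee_rot: [0.774, 0.633, 0.003, 0.001]
wrist_force: [-3.2, 3.3, 11.1]
finger_gap: 0.0206
```

```bash
python3 -c "
from gz import *
to([.507,.184,.0035],78.6)
f,q,M,g=snap('s37',pad=65,scale=6)
prof(f,q,M,g)
"
```

```text
t 34.75 tcp [0.5082 0.1858 0.0029] yawx 78.5 tilt 0.36 F [-3.18  3.27 11.09] gap 0.0206 q6 0.5
d [-0.002  -0.0008 -0.0006] roll -0.0017
crop origin 239 216 scale 6 grip at [394. 392.]
-0.04 5 [-0.014 -0.013 -0.01 ]
-0.03 34 [-0.016 -0.012 -0.008]
-0.02 27 [-0.013 -0.01  -0.007]
-0.01 42 [-0.014 -0.01   0.044]
-0.0 52 [-0.019 -0.012  0.042]
0.01 182 [-0.09  -0.068  0.041]
0.02 86 [-0.09  -0.052  0.027]
0.03 52 [-0.018 -0.014  0.042]
0.04 40 [-0.018 -0.015 -0.013]
0.05 41 [-0.019 -0.017 -0.013]
0.06 31 [-0.021 -0.019 -0.015]
0.07 65 [-0.023 -0.02   0.043]
0.08 104 [-0.025  0.038  0.043]
0.09 105 [-0.026  0.039  0.043]
0.1 111 [-0.027 -0.018  0.044]
0.11 230 [-0.023 -0.004  0.057]
0.12 60 [0.055 0.056 0.058]
```

>>> {"method": "jog_arm", "body": {
  "moves": [
    {"dx": -0.001, "dy": -0.001, "dz": 0.002, "roll": 0.0, "jaw": 1.0},
    {"dx": -0.001, "dy": -0.001, "dz": 0.004, "roll": 0.0, "jaw": 1.0},
    {"dx": -0.001, "dy": -0.001, "dz": 0.004, "roll": 0.0, "jaw": 1.0}
  ]
}}

```text
t: 35.1
tcp_pos: [0.5085, 0.1867, -0.0001]
ee_rot: [0.775, 0.633, 0.005, 0.001]
wrist_force: [-1.1, 7.3, 10.4]
finger_gap: 0.021
```

```bash
python3 -c "
from gz import *
to([.507,.184,.0035],78.6)
f,q,M,g=snap('s38',pad=65,scale=6)
prof(f,q,M,g)
"
```

```text
t 35.1 tcp [ 5.085e-01  1.867e-01 -1.000e-04] yawx 78.48 tilt 0.57 F [-1.14  7.28 10.39] gap 0.021 q6 0.5
d [-0.0029 -0.0009 -0.0037] roll -0.0021
crop origin 239 217 scale 6 grip at [392. 395.]
-0.03 32 [-0.018 -0.016 -0.011]
-0.02 33 [-0.014 -0.012 -0.009]
-0.01 42 [-0.015 -0.011  0.04 ]
-0.0 50 [-0.02  -0.012  0.038]
0.01 194 [-0.09  -0.067 -0.009]
0.02 82 [-0.089 -0.015 -0.009]
0.03 43 [-0.016 -0.013 -0.009]
0.04 44 [-0.016 -0.013 -0.01 ]
0.05 43 [-0.016 -0.014 -0.011]
0.06 29 [-0.018 -0.015 -0.011]
0.07 55 [-0.02  -0.018  0.038]
0.08 87 [-0.02  -0.017  0.04 ]
0.09 101 [-0.02   0.037  0.04 ]
0.1 112 [-0.02  -0.016  0.04 ]
0.11 231 [-0.016  0.037  0.054]
0.12 60 [0.052 0.054 0.055]
```

View pics/s38z.png

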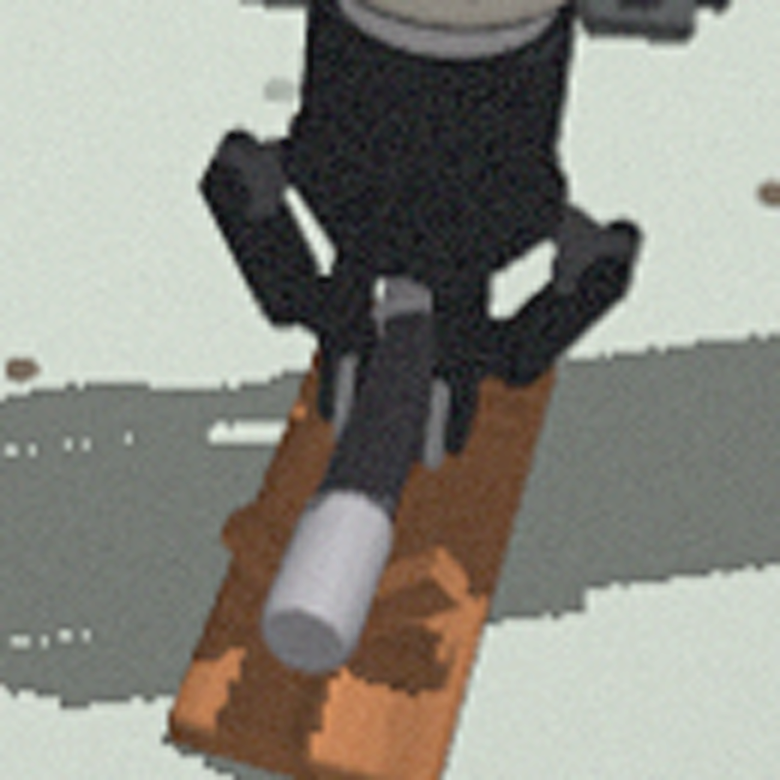

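>>> {"method": "jog_arm", "body": {
  "moves": [
    {"dx": 0.0, "dy": 0.0, "dz": -0.002, "roll": 0.0, "jaw": 1.0},
    {"dx": 0.0, "dy": 0.0, "dz": -0.002, "roll": 0.0, "jaw": 0.5},
    {"dx": 0.0, "dy": 0.0, "dz": -0.002, "roll": 0.0, "jaw": 0.0},
    {"dx": 0.0, "dy": 0.0, "dz": -0.002, "roll": 0.0, "jaw": 0.0},
    {"dx": 0.0, "dy": 0.0, "dz": -0.002, "roll": 0.0, "jaw": 0.0}
  ]
}}

```text
t: 35.65
tcp_pos: [0.5036, 0.1832, -0.0028]
ee_rot: [0.774, 0.633, -0.0, -0.0]
wrist_force: [-0.3, -0.7, -0.0]
finger_gap: 0.0777
```

>>> {"method": "jog_arm", "body": {
  "moves": [
    {"dx": 0.0, "dy": 0.0, "dz": -0.002, "roll": 0.0, "jaw": 0.0},
    {"dx": 0.0, "dy": 0.0, "dz": -0.03, "roll": 0.0, "jaw": 0.0},
    {"dx": 0.0, "dy": 0.0, "dz": -0.07, "roll": 0.0, "jaw": 0.0},
    {"dx": 0.0, "dy": 0.0, "dz": -0.12, "roll": 0.0, "jaw": 0.0},
    {"dx": -0.05, "dy": 0.0, "dz": -0.17, "roll": 0.0, "jaw": 0.0}
  ]
}}

```text
t: 36.15
tcp_pos: [0.499, 0.1512, 0.1566]
ee_rot: [0.773, 0.634, 0.003, 0.001]
wrist_force: [0.4, -0.6, 1.1]
finger_gap: 0.0856
```

>>> {"method": "jog_arm", "body": {
  "moves": [
    {"dx": -0.05, "dy": -0.03, "dz": 0.0, "roll": 0.0, "jaw": 0.0},
    {"dx": -0.1, "dy": -0.06, "dz": -0.02, "roll": 0.0, "jaw": 0.0},
    {"dx": -0.14, "dy": -0.08, "dz": -0.02, "roll": 0.0, "jaw": 0.0},
    {"dx": -0.14, "dy": -0.08, "dz": -0.02, "roll": 0.0, "jaw": 0.0}
  ]
}}

```text
t: 36.55
tcp_pos: [0.3881, 0.0253, 0.1732]
ee_rot: [0.775, 0.632, -0.0, 0.0]
wrist_force: [1.6, -0.2, -0.7]
finger_gap: 0.0853
```

```bash
python3 - <<'E'
from st import *
to([.4,.1,.2],78)
for n in ('top','side'):
    f=shot(n,n+'9');P=cloud(f).reshape(-1,3);rgb=f['pixels'].reshape(-1,3).astype(int)
    sat=np.ptp(rgb,axis=1)
    m=np.all((P>[.45,.10,.05])&(P<[.57,.32,.09]),1)&(sat<22)
    Q=P[m];c=Q.mean(0);v=np.linalg.svd((Q-c)[:,:2],full_matrices=False)[2];d=v[0]*np.sign(v[0][1])
    pr=(Q-c)[:,:2]@d;lo,hi=np.percentile(pr,[.5,99.5])
    sl=np.polyfit(pr,Q[:,2],1)
    print(n,m.sum(),np.round(c,4),'yaw',round(np.degrees(np.arctan2(d[1],d[0])),2),'len',round(hi-lo,4),'mid',np.round(c[:2]+d*((lo+hi)/2-.013),4),'zslope deg',round(np.degrees(np.arctan(sl[0])),2))
b=load('side9')
a=cv2.resize(cv2.cvtColor(b['pixels'],cv2.COLOR_RGB2BGR)[255:350,262:340],None,fx=6,fy=6,interpolation=cv2.INTER_CUBIC)
cv2.imwrite('pics/g_side9.png',cv2.convertScaleAbs(a,alpha=1.3,beta=10))
cv2.imwrite('pics/top9.png',cv2.cvtColor(load('top9')['pixels'],cv2.COLOR_RGB2BGR))
E
```

```text
t 36.55 tcp [0.3881 0.0253 0.1732] yawx 78.42 tilt 0.06 F [ 1.55 -0.16 -0.69] gap 0.0853 q6 0.2
d [ 0.0755 -0.0034 -0.0269] roll 0.0073
top 554 [0.5143 0.2112 0.0646] yaw 78.8 len 0.154 mid [0.512  0.1998] zslope deg -0.25
side 995 [0.5134 0.2264 0.0639] yaw 78.65 len 0.1534 mid [0.509  0.2048] zslope deg -0.34
```

View pics/g_side9.png

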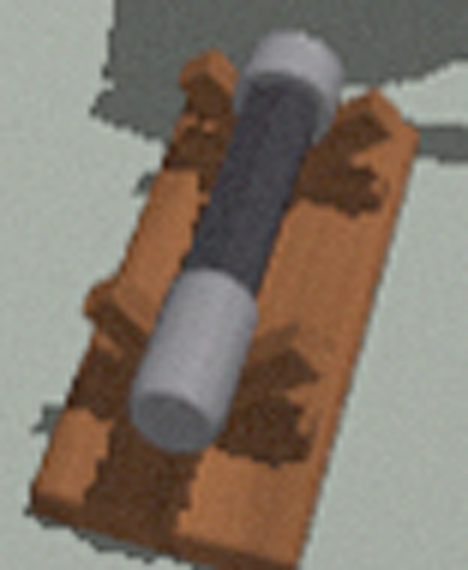

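View pics/top9.png

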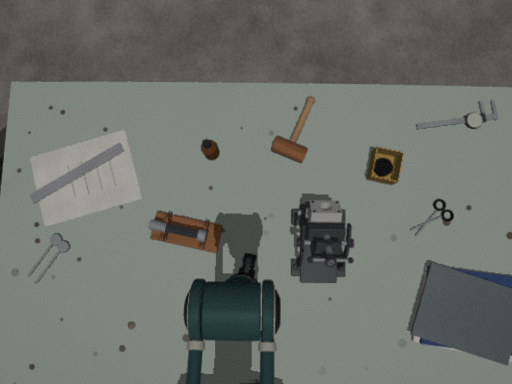

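The gauge is back in both V's, within about 1 mm of where it started: mid (0.512, 0.200), yaw 78.8° and level. The bottle, mallet and tin show at the same pixels as at the start, and the gripper is clear of everything.

```bash
python3 -c "
from h import *
print(job.close_job())"
```

```text
the job is handed in; nothing more can be done
None
```

I checked the bore with both ends of the gauge, laid the gauge back in its rest and handed the job in after about 36.6 s. `job.close_job()` gave no verdict.

- **Tilting the gauge:** The jog moves cannot tilt the tool. I turned the gauge in the fingers by pressing it against the vise's side plates, and once against the jaw ridge before levelling it on the bench instead. I checked the angle by camera before each approach.
- **Go end:** It went about 24 mm deep and met a rigid stop, which I took to be the floor. I held it there for about 2 s at 8–10 N, from the wrist force. It first caught on the rim at about 8 N, and a sideways shift of about 1 mm let it in.
- **No-go end:** It stayed at the mouth and did not enter. I held it at about 8–11 N for over 1 s, shifted it about 2 mm closer to the bore's axis and held it again for about 1 s. The camera put its end face within 1–2 mm of the mouth's centre and within about 1° of the bore's axis. My first tilt for this end was about 5° off, so I redid it before touching the housing.
- **Rest:** At the end the gauge lay level in both V's, within about 1 mm and 0.1° of its starting pose by the same measurement. The gripper was open and clear, and the bottle, mallet and tin looked unmoved.

**Disagreements:**
- The cameras put the fingertips about 39 mm higher than the reported TCP height, so I worked to the cameras.
- Two estimates of the bore mouth's height differed by about 3.5 mm; I used the lower one and then found the contact by feel.
- Pressing the no-go end on the bench to level the gauge reached about 24 N, on the bench and not on the housing.

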